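# Stack support rods on a V-cradle and chock the bottom layer

### The arm

A 6-joint arm with a two-finger parallel gripper is mounted at the origin on a cart in front of the work surface, level with it; the furniture and walls round the work are solid. World frame = base frame: x ahead of the robot, y to its left, z up, the work surface at z = 0. Lengths are in mm, angles in rad, forces in N, time in s.
With the tool pointing down it reaches from about 350 to 875 mm from the base axis. Payload 4.2 kg.
Tool frame: the origin (TCP) lies where the fingers leave the gripper's body, on its centre line; the fingertips stand 73 mm ahead of it and the grasp point (between the pads) lies 54 mm ahead of it; z points along the fingers, y is the direction in which the jaws open and shut (so a half turn about z gives the same grasp; the last joint's range is limited). The gripper opens to 85 mm and grips with 20 to 120 N. Pads are 22 mm wide; open, the fingers measure 114 mm over their backs; the gripper's body (76 mm by 85 mm) begins 54 mm behind the grasp point. The pads swing forward as they close: fully open they stand 13 mm farther back than shut.
Start: joints at [1.55, 0.385, 0.008, 0, -1.194, -0.259], TCP at [172.57, 600.682, 303.912] pointing down, gripper open.
Joint ranges: [-3.14, 3.14], [-1.21, 2.06], [-1.07, 1.41], [-3.16, 2.05], [-2.99, -0.16], [-3.1, 3.1]. Speed limits (rad/s): [2.79, 2.79, 3.14, 3.14, 3.14, 3.14].

### API

Orientations are given as a unit quaternion [x, y, z, w].
In Python, from bench import arm gives the robot as it stands.
- The arm moves only by the tool apply_moves, never from a script. Its argument "increments" is a list that holds one entry, the list of rows, each a list of 7 numbers: the shift along the tool's x, y, z scaled (see below), then the turn, a rotation vector about the tool's x, y, z scaled (see below), then the gripper's target within -1 to 1 (fully open at 1, half-way at 0, shut at -1). A call has 1 to 10 rows; each row is the pose to reach, as a shift and turn from the pose commanded when the call began, along the tool's axes at that moment; what a row does not reach only later rows make up. The controller multiplies each number of a shift by 100 mm and each number of a turn by 0.5 rad. A row lasts 1/10 s, in which the tool goes at most 50 mm and 8.59 degrees, less where a joint would pass 70% of its speed; a pose out of reach is approached as far as the arm can. A call with a number of a shift or a turn outside -1 to 1 is refused whole. A call with a gripper value outside its range is refused whole. The fingers move at their own pace and stop on an object; the grip force is fixed at half the most. Time passes only in rows, so rows that repeat a pose let the fingers close. It gives the time, the measured TCP pose, the force and the opening at its end, in the units of the state.
- arm.read_state(): the state, without advancing time (a new reading comes with each control period).
- arm.get_image(name): name is "scene" or "top" or "wrist"; returns a dict with "img" (384x512x3 uint8, red, green, blue), "fx", "fy", "cx", "cy" (pixels), "k1" (the pictures are not rectified: a ray, as slopes to the right and down, at radius r is drawn at 1 + k1 r^2 times it, then the intrinsics apply), "pose" (4x4, takes a point from camera to world coordinates). Camera axes: x right, y up, looking along -z (the intrinsics and any distortion apply to the point x, -y, -z); pixel columns grow to the right and rows downward; lengths in mm; the calibration is good to about 2 mm. A picture is of the moment at which its call begins. There is no depth.
- arm.job_done(): hands the job in, once; it reports no verdict.
Trained networks look in a picture, given as the dict that the camera call returned (one of the last four; its "shot" number tells which), for a name from the list of things; names that differ only in an ending like _2 or _b are one class to them, and where a whole thing is asked for, a point or a joint stands for the part that bears it (a point fixed in the world has none). Each returns a list of dicts, best first, with "conf" (0 to 1); they miss things now and then, are a little off and sometimes report something else, mostly with a low value. They report only what shows in the picture. A call takes as long as a camera call.
- arm.outline_of(label, picture): "pixels" (384x512 bool, what is visible of it) and "box" ([centre column, centre row, width, height] in pixels, round what is visible of it).
- arm.mark_of(label, picture): "at" ([column, row] in pixels: a listed point, or the origin of a listed thing).
The state is a dict: "clock": time; "joints": joint angles; "joint_vel": joint speeds; "joint_efforts": joint torques, N m; "position": TCP position; "ee_rot": TCP orientation; "contact_force": force on the tool from outside, world axes, zero at the start; "wrist_torque": the same for the moment, N m; "gripper_width": finger opening in mm.
Only numpy, scipy, OpenCV 4.12 (cv2) and the standard library are available. Lean on these libraries where they do the work, as an engineer would, in place of code of your own. Each camera call takes 0.05 s, during which the arm holds its last target.

### The job

Finish stacking the plain metal support rods on the cradle: lay the long loose rod on the two cradle plates beside the rod that is already there, then push the chock along the plates firmly up against it, without ramming it, so that the bottom layer cannot roll. Then lay the short rod in the groove between the two lower rods. Leave both rods lengthwise centred over the two plates and the chock tight, and leave the timer where it is; the carrying bar is in the way of reaching straight down.

Things in the scene. Friction and masses are not known exactly. Their poses are not given: they have to be found in the camera images.
- rack: Fixed grey rod cradle, base 160 x 300 x 10 mm. Origin: centre of its underside on the worktop; x along the rods (away from the robot), y left, z up. Two cradle plates, 10 mm thick, stand at x = -45 and 45 mm. Their tops slope 8 degrees down to the left, from y = -118, z = 70 to the corner of the V at y = 60, z = 45 mm; there a 60 degree flank rises 20 mm. A rod laid on the slope rolls left by itself.
- second_home (a point): Where the middle of the long rod's axis belongs: beside the first rod, in the cradle's frame at x = 0, y = 32.4, z = 60.0 mm; axes as the cradle's. With a finger between the rods, let it go about 22 mm up the slope (-y, 3 mm higher), opening only a little, and it rolls home.
- top_home (a point): Where the middle of the short rod's axis belongs: in the groove on the two lower rods, in the cradle's frame at x = 0, y = 45.9, z = 77.3 mm; axes as the cradle's. Open the fingers only a little here.
- bar_mid (a point): Middle of the cradle's fixed carrying bar, a 12 mm round steel tube along y, 276 mm long, at x = -15, z = 220 mm in the cradle's frame; its ends bend back to uprights at x = 65, y = -138 and 138 mm. It blocks a gripper straight above the middle of the rods; one leaning 30 to 45 degrees back towards the robot (fingers pointing forward and down) passes in front. Bring rods in from the front, below the bar.
- base_rod_mid (a point): Middle of the axis of the rod that already lies in the corner of the V, loose: plain aluminium, 22 mm diameter, 200 mm long, 0.25 kg. Its x axis is the rod's axis. Home at y = 54.2, z = 56.9 mm in the cradle's frame.
- long_rod_mid (a point): Middle of the axis of the long loose rod: plain aluminium, 22 mm diameter, 200 mm long, about 0.25 kg, lying on the worktop (axis 11 mm up) roughly along world x, left or right of the cradle. Its x axis is the rod's axis. To be laid level by a leaning gripper it must be picked up with the same lean, along its axis.
- short_rod_mid (a point): Middle of the axis of the short loose rod: plain aluminium, 22 mm diameter, 150 mm long, about 0.19 kg, lying on the worktop (axis 11 mm up) roughly along world x on the other side of the cradle. Its x axis is the rod's axis.
- chock_grip (a point): Grip point in the chock's upright black rib (12 mm thick along y, 40 mm along x), 14 mm below its top and 36 mm above the plates. The chock, a loose grey bar 110 x 56 x 16 mm, about 0.25 kg, lies across both plates and slides on them, guided by lugs, about 75 mm from parked to tight. x along the rods, y down the slope to the rods, z square to the slope.
- chock_toe (a point): Foot of the chock's front face, which leans back 15 degrees; 48 mm towards the rods (+y of the chock) and 36 mm below the grip point. When tight it is at y = 22.5, z = 50 mm in the cradle's frame. Only friction holds the chock: 1 to 4 N slides it, and the force rises sharply when it meets the rod. A firm push is 3 to 15 N; over 40 N is ramming.
- timer: White bench timer, 59 x 68 x 24 mm, in front of the cradle; bystander. Origin at the centre of its underside.

How it is judged:
By the outcome, as a careful person would: the job done as asked, in the order asked, and still so for the second after the job is handed in, with the robot touching nothing.
It also fails if it takes over 70 s, if anything falls off the work surface, if the arm or the gripper's body presses on something with over 40 N, if the wrist force passes 120 N, or if a joint passes its speed limit or range.

## Working session

There is one attempt and no reset: what is moved stays moved. The work goes in short steps, Python scripts to look and compute and a tool call to move; the robot and the scene stay as the last step left them, time stands still between calls to the robot, and variables do not carry over. Pictures are saved under pics/ and viewed, and the job is handed in when it is done.

Besides the shell and the picture viewer there is one more tool, called after "Request:" as name(argument=value, ...), one argument or row to a line, values as JSON. apply_moves: Moves the arm, as the interface text tells. Shifts and turns lie within -1 to 1; 1 stands for 100 mm of shift or 0.5 rad of turn. Its arguments: {"type":"object","properties":{"increments":{"type":"array"}},"required":["increments"]}

```bash
ls; mkdir -p pics; cat > h.py <<'E'
import numpy as np, cv2
from scipy.spatial.transform import Rotation as R
from bench import arm
def shot(name,fn=None):
    p=arm.get_image(name)
    if fn: cv2.imwrite('pics/'+fn+'.png',p['img'][:,:,::-1])
    return p
def ray(p,uv):
    K=np.array([[p['fx'],0,p['cx']],[0,p['fy'],p['cy']],[0,0,1.]])
    x,y=(uv[0]-p['cx'])/p['fx'],(uv[1]-p['cy'])/p['fy']
    a,b=x,y
    for _ in range(30):
        s=1+p['k1']*(a*a+b*b); a,b=x/s,y/s
    T=np.array(p['pose']); d=T[:3,:3]@np.array([a,-b,-1.]); return T[:3,3],d/np.linalg.norm(d)
def atz(p,uv,z):
    o,d=ray(p,uv); return o+d*(z-o[2])/d[2]
def proj(p,X):
    T=np.array(p['pose']); c=T[:3,:3].T@(np.asarray(X,float)-T[:3,3]); a,b=c[0]/-c[2],-c[1]/-c[2]
    s=1+p['k1']*(a*a+b*b); return np.array([p['fx']*a*s+p['cx'],p['fy']*b*s+p['cy']])
def tri(rs):
    A=np.zeros((3,3));B=np.zeros(3)
    for o,d in rs:
        M=np.eye(3)-np.outer(d,d);A+=M;B+=M@o
    return np.linalg.solve(A,B)
E
python3 - <<'E'
from h import *
print(arm.read_state())
for n in ['scene','top']:
    p=shot(n,n+'0'); print(n,p['fx'],p['k1'],np.round(p['pose'],3).tolist())
    for l in ['rack','second_home','top_home','bar_mid','base_rod_mid','long_rod_mid','short_rod_mid','chock_grip','chock_toe','timer']:
        print(l,[(np.round(m['at'],1).tolist(),round(m['conf'],2)) for m in arm.mark_of(l,p)][:3])
E
```

```text
pics
{'clock': 0.0, 'joints': array([ 1.54959302e+00,  3.85588171e-01,  6.61176641e-03, -5.35765681e-04,
       -1.19395904e+00, -2.58594586e-01]), 'joint_vel': array([-0.000493  , -0.00049323,  0.00017002,  0.00165744, -0.00122537,
        0.00070802]), 'joint_efforts': array([ 2.51126539e-04, -3.92284691e+01,  1.88397413e+01,  4.18628097e+00,
       -4.63848672e-03,  6.41713839e-06]), 'position': array([172.45393917, 600.29737634, 302.7913453 ]), 'ee_rot': array([ 9.90215708e-01, -1.39540841e-01, -1.20574818e-04,  1.09151703e-03]), 'contact_force': array([1.12100555, 0.75020827, 0.66967361]), 'wrist_torque': array([-0.02329883, -0.07355457, -0.06687668]), 'gripper_width': 85.41333244348101}
scene 447.0340788393442 0.04550176146590638 [[0.543, 0.639, -0.545, -185.881], [-0.84, 0.419, -0.346, -499.104], [0.007, 0.645, 0.764, 1102.487], [0.0, 0.0, 0.0, 1.0]]
rack [([265.1, 212.1], 0.9), ([256.8, 196.3], 0.52)]
second_home [([260.8, 195.6], 0.6)]
top_home [([256.3, 187.3], 0.79)]
bar_mid [([270.5, 164.5], 0.67)]
base_rod_mid [([251.4, 194.8], 0.75)]
long_rod_mid [([165.8, 203.8], 0.89)]
short_rod_mid [([318.8, 269.4], 0.87), ([258.0, 188.8], 0.25)]
chock_grip [([296.0, 203.0], 0.61)]
chock_toe [([285.7, 201.2], 0.83)]
timer [([193.9, 236.7], 0.75)]
top 475.799490091669 -0.11223508116423075 [[-0.029, 0.987, -0.156, 325.312], [-1.0, -0.027, 0.016, -57.992], [0.011, 0.156, 0.988, 1194.031], [0.0, 0.0, 0.0, 1.0]]
rack [([247.1, 165.2], 0.7)]
second_home []
top_home [([231.8, 162.1], 0.83), ([340.0, 209.6], 0.47)]
bar_mid [([249.1, 153.8], 0.6)]
base_rod_mid [([224.7, 168.0], 0.65), ([201.8, 254.5], 0.31)]
long_rod_mid [([136.1, 234.0], 0.71)]
short_rod_mid [([341.3, 209.3], 0.56)]
chock_grip []
chock_toe [([268.4, 159.6], 0.63)]
timer [([202.1, 250.6], 0.87)]
```

```bash
python3 - <<'E'
import cv2
for n in ['scene0','top0']:
    i=cv2.imread(f'pics/{n}.png'); cv2.imwrite(f'pics/{n}c.png',cv2.resize(i[90:330,90:410],None,fx=2.5,fy=2.5,interpolation=cv2.INTER_CUBIC))
E
```

```text
(no output)
```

View pics/scene0c.png

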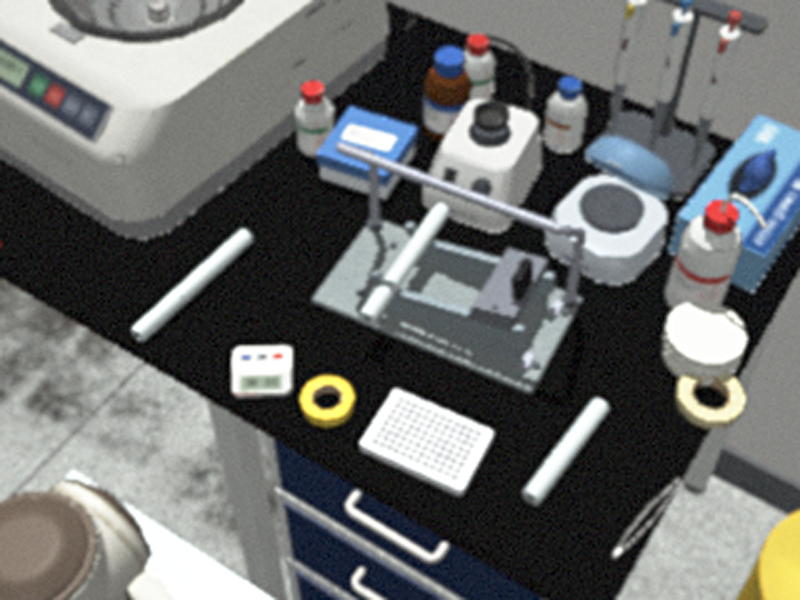

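View pics/top0c.png

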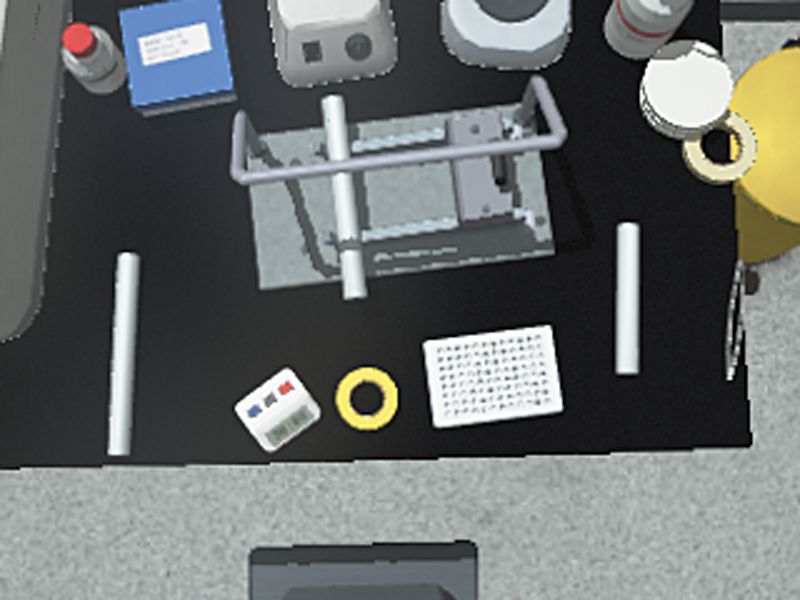

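View pics/top0.png

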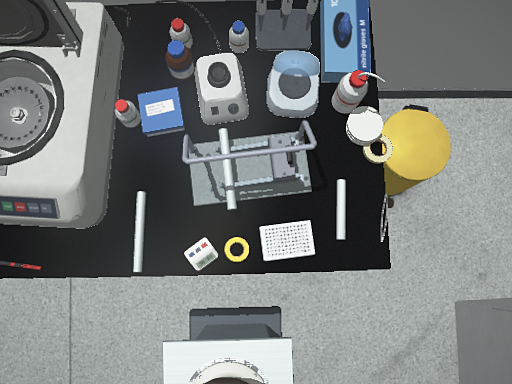

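```bash
python3 - <<'E'
import cv2
i=cv2.imread('pics/scene0.png'); cv2.imwrite('pics/s1.png',cv2.resize(i[140:260,205:335],None,fx=5,fy=5,interpolation=cv2.INTER_CUBIC))
i=cv2.imread('pics/top0.png'); cv2.imwrite('pics/t1.png',cv2.resize(i[110:220,175:330],None,fx=5,fy=5,interpolation=cv2.INTER_CUBIC))
E
```

```text
(no output)
```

View pics/s1.png

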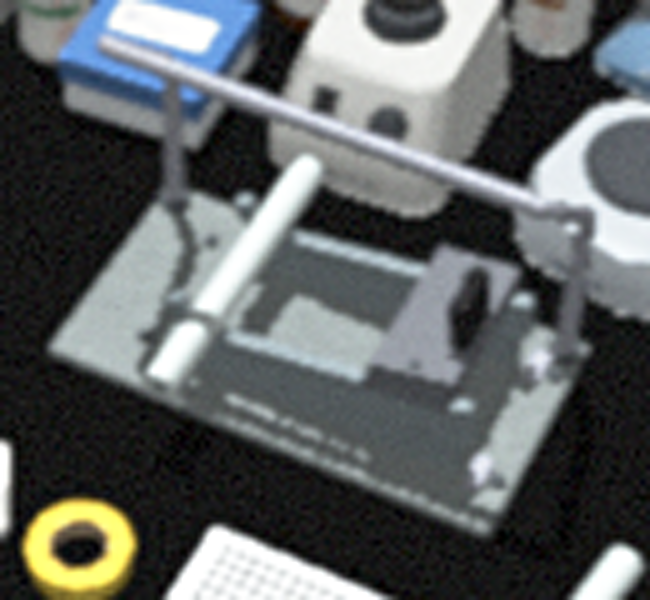

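View pics/t1.png

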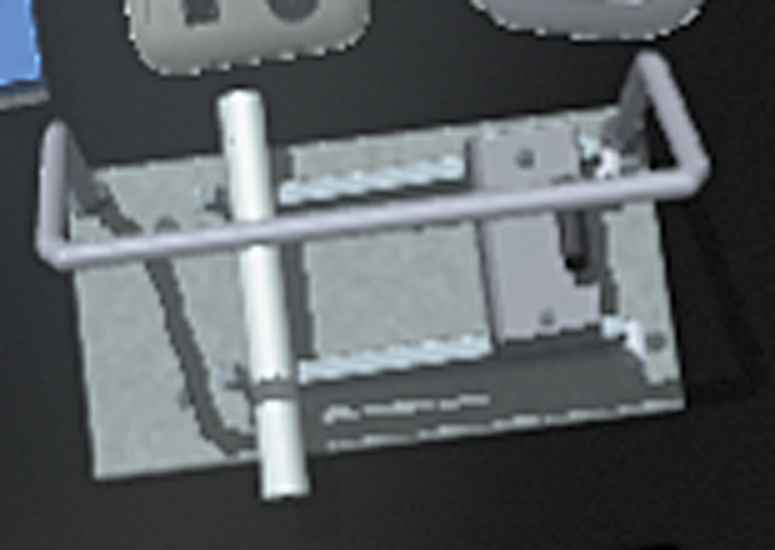

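```bash
cat > fit.py <<'E'
from h import *
from scipy.optimize import least_squares
ps=shot('scene');pt=shot('top')
S=lambda u,v:(ps,np.array([u/5+205,v/5+140])-.4); T=lambda u,v:(pt,np.array([u/5+175,v/5+110])-.4)
obs=[(S(48,347),(-80,150,10)),(S(488,528),(-80,-150,10)),(S(590,347),(80,-150,10)),
(T(95,477),(-80,150,5)),(T(685,407),(-80,-150,5)),(T(625,103),(80,-150,10)),
(T(55,252),(-15,138,220)),(T(695,185),(-15,-138,220)),(S(575,212),(-15,-138,220)),(S(103,40),(-15,138,220))]
def w(q,X):
    c,s=np.cos(q[2]),np.sin(q[2]); X=np.array(X,float); return np.array([q[0]+c*X[0]-s*X[1],q[1]+s*X[0]+c*X[1],X[2]])
f=lambda q:np.concatenate([proj(o[0],w(q,X))-o[1] for o,X in obs])
r=least_squares(f,[430,-30,.1],loss='soft_l1'); print(np.round(r.x,3)); print(np.round(r.fun.reshape(-1,2),1).tolist())
q=r.x
for n,X in dict(rack=(0,0,0),second_home=(0,32.4,60),top_home=(0,45.9,77.3),bar_mid=(-15,0,220),base=(0,54.2,56.9)).items(): print(n,np.round(w(q,X),1),proj(ps,w(q,X)).round(1),proj(pt,w(q,X)).round(1))
gs=[m['at'] for m in arm.mark_of('long_rod_mid',ps)[:1]]
for l in ['long_rod_mid','short_rod_mid']:
  for p in (ps,pt):
    o=arm.outline_of(l,p)[0]; m=o['pixels'].astype(np.uint8)
    v,u=np.nonzero(m); P=np.array([atz(p,(a,b),11)[:2] for a,b in zip(u,v)])
    c=P.mean(0); U,s,V=np.linalg.svd(P-c,full_matrices=False); d=V[0]*np.sign(V[0][0]); t=(P-c)@d
    mk=atz(p,arm.mark_of(l,p)[0]['at'],11)
    print(l,o['conf'],'c',c.round(1),'ang',np.arctan2(d[1],d[0]).round(3),'range',t.min().round(1),t.max().round(1),'mid',(c+d*(t.min()+t.max())/2).round(1),'mark',mk.round(1),len(u))
for p in(ps,pt): print('timer',atz(p,arm.mark_of('timer',p)[0]['at'],0).round(1), 'chock', [ (m['at']) for m in arm.mark_of('chock_grip',p)[:1]], atz(p,arm.mark_of('chock_toe',p)[0]['at'],63).round(1))
E
python3 fit.py
```

```text
[579.354 -65.287   6.375]
[[0.3, -0.7], [0.2, 0.5], [0.4, -0.9], [-0.1, 0.2], [-0.3, 0.3], [3.2, 0.1], [-1.2, 0.6], [0.9, -1.0], [-4.5, -0.4], [0.1, 0.3]]
rack [579.4 -65.3   0. ] [268.7 210.2] [248.8 167.8]
second_home [576.4 -33.   60. ] [259.8 194.2] [235.7 164.2]
top_home [575.2 -19.6  77.3] [256.  188.9] [229.9 163.3]
bar_mid [564.4 -66.7 220. ] [268.7 164.2] [249.7 153. ]
base [574.4 -11.3  56.9] [253.5 192.3] [226.8 165.6]
long_rod_mid 0.86 c [422.4 214. ] ang -0.037 range -104.8 104.9 mid [422.4 214. ] mark [408.4 211.   11. ] 454
long_rod_mid 0.87 c [422.6 213. ] ang -0.034 range -97.9 102.5 mid [424.9 212.9] mark [426.1 224.4  11. ] 620
short_rod_mid 0.84 c [ 460.6 -292.1] ang -0.06 range -76.5 83.1 mid [ 463.9 -292.3] mark [ 467.2 -296.3   11. ] 379
short_rod_mid 0.59 c [ 463.4 -291.9] ang -0.061 range -73.8 76.4 mid [ 464.7 -292. ] mark [ 467.4 -288.1   11. ] 638
timer [374.6  69.    0. ] chock [[294.9, 200.2]] [ 592.2 -120.1   63. ]
timer [362.   57.9   0. ] chock [[288.6, 155.0]] [ 589.8 -115.7   63. ]
```

```bash
cat >> h.py <<'E'
import json,os
RK=np.array([579.35,-65.29,0.092])
def yawR(a): return R.from_euler('z',a).as_matrix()
def r2w(X,q=RK): return yawR(q[2])@np.array(X,float)+np.array([q[0],q[1],0])
def w2r(X,q=RK): return yawR(q[2]).T@(np.array(X,float)-np.array([q[0],q[1],0]))
def toolR(lean,yaw,slope=0):
    t=np.radians(lean); M=np.array([[np.cos(t),0,np.sin(t)],[0,-1,0],[np.sin(t),0,-np.cos(t)]])
    return yawR(yaw)@R.from_euler('x',-np.radians(slope)).as_matrix()@M
def getc():
    if os.path.exists('cmd.json'):
        d=json.load(open('cmd.json')); return np.array(d['p']),np.array(d['R'])
    return np.array([172.57,600.682,303.912]),R.from_quat([.990215708,-.139540841,0,0]).as_matrix()
def setc(p,M): json.dump(dict(p=list(map(float,p)),R=np.array(M).tolist()),open('cmd.json','w'))
def inc(p,M):
    "increment (scaled) from commanded pose to pose p,M"
    p0,M0=getc(); return np.concatenate([M0.T@(np.array(p)-p0)/100, R.from_matrix(M0.T@M).as_rotvec()/.5])
def did(row):
    "record that final row was commanded"
    p0,M0=getc(); row=np.array(row,float); setc(p0+M0@row[:3]*100, M0@R.from_rotvec(row[3:6]*.5).as_matrix())
def stat():
    s=arm.read_state(); p,M=getc(); Mm=R.from_quat(s['ee_rot'])
    print('t',round(s['clock'],2),'pos',np.round(s['position'],1),'cmd',p.round(1),'roterr',np.round((R.from_matrix(M).inv()*Mm).as_rotvec(),3),'F',np.round(s['contact_force'],1),'w',round(s['gripper_width'],1)); return s
E
python3 - <<'E'
from h import *
p=shot('wrist','w0'); s=stat(); T=np.array(p['pose']); M=R.from_quat(s['ee_rot']).as_matrix()
print('cam in tool',(M.T@(T[:3,3]-s['position'])).round(1),(M.T@T[:3,:3]).round(2).tolist())
psi=-.035; M=toolR(33,psi)
rod=np.array([424,213,11]); d=yawR(psi)@[1,0,0]
# rear corner 9 below axis
t=np.radians(33); s=19-(9-11*np.sin(t))/np.cos(t); print('s',s)
g=rod-10*d; tcp=g-M[:,2]*(54+s); print(tcp, tcp-M[:,2]*60)
for a in (tcp-M[:,2]*60,): print(inc(a,M).round(3))
E
```

```text
t 2.0 pos [172.6 600.7 303.9] cmd [172.6 600.7 303.9] roterr [-0.  0. -0.] F [0.4 0.  0.2] w 85.0
cam in tool [ 66.8   0.9 -70.4] [[0.0, 0.96, 0.26], [1.0, -0.0, -0.0], [0.0, 0.26, -0.96]]
s 15.41221388964909
[376.22467614 214.67281946  69.21398085] [343.56634748 215.81632793 119.53421492]
[ 2.707  3.226  1.844  0.141  1.146 -0.476]
```

View pics/w0.png

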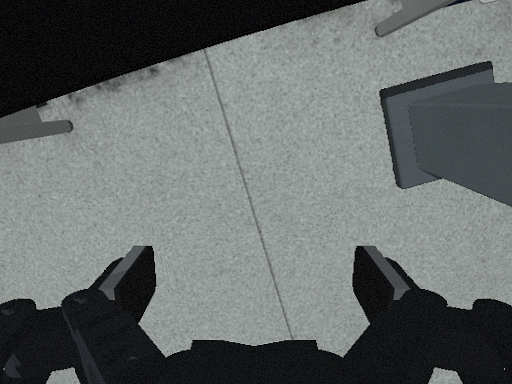

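```bash
cat >> h.py <<'E'
def toolF(lean,yaw,slope=0):   # flipped: camera towards robot
    return toolR(lean,yaw,slope)@np.diag([-1.,-1,1])
def show(p,M,n=None):
    v=inc(p,M); print('row',v.round(3).tolist(),'rows>=',int(np.ceil(max(np.linalg.norm(v[:3])*2,np.linalg.norm(v[3:])*.5/.15))))
E
cat > way1.py <<'E'
from h import *
import sys
k=int(sys.argv[1])
psi=-.035; y0=np.arctan2(-.2764,.961); y1=-np.pi+psi
p0=np.array([172.57,600.682,303.912]); p1=np.array([343.5,216,145])
f=k/6
def down(y): return yawR(y)@np.diag([1.,-1,-1])
ax=yawR(psi)@[0,-1,0]
M=R.from_rotvec(ax*np.radians(33)*f).as_matrix()@down(y0+(y1-y0)*f)
if k==6: print(np.abs(M-toolF(33,psi)).max())
show(p0+(p1-p0)*f,M); s=stat(); print(s['joints'].round(2))
E
python3 way1.py 1
```

```text
row [0.451, 0.537, 0.265, 0.091, 0.171, 0.965] rows>= 4
t 2.0 pos [172.6 600.7 303.9] cmd [172.6 600.7 303.9] roterr [-0.  0. -0.] F [0.4 0.  0.2] w 85.0
[ 1.55  0.38  0.01 -0.   -1.19 -0.26]
```

Request:
apply_moves(
  increments=[
    [[0.45, 0.54, 0.26, 0.09, 0.17, 0.96, 0.1], [0.45, 0.54, 0.26, 0.09, 0.17, 0.96, 0.1], [0.45, 0.54, 0.26, 0.09, 0.17, 0.96, 0.1], [0.45, 0.54, 0.26, 0.09, 0.17, 0.96, 0.1]],
  ],
)

```text
clock: 2.4
position: [201.1, 535.3, 277.8]
ee_rot: [0.927, -0.372, 0.045, -0.016]
contact_force: [0.0, -0.3, 0.9]
gripper_width: 47.0
```

```bash
python3 - <<'E'
from h import *
did([0.45,0.54,0.26,0.09,0.17,0.96]); stat()
E
python3 way1.py 2
```

```text
t 2.4 pos [201.1 535.3 277.8] cmd [200.9 536.3 277.9] roterr [0.    0.001 0.003] F [ 0.  -0.3  0.9] w 47.0
row [0.628, 0.283, 0.298, 0.161, 0.111, 0.97] rows>= 4
t 2.4 pos [201.1 535.3 277.8] cmd [200.9 536.3 277.9] roterr [0.    0.001 0.003] F [ 0.  -0.3  0.9] w 47.0
[ 1.53  0.3  -0.22  0.11 -1.04 -0.78]
```

Request:
apply_moves(
  increments=[
    [[0.63, 0.28, 0.3, 0.16, 0.11, 0.97, 0.1], [0.63, 0.28, 0.3, 0.16, 0.11, 0.97, 0.1], [0.63, 0.28, 0.3, 0.16, 0.11, 0.97, 0.1], [0.63, 0.28, 0.3, 0.16, 0.11, 0.97, 0.1]],
  ],
)

```text
clock: 2.8
position: [230.2, 471.5, 250.6]
ee_rot: [0.807, -0.582, 0.08, -0.053]
contact_force: [-0.2, 0.6, 0.0]
gripper_width: 46.5
```

```bash
cat > d.py <<'E'
import sys
from h import *
did(eval(sys.argv[1])[:6]); s=stat(); print(s['joints'].round(2))
E
python3 d.py "[0.63, 0.28, 0.30, 0.16, 0.11, 0.97]"
python3 way1.py 3
```

```text
t 2.8 pos [230.2 471.5 250.6] cmd [230.  472.6 250.8] roterr [0.001 0.001 0.003] F [-0.2  0.6  0. ] w 46.5
[ 1.5   0.24 -0.45  0.25 -0.89 -1.34]
row [0.679, -0.009, 0.316, 0.194, 0.024, 0.964] rows>= 4
t 2.8 pos [230.2 471.5 250.6] cmd [230.  472.6 250.8] roterr [0.001 0.001 0.003] F [-0.2  0.6  0. ] w 46.5
[ 1.5   0.24 -0.45  0.25 -0.89 -1.34]
```

Request:
apply_moves(
  increments=[
    [[0.68, -0.01, 0.32, 0.19, 0.02, 0.96, 0.1], [0.68, -0.01, 0.32, 0.19, 0.02, 0.96, 0.1], [0.68, -0.01, 0.32, 0.19, 0.02, 0.96, 0.1], [0.68, -0.01, 0.32, 0.19, 0.02, 0.96, 0.1]],
  ],
)

```text
clock: 3.2
position: [258.5, 407.1, 223.9]
ee_rot: [-0.642, 0.753, -0.096, 0.106]
contact_force: [0.6, 0.4, 0.5]
gripper_width: 47.0
```

```bash
python3 d.py "[0.68, -0.01, 0.32, 0.19, 0.02, 0.96]"
python3 way1.py 4
```

```text
t 3.2 pos [258.5 407.1 223.9] cmd [258.3 408.2 224.1] roterr [0.001 0.001 0.003] F [0.6 0.4 0.5] w 47.0
[ 1.45  0.18 -0.68  0.44 -0.73 -1.94]
row [0.6, -0.293, 0.335, 0.186, -0.067, 0.969] rows>= 4
t 3.2 pos [258.5 407.1 223.9] cmd [258.3 408.2 224.1] roterr [0.001 0.001 0.003] F [0.6 0.4 0.5] w 47.0
[ 1.45  0.18 -0.68  0.44 -0.73 -1.94]
```

```bash
cat > way2.py <<'E'
from h import *
import sys
k=int(sys.argv[1]); P=np.array(eval(sys.argv[2]))
psi=-.035; y0=np.arctan2(-.2764,.961); y1=-np.pi+psi
f=k/6
def down(y): return yawR(y)@np.diag([1.,-1,-1])
ax=yawR(psi)@[0,-1,0]
M=R.from_rotvec(ax*np.radians(33)*f).as_matrix()@down(y0+(y1-y0)*f)
show(P,M)
E
python3 way2.py 4 "[320,335,195]"
```

```text
row [0.642, -0.616, 0.459, 0.186, -0.067, 0.969] rows>= 4
```

Request:
apply_moves(
  increments=[
    [[0.64, -0.62, 0.46, 0.19, -0.07, 0.97, 0.1], [0.64, -0.62, 0.46, 0.19, -0.07, 0.97, 0.1], [0.64, -0.62, 0.46, 0.19, -0.07, 0.97, 0.1], [0.64, -0.62, 0.46, 0.19, -0.07, 0.97, 0.1]],
  ],
)

```text
clock: 3.6
position: [321.1, 333.0, 194.5]
ee_rot: [-0.438, 0.878, -0.093, 0.168]
contact_force: [-0.5, 0.1, 0.1]
gripper_width: 46.7
```

```bash
python3 d.py "[0.64, -0.62, 0.46, 0.19, -0.07, 0.97]"
python3 way2.py 5 "[360,265,165]"
```

```text
t 3.6 pos [321.1 333.  194.5] cmd [320.4 335.1 195. ] roterr [0.002 0.002 0.005] F [-0.5  0.1  0.1] w 46.7
[ 1.23  0.16 -0.91  0.8  -0.52 -2.59]
row [0.408, -0.618, 0.436, 0.126, -0.141, 0.963] rows>= 4
```

```bash
cat > kin.py <<'E'
from h import *
from scipy.optimize import least_squares
def fk(j,g):
    a0,h,L1,e,L2,D=g
    X=lambda a:R.from_euler('x',a).as_matrix(); Y=lambda a:R.from_euler('y',a).as_matrix(); Z=lambda a:R.from_euler('z',a).as_matrix()
    A=Z(j[0]); p=A@[a0,0,h]; A=A@Y(j[1]); p=p+A@[0,0,L1]; A=A@Y(-j[2]); p=p+A@[L2,0,e]; A=A@X(j[3])@Y(-j[4]); p=p+A@[D,0,0]
    A=A@X(j[5]); return p,A
data=[([1.55,.385,.008,0,-1.194,-.259],[172.57,600.68,303.9]),([1.53,.30,-.22,.11,-1.04,-.78],[201.1,535.3,277.8]),([1.5,.24,-.45,.25,-.89,-1.34],[230.2,471.5,250.6]),([1.45,.18,-.68,.44,-.73,-1.94],[258.5,407.1,223.9]),([1.23,.16,-.91,.8,-.52,-2.59],[321.1,333,194.5])]
s=arm.read_state(); data.append((s['joints'],s['position']))
if __name__=='__main__':
    f=lambda g:np.concatenate([fk(j,g)[0]-p for j,p in data])
    r=least_squares(f,[0,200,300,0,300,200],bounds=([-1,50,100,-150,100,50],[200,500,600,150,600,400])); print(r.x.round(1)); print(r.fun.reshape(-1,3).round(1))
    p,A=fk(s['joints'],r.x); print((A.T@R.from_quat(s['ee_rot']).as_matrix()).round(3))
E
python3 kin.py
```

```text
[200.   50.  402.1  22.7 247.9  50. ]
[[-160.3  -10.9   -1.4]
 [-183.6   10.4    3.1]
 [-204.3   29.5    0.6]
 [-218.1   43.7    0.7]
 [-201.3   58.1   -0.5]
 [-201.5   59.8   -0.8]]
[[ 0.189  0.645  0.74 ]
 [ 0.863 -0.468  0.189]
 [ 0.468  0.603 -0.645]]
```

```bash
cat > kin.py <<'E'
from h import *
from scipy.optimize import least_squares
X=lambda a:R.from_euler('x',a).as_matrix(); Y=lambda a:R.from_euler('y',a).as_matrix(); Z=lambda a:R.from_euler('z',a).as_matrix()
def fk(j,g,s4=1):
    a0,h,L1,e,L2,D,dy,c0,bx,by=g
    A=Z(j[0]+c0); p=A@[a0,dy,h]+[bx,by,0]; A=A@Y(j[1]); p=p+A@[0,0,L1]; A=A@Y(-j[2]); p=p+A@[L2,0,e]; A=A@X(s4*j[3])@Y(-j[4]); p=p+A@[D,0,0]
    A=A@X(s4*j[5]); return p,A
data=[([1.55,.385,.008,0,-1.194,-.259],[172.57,600.68,303.9]),([1.53,.30,-.22,.11,-1.04,-.78],[201.1,535.3,277.8]),([1.5,.24,-.45,.25,-.89,-1.34],[230.2,471.5,250.6]),([1.45,.18,-.68,.44,-.73,-1.94],[258.5,407.1,223.9]),([1.23,.16,-.91,.8,-.52,-2.59],[321.1,333,194.5])]
s=arm.read_state(); data.append((s['joints'],s['position']))
if __name__=='__main__':
  for s4 in(1,-1):
   for fixed in (0,1):
    f=lambda g:np.concatenate([np.concatenate([fk(j,g,s4)[0]-p for j,p in data]),np.array(g[8:])*(.01+fixed*100), [g[6]*(.01+fixed*100)]])
    r=least_squares(f,[50,200,300,0,300,200,0,-.2,0,0]); print(s4,fixed,r.cost,r.x.round(2)); print(r.fun[:18].reshape(-1,3).round(1))
    p,A=fk(s['joints'],r.x,s4); print((A.T@R.from_quat(s['ee_rot']).as_matrix()).round(3).tolist())
E
python3 kin.py
```

```text
1 0 22.33956574534795 [-8.6100e+00 -2.0640e+01  5.5519e+02 -2.3950e+01  3.0621e+02  5.6640e+01
 -1.0929e+02  3.9000e-01  2.4238e+02  1.1575e+02]
[[ 1.  -1.6 -1.6]
 [-0.5  1.4  2.6]
 [-1.8  2.4 -0.9]
 [ 1.4 -2.4 -0.3]
 [ 0.3 -1.   0.3]
 [-0.4  1.3 -0.1]]
[[0.329, 0.613, 0.719], [0.616, -0.716, 0.329], [0.716, 0.335, -0.613]]
1 1 879.6741836152073 [ 1.7732e+02 -6.6395e+02  7.1795e+02  1.3363e+02  1.3248e+02 -2.1247e+02
 -0.0000e+00 -2.8000e-01  0.0000e+00  0.0000e+00]
[[ 11.6  -9.3 -14.5]
 [ -2.3  -2.8   5.8]
 [ -7.9  15.6  10.1]
 [-12.3  17.9   8.9]
 [  1.7 -12.6  -4.7]
 [  4.1  -9.7  -5.6]]
[[0.087, 0.636, 0.767], [0.968, -0.237, 0.087], [0.237, 0.735, -0.636]]
-1 0 17.448398329334765 [-2.8250e+01  1.3513e+02  5.7473e+02  3.2030e+01  2.9255e+02  2.8763e+02
  2.8260e+01 -1.2000e-01  1.3727e+02  1.2769e+02]
[[ 0.5 -2.2 -1.6]
 [-0.4  2.8  2.5]
 [-0.6  1.2 -1. ]
 [ 0.4 -2.   0.2]
 [-0.8 -0.6  0. ]
 [ 0.8  0.8 -0.1]]
[[0.037, -0.023, 0.999], [-0.994, -0.107, 0.034], [0.106, -0.994, -0.027]]
-1 1 465.550171968271 [ 1.4427e+02 -2.8310e+01  6.0413e+02  8.5520e+01  2.3559e+02  2.2586e+02
 -0.0000e+00 -2.8000e-01  0.0000e+00  0.0000e+00]
[[  9.1  -6.2  -5.4]
 [ -2.5   2.4   3.4]
 [-10.9   7.9   2.3]
 [-14.9   8.5   3. ]
 [  7.2  -9.   -1.5]
 [  8.8  -7.3  -1.7]]
[[0.092, -0.048, 0.995], [-0.964, -0.255, 0.077], [0.25, -0.966, -0.069]]
```

```bash
cat > kin.py <<'E'
from h import *
from scipy.optimize import least_squares
X=lambda a:R.from_euler('x',a).as_matrix(); Y=lambda a:R.from_euler('y',a).as_matrix(); Z=lambda a:R.from_euler('z',a).as_matrix()
B=np.array([[0,0,1],[-1,0,0],[0,-1,0.]])
def fk(j,g):
    a0,h,L1,e,L2,D,dy,c0,dz,ey,c6,dv=g
    A=Z(j[0]+c0); p=A@[a0,dy,h]; A=A@Y(j[1]); p=p+A@[0,0,L1]; A=A@Y(-j[2]); p=p+A@[L2,0,e]; A=A@X(-j[3]); p=p+A@[0,ey,0]; A=A@Y(-j[4]); p=p+A@[D,0,dz]
    A=A@X(-j[5]+c6); return p,A@B
data=[([1.55,.385,.008,0,-1.194,-.259],[172.57,600.68,303.9],[.9902,-.1395,0,0]),([1.53,.30,-.22,.11,-1.04,-.78],[201.1,535.3,277.8],[.927,-.372,.045,-.016]),([1.5,.24,-.45,.25,-.89,-1.34],[230.2,471.5,250.6],[.807,-.582,.08,-.053]),([1.45,.18,-.68,.44,-.73,-1.94],[258.5,407.1,223.9],[-.642,.753,-.096,.106])]
s=arm.read_state(); data.append((s['joints'],s['position'],s['ee_rot']))
if os.path.exists('log.json'):
    data=data+json.load(open('log.json'))
def fit():
    def f(g):
        o=[]
        for j,p,q in data:
            P,A=fk(j,g); o+=list(P-p); o+=list((R.from_matrix(A).inv()*R.from_quat(q)).as_rotvec()*300)
        return np.array(o+list(np.array(g)[[6,8,9,0]]*.03))
    best=None
    for c0 in (-.25,0):
        r=least_squares(f,[0,135,500,30,350,200,0,c0,0,0,0,0],x_scale=[100]*7+[1,100,100,1,1])
        if best is None or r.cost<best.cost: best=r
    return best
if __name__=='__main__':
    r=fit();print(r.cost,r.x.round(2)); print(r.fun[:6*len(data)].reshape(-1,6).round(1))
E
python3 kin.py
```

```text
26.623309985120887 [ 1.7640e+01  1.6334e+02  5.4968e+02 -1.4900e+00  4.1393e+02  2.1660e+02
 -3.0000e+00 -1.0000e-02 -3.9300e+00 -1.5221e+02 -1.0000e-02  0.0000e+00]
[[-0.2 -0.9 -1.5  0.1 -0.   0.2]
 [ 0.2  1.4  2.6 -2.7  2.6 -0.7]
 [ 0.2 -0.1 -1.4 -0.2 -0.5 -0.5]
 [-0.7 -0.1  0.5 -0.7  0.3  0.7]
 [ 0.3 -0.3 -0.2 -0.5 -0.7  0.3]]
```

```bash
cat > ik.py <<'E'
from kin import *
G=fit().x
LO=np.array([-3.14,-1.21,-1.07,-3.16,-2.99,-3.1]);HI=np.array([3.14,2.06,1.41,2.05,-.16,3.1])
def ik(p,M,j0=None,n=12):
    f=lambda j:(lambda P,A:np.concatenate([P-p,R.from_matrix(A.T@M).as_rotvec()*300]))(*fk(j,G))
    rng=np.random.default_rng(0);out=[]
    seeds=[j0] if j0 is not None else [];
    seeds+=[rng.uniform(LO,HI) for _ in range(n)]
    for s0 in seeds:
        r=least_squares(f,np.clip(s0,LO+.01,HI-.01),bounds=(LO,HI))
        out.append((r.cost,r.x))
    out.sort(key=lambda a:a[0]); 
    u=[]
    for c,x in out:
        if c<1 and not any(np.abs(x-y).max()<.05 for _,y in u): u.append((c,x))
    return u or out[:1]
E
python3 - <<'E'
from ik import *
j=s['joints']
for lean in (25,30,33,36,40):
  for flip in (0,1):
   for xg in (-10,10):
    psi=-.035;M=(toolF if flip else toolR)(lean,psi);t=np.radians(lean);ss=19-(9-11*np.sin(t))/np.cos(t)
    g=np.array([424,213,11])+xg*(yawR(psi)@[1,0,0]); tcp=g-M[:,2]*(54+ss)
    for c,x in ik(tcp,M,j): print(lean,flip,xg,round(c,1),x.round(2))
E
```

```text
25 0 -10 264.6 [ 0.16  0.39 -0.96 -3.16 -0.21 -1.73]
25 0 10 244.3 [ 0.15  0.4  -0.92 -3.16 -0.18 -1.72]
25 1 -10 264.6 [ 0.16  0.39 -0.96 -3.16 -0.21  1.41]
25 1 10 244.3 [ 0.15  0.4  -0.92 -3.16 -0.18  1.42]
30 0 -10 356.5 [ 0.15  0.41 -1.02 -3.16 -0.38 -1.72]
30 0 10 328.4 [ 0.15  0.42 -0.98 -3.16 -0.35 -1.71]
30 1 -10 356.5 [ 0.15  0.41 -1.02 -3.16 -0.38  1.42]
30 1 10 328.4 [ 0.15  0.42 -0.98 -3.16 -0.35  1.43]
33 0 -10 414.8 [ 0.15  0.44 -1.06 -3.16 -0.49 -1.71]
33 0 10 382.0 [ 0.15  0.44 -1.01 -3.16 -0.46 -1.71]
33 1 -10 414.8 [ 0.15  0.44 -1.06 -3.16 -0.49  1.43]
33 1 10 382.0 [ 0.15  0.44 -1.01 -3.16 -0.46  1.43]
36 0 -10 504.9 [ 0.16  0.45 -1.07 -3.16 -0.56 -1.71]
36 0 10 437.0 [ 0.14  0.47 -1.05 -3.16 -0.57 -1.7 ]
36 1 -10 504.9 [ 0.16  0.45 -1.07 -3.16 -0.56  1.43]
36 1 10 437.0 [ 0.14  0.47 -1.05 -3.16 -0.57  1.44]
40 0 -10 822.1 [ 0.16  0.47 -1.07 -3.16 -0.62 -1.71]
40 0 10 549.8 [ 0.15  0.5  -1.07 -3.16 -0.67 -1.7 ]
40 1 -10 822.1 [ 0.16  0.47 -1.07 -3.16 -0.62  1.43]
40 1 10 549.8 [ 0.15  0.5  -1.07 -3.16 -0.67  1.44]
```

```bash
python3 - <<'E'
from ik import *
j=s['joints']
def pick(rod,psi,lean,xg,dep,flip=1):
    M=toolF(lean,psi);t=np.radians(lean);ss=19-(dep-11*np.sin(t))/np.cos(t)
    return rod+xg*(yawR(psi)@[1,0,0])-M[:,2]*(54+ss),M
def rep(n,p,M):
    for c,x in ik(p,M,j,16): print(n,p.round(0),round(c,1),x.round(2))
for lean,xg in ((30,40),(40,40),(30,80),(40,80)):
    rep(('long',lean,xg),*pick(np.array([424,213,11]),-.035,lean,xg,9))
for lean in (30,40):
    rep(('short',lean),*pick(np.array([464,-292,11]),-.06,lean,-20,4.5))
    rep(('place2',lean),*pick(r2w([0,10.4,63]),.092,lean,-5,9))
    rep(('top',lean),*pick(r2w([0,45.9,78]),.092,lean,-20,4.5))
for lean in (0,10,20,30): rep(('long up',lean),*pick(np.array([474,150,80]),0,lean,-5,9))
for lean in (0,10,): rep(('long vert',lean),*pick(np.array([424,213,11]),-.035,lean,0,9))
E
```

```text
('long', 30, 40) [430. 213.  71.] 292.5 [ 0.14  0.44 -0.91 -3.16 -0.3   1.44]
('long', 40, 40) [419. 213.  65.] 454.6 [ 0.13  0.51 -1.03 -3.16 -0.66  1.45]
('long', 30, 80) [469. 211.  71.] 253.7 [ 0.13  0.47 -0.83 -3.16 -0.24  1.45]
('long', 40, 80) [459. 212.  65.] 391.9 [ 0.12  0.52 -0.94 -3.16 -0.58  1.46]
('short', 30) [ 407. -289.   75.] 0.0 [-0.52  0.42 -0.49 -0.9  -0.29 -0.29]
('place2', 30) [539. -59. 123.] 269.1 [ 0.14  0.37 -0.55 -0.34 -0.16 -1.27]
('top', 30) [518. -25. 142.] 485.6 [ 0.23  0.3  -0.63 -0.19 -0.16 -1.5 ]
('short', 40) [ 395. -288.   69.] 0.0 [-0.76  0.45 -0.49 -1.43 -0.44  0.42]
('place2', 40) [528. -60. 117.] 80.5 [-0.09  0.36 -0.45 -1.27 -0.16 -0.17]
('top', 40) [506. -26. 136.] 274.8 [-0.07  0.3  -0.5  -1.41 -0.16 -0.04]
('long up', 0) [469. 150. 144.] 0.0 [ 0.64  0.35 -0.52 -0.   -0.7  -2.21]
('long up', 10) [458. 150. 145.] 0.0 [ 0.7   0.29 -0.73  0.27 -0.43 -2.5 ]
('long up', 20) [446. 150. 143.] 36.9 [ 0.45  0.22 -1.04  1.48 -0.16  2.8 ]
('long up', 30) [435. 150. 140.] 75.7 [ 0.01  0.25 -0.92 -3.16 -0.16  1.58]
('long vert', 0) [424. 213.  75.] 0.0 [ 0.81  0.45 -0.63 -0.   -0.49 -2.41]
('long vert', 10) [413. 213.  76.] 10.8 [ 0.77  0.39 -0.97  0.85 -0.16  3.06]
```

```bash
cat >> ik.py <<'E'
SE=[np.array([a,.4,-.8,b,c,d]) for a in(-.5,.2) for b,c in((0,-.3),(-1.5,-.4),(-2.6,-.4),(1,-.3)) for d in(-1.5,1.5)]
def best(p,M):
    o=[]
    for q in SE: o+=ik(p,M,q,0)
    o.sort(key=lambda a:a[0]); u=[]
    for c,x in o:
        if c<2 and not any(np.abs(x-y).max()<.05 for _,y in u): u.append((c,x))
    return u or o[:1]
def pick(rod,psi,lean,xg,dep,flip=1):
    M=(toolF if flip else toolR)(lean,psi);t=np.radians(lean);ss=19-(dep-11*np.sin(t))/np.cos(t)
    return rod+xg*(yawR(psi)@[1,0,0])-M[:,2]*(54+ss),M
def rep(n,p,M):
    for c,x in best(np.array(p),M): print(n,p.round(0),round(c,1),x.round(2))
E
python3 - <<'E'
from ik import *
for lean,xg in ((5,-60),(10,-60),(15,-50),(30,-5),(40,-5)):
    rep(('place2',lean,xg),*pick(r2w([0,10.4,63]),.092,lean,xg,9))
    rep(('top',lean,xg),*pick(r2w([0,45.9,78]),.092,lean,xg,4.5))
for lean,xg in ((0,-60),(5,-60),(10,-60),(30,-5)): rep(('long',lean,xg),*pick(np.array([424,213,11]),-.035,lean,xg,9))
E
```

```text
('place2', 5, -60) [513. -61. 128.] 0.0 [ 0.2   0.39 -0.53  0.02 -0.57 -1.69]
('top', 5, -60) [509. -26. 147.] 0.0 [ 0.27  0.35 -0.53  0.03 -0.61 -1.77]
('place2', 10, -60) [507. -61. 128.] 0.0 [ 0.2   0.36 -0.6   0.04 -0.44 -1.72]
('top', 10, -60) [503. -26. 147.] 0.0 [ 0.28  0.31 -0.61  0.07 -0.48 -1.82]
('place2', 15, -50) [511. -61. 127.] 0.0 [ 0.21  0.35 -0.66  0.09 -0.31 -1.77]
('top', 15, -50) [507. -26. 147.] 0.0 [ 0.29  0.3  -0.68  0.14 -0.34 -1.9 ]
('place2', 30, -5) [539. -59. 123.] 269.1 [ 0.14  0.37 -0.55 -0.34 -0.16 -1.27]
('top', 30, -5) [533. -23. 142.] 443.4 [ 0.23  0.32 -0.61 -0.15 -0.16 -1.55]
('place2', 40, -5) [528. -60. 117.] 80.5 [-0.09  0.36 -0.45 -1.27 -0.16 -0.17]
('top', 40, -5) [521. -25. 136.] 331.8 [-0.06  0.32 -0.47 -1.37 -0.16 -0.09]
('long', 0, -60) [364. 215.  75.] 0.0 [ 0.92  0.4  -0.75  0.   -0.42 -2.52]
('long', 5, -60) [358. 215.  76.] 0.0 [ 0.96  0.37 -0.91  0.29 -0.26 -2.84]
('long', 10, -60) [353. 215.  76.] 85.4 [ 0.87  0.33 -1.07  0.9  -0.16  2.91]
('long', 30, -5) [385. 214.  71.] 349.1 [ 0.15  0.42 -1.01 -3.16 -0.38  1.42]
```

```bash
python3 - <<'E'
from ik import *
ps=shot('scene');pt=shot('top')
for l,zz in (('chock_grip',103),('chock_toe',63)):
    rs=[]
    for p in (ps,pt):
        m=arm.mark_of(l,p)
        for a in m[:1]: print(l,a['conf'],np.round(a['at'],1),w2r(atz(p,a['at'],zz)).round(1)); rs.append(ray(p,a['at']))
    if len(rs)==2: print('tri',w2r(tri(rs)).round(1))
for lean in (25,30,35,40,45,50):
  for y,z in ((-100,104),(-25,93)):
    for fl in(0,1):
      M=(toolF if fl else toolR)(lean,.092,8); g=r2w([-10,y,z]); rep(('chock',lean,y,fl),g-54*M[:,2],M)
for lean in (45,50): rep(('place2',lean),*pick(r2w([0,10.4,63]),.092,lean,-5,9))
E
```

```text
chock_grip 0.63 [294.6 199.3] [ -3.1 -82.5 103. ]
chock_grip 0.88 [292.5 155.1] [  -3.5 -103.2  103. ]
tri [-13.  -94.  122.9]
chock_toe 0.67 [317.5 270.2] [-168.2 -227.3   63. ]
chock_toe 0.92 [268.9 158.2] [  4.7 -49.8  63. ]
tri [ 150.1 -123.  -493.8]
('chock', 25, -100, 0) [ 555. -161.  152.] 101.2 [ 0.    0.36 -0.64  0.32 -0.16  1.4 ]
('chock', 25, -100, 1) [ 555. -161.  152.] 101.2 [ 0.    0.36 -0.64  0.32 -0.16 -1.75]
('chock', 25, -25, 0) [548. -86. 141.] 459.6 [ 0.13  0.34 -0.72  0.5  -0.16  1.09]
('chock', 25, -25, 1) [548. -86. 141.] 459.6 [ 0.13  0.34 -0.72  0.5  -0.16 -2.05]
('chock', 30, -100, 0) [ 551. -162.  150.] 295.2 [-0.02  0.35 -0.55 -0.06 -0.16  1.8 ]
('chock', 30, -100, 1) [ 551. -162.  150.] 295.2 [-0.02  0.35 -0.55 -0.06 -0.16 -1.34]
('chock', 30, -25, 0) [544. -87. 139.] 1024.3 [ 0.12  0.34 -0.61  0.01 -0.16  1.6 ]
('chock', 30, -25, 1) [544. -87. 139.] 1024.3 [ 0.12  0.34 -0.61  0.01 -0.16 -1.54]
('chock', 35, -100, 0) [ 547. -163.  148.] 339.2 [-0.09  0.35 -0.46 -0.5  -0.16  2.29]
('chock', 35, -100, 1) [ 547. -163.  148.] 339.2 [-0.09  0.35 -0.46 -0.5  -0
[... 630 characters left out ...]
40. -164.  142.] 0.0 [-0.27  0.35 -0.39 -1.25 -0.17  0.02]
('chock', 45, -25, 0) [533. -89. 131.] 8.3 [-0.26  0.35 -0.45 -1.69 -0.16 -2.69]
('chock', 45, -25, 1) [533. -89. 131.] 8.3 [-0.26  0.35 -0.45 -1.69 -0.16  0.46]
('chock', 50, -100, 0) [ 537. -165.  138.] 0.0 [-0.45  0.37 -0.41 -1.7  -0.34 -2.54]
('chock', 50, -100, 1) [ 537. -165.  138.] 0.0 [-0.45  0.37 -0.41 -1.7  -0.34  0.6 ]
('chock', 50, -25, 0) [530. -90. 127.] 0.0 [-0.43  0.38 -0.54 -2.1  -0.37 -2.14]
('chock', 50, -25, 1) [530. -90. 127.] 0.0 [-0.43  0.38 -0.54 -2.1  -0.37  1.  ]
('place2', 45) [523. -60. 113.] 0.0 [-0.24  0.37 -0.47 -1.68 -0.24  0.35]
('place2', 50) [518. -60. 109.] 0.0 [-0.41  0.42 -0.58 -2.08 -0.44  0.89]
```

```bash
cat >> ik.py <<'E'
def path(jg,n,j0=None):
    j0=arm.read_state()['joints'] if j0 is None else np.array(j0)
    p0,M0=getc()
    for k in range(1,n+1):
        P,A=fk(j0+(jg-j0)*k/n,G); print(k,P.round(0).tolist(),'rowFromCmd',end=' '); show(P,A)
E
python3 - <<'E'
from ik import *
for lean in (3,5,7):
  for xg in (-60,-70):
    p,M=pick(np.array([424,213.3,11]),-.0355,lean,xg,9)
    for dz in (0,50,90): rep((lean,xg,dz),p+[0,0,dz],M)
p,M=pick(np.array([424,213.3,11]),-.0355,5,-67,9)
jg=best(p+[0,0,70],M)[0][1]; path(jg,3)
E
```

```text
(3, -60, 0) [361. 216.  75.] 0.0 [ 0.95  0.38 -0.83  0.13 -0.33 -2.68]
(3, -60, 50) [361. 216. 125.] 0.0 [ 0.95  0.27 -0.77  0.09 -0.5  -2.63]
(3, -60, 90) [361. 216. 165.] 0.0 [ 0.95  0.19 -0.72  0.07 -0.63 -2.61]
(3, -70, 0) [351. 216.  75.] 0.0 [ 0.97  0.37 -0.86  0.14 -0.32 -2.71]
(3, -70, 50) [351. 216. 125.] 0.0 [ 0.97  0.26 -0.79  0.09 -0.49 -2.66]
(3, -70, 90) [351. 216. 165.] 0.0 [ 0.97  0.18 -0.74  0.08 -0.63 -2.64]
(5, -60, 0) [358. 216.  76.] 0.0 [ 0.96  0.37 -0.91  0.29 -0.26 -2.84]
(5, -60, 50) [358. 216. 126.] 0.0 [ 0.97  0.26 -0.82  0.17 -0.45 -2.72]
(5, -60, 90) [358. 216. 166.] 0.0 [ 0.97  0.18 -0.76  0.13 -0.59 -2.68]
(5, -70, 0) [348. 216.  76.] 0.0 [ 0.98  0.36 -0.93  0.31 -0.24 -2.89]
(5, -70, 50) [348. 216. 126.] 0.0 [ 0.99  0.25 -0.84  0.17 -0.44 -2.75]
(5, -70, 90) [348. 216. 166.] 0.0 [ 0.99  0.17 -0.78  0.13 -0.59 -2.71]
(7, -60, 0) [356. 216.  76.] 0.9 [ 0.91  0.35 -1.03  0.67 -0.16  3.1 ]
(7, -60, 0) [356. 216.  76.] 1.9 [ 0.93  0.35 -1.    0.57 -0.18 -3.1 ]
(7, -60, 50) [356. 216. 126.] 0.0 [ 0.98  0.25 -0.87  0.27 -0.4  -2.83]
(7, -60, 90) [356. 216. 166.] 0.0 [ 0.99  0.17 -0.8   0.2  -0.55 -2.76]
(7, -70, 0) [346. 216.  76.] 2.8 [ 0.94  0.34 -1.04  0.65 -0.16  3.1 ]
(7, -70, 50) [346. 216. 126.] 0.0 [ 1.    0.24 -0.89  0.28 -0.39 -2.86]
(7, -70, 90) [346. 216. 166.] 0.0 [ 1.01  0.15 -0.82  0.2  -0.54 -2.79]
1 [342.0, 290.0, 179.0] rowFromCmd row [0.27, -0.381, 0.235, -0.091, 0.196, 0.634] rows>= 3
2 [352.0, 249.0, 162.0] rowFromCmd row [0.584, -0.643, 0.431, -0.186, 0.379, 1.275] rows>= 5
3 [351.0, 216.0, 146.0] rowFromCmd row [0.891, -0.787, 0.589, -0.287, 0.551, 1.916] rows>= 7
```

```bash
python3 - <<'E'
from ik import *
p,M=pick(np.array([424,213.3,11]),-.0355,4,-68,9)
print(p)
b=best(p+[0,0,70],M)[0]; print(b); path(b[1],2)
E
```

```text
[351.52915208 215.8737964   75.58949688]
(np.float64(4.555314677539151e-27), array([ 0.97619441,  0.21400339, -0.78165257,  0.11460727, -0.54050532,
       -2.68033871]))
1 [350.0, 268.0, 171.0] rowFromCmd row [0.426, -0.546, 0.34, -0.139, 0.305, 0.956] rows>= 4
2 [352.0, 216.0, 146.0] rowFromCmd row [0.891, -0.788, 0.59, -0.304, 0.584, 1.914] rows>= 7
```

Request:
apply_moves(
  increments=[
    [[0.43, -0.55, 0.34, -0.14, 0.3, 0.96, 0.1], [0.43, -0.55, 0.34, -0.14, 0.3, 0.96, 0.1], [0.43, -0.55, 0.34, -0.14, 0.3, 0.96, 0.1], [0.43, -0.55, 0.34, -0.14, 0.3, 0.96, 0.1]],
  ],
)

```text
clock: 4.3
position: [350.4, 268.1, 171.4]
ee_rot: [-0.215, 0.97, -0.05, 0.104]
contact_force: [0.8, 1.0, 0.6]
gripper_width: 46.9
```

```bash
cat >> d.py <<'E'
L=json.load(open('log.json')) if os.path.exists('log.json') else []
L.append([list(map(float,s['joints'])),list(map(float,s['position'])),list(map(float,s['ee_rot']))]); json.dump(L,open('log.json','w'))
E
cat > go.py <<'E'
import sys
from ik import *
# go.py 'pick args' dz
a=eval(sys.argv[1]); p,M=pick(np.array(a[0],float),*a[1:]); off=np.array(eval(sys.argv[2]),float); show(p+off,M); print(best(p+off,M)[0])
E
python3 d.py "[0.43, -0.55, 0.34, -0.14, 0.3, 0.96]"; python3 go.py "([424,213.3,11],-.0355,4,-68,9)" "[0,0,70]"
```

```text
t 4.3 pos [350.4 268.1 171.4] cmd [350.1 267.4 171.3] roterr [-0.002  0.001  0.004] F [0.8 1.  0.6] w 46.9
[ 1.11  0.19 -0.84  0.45 -0.53 -2.63]
row [0.256, -0.433, 0.281, -0.166, 0.29, 0.952] rows>= 4
(np.float64(1.798551477607832e-27), array([ 0.97611191,  0.21416391, -0.78325067,  0.11482656, -0.5386402 ,
       -2.6804482 ]))
```

Request:
apply_moves(
  increments=[
    [[0.256, -0.433, 0.281, -0.166, 0.29, 0.952, 0.1], [0.256, -0.433, 0.281, -0.166, 0.29, 0.952, 0.1], [0.256, -0.433, 0.281, -0.166, 0.29, 0.952, 0.1], [0.256, -0.433, 0.281, -0.166, 0.29, 0.952, 0.1], [0.256, -0.433, 0.281, -0.166, 0.29, 0.952, 0.1]],
  ],
)

```text
clock: 4.8
position: [352.2, 216.9, 145.9]
ee_rot: [0.018, 0.999, 0.0, 0.035]
contact_force: [-1.3, -0.8, -0.4]
gripper_width: 46.9
```

```bash
python3 d.py "[0.256, -0.433, 0.281, -0.166, 0.29, 0.952]"; python3 - <<'E'
from ik import *
p=shot('wrist','w1'); q=shot('scene','s2')
o=arm.outline_of('long_rod_mid',p)
if o:
    v,u=np.nonzero(o[0]['pixels']); P=np.array([atz(p,(a,b),11)[:2] for a,b in zip(u,v)]);c=P.mean(0);V=np.linalg.svd(P-c,full_matrices=False)[2][0];print(o[0]['conf'],c,np.arctan(V[1]/V[0]),P.min(0),P.max(0))
# expected rod axis centre line
for x in (330,356,380,424,520): print(x,proj(p,[x,213.3-.0355*(x-424),11]).round(0))
E
```

```text
t 4.8 pos [352.2 216.9 145.9] cmd [351.5 215.8 145.6] roterr [-0.002 -0.001 -0.   ] F [-1.3 -0.8 -0.4] w 46.9
[ 0.98  0.21 -0.77  0.11 -0.55 -2.68]
0.59 [387.34915418 213.3888086 ] -0.04247496872702257 [320.17823075 199.19603081] [472.93767543 227.19899792]
330 [253. 163.]
356 [253. 203.]
380 [253. 236.]
424 [253. 292.]
520 [253. 389.]
```

View pics/w1.png

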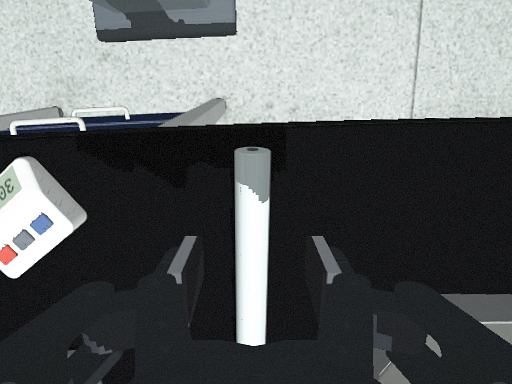

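View pics/s2.png

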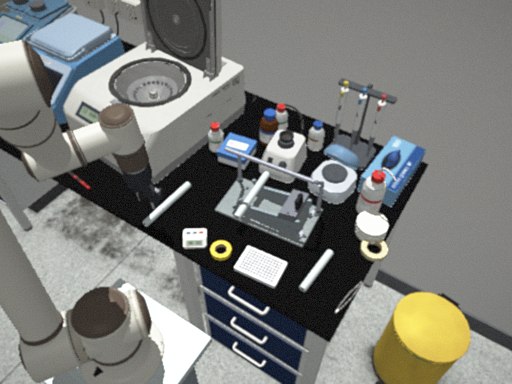

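```bash
python3 go.py "([424,213.3,11],-.0355,4,-68,9)" "[0,0,10]"; python3 go.py "([424,213.3,11],-.0355,4,-68,9)" "[0,0,1]"
```

```text
row [0.042, 0.0, 0.598, 0.0, 0.0, -0.0] rows>= 2
(np.float64(1.6323871193916622e-26), array([ 0.97856181,  0.34653679, -0.85918874,  0.18165512, -0.33294238,
       -2.75613309]))
row [0.048, 0.0, 0.688, 0.0, 0.0, -0.0] rows>= 2
(np.float64(3.2636854091888e-27), array([ 0.97769175,  0.36802669, -0.87382219,  0.20274829, -0.29742572,
       -2.77745498]))
```

Request:
apply_moves(
  increments=[
    [[0.02, 0, 0.3, 0, 0, 0, 0.1], [0.04, 0, 0.55, 0, 0, 0, 0.0], [0.048, 0, 0.65, 0, 0, 0, 0.0], [0.048, 0, 0.69, 0, 0, 0, 0.0], [0.048, 0, 0.69, 0, 0, 0, 0.0]],
  ],
)

```text
clock: 5.45
position: [351.3, 215.8, 76.1]
ee_rot: [0.017, 0.999, -0.001, 0.035]
contact_force: [0.5, 0.3, 0.3]
gripper_width: 42.6
```

```bash
python3 d.py "[0.048, 0, 0.69,0,0,0]"
```

```text
t 5.45 pos [351.3 215.8  76.1] cmd [351.5 215.8  76.4] roterr [ 0.001  0.001 -0.002] F [0.5 0.3 0.3] w 42.6
[ 0.98  0.36 -0.88  0.2  -0.3  -2.77]
```

No table contact. Close.

Request:
apply_moves(
  increments=[
    [[0, 0, 0, 0, 0, 0, -1], [0, 0, 0, 0, 0, 0, -1], [0, 0, 0, 0, 0, 0, -1], [0, 0, 0, 0, 0, 0, -1], [0, 0, 0, 0, 0, 0, -1]],
  ],
)

```text
clock: 5.95
position: [351.8, 216.2, 77.3]
ee_rot: [0.018, 0.999, 0.0, 0.035]
contact_force: [-2.3, -0.7, 7.2]
gripper_width: 20.0
```

```bash
python3 d.py "[0,0,0,0,0,0]"; python3 go.py "([424,213.3,11],-.0355,4,-68,9)" "[0,0,40]";python3 go.py "([424,213.3,11],-.0355,4,-68,9)" "[0,0,99]"
```

```text
t 5.95 pos [351.8 216.2  77.3] cmd [351.5 215.8  76.4] roterr [-0.002 -0.001  0.   ] F [-2.3 -0.7  7.2] w 20.0
[ 0.98  0.36 -0.88  0.2  -0.3  -2.77]
row [-0.027, 0.0, -0.391, 0.0, 0.0, -0.0] rows>= 1
(np.float64(4.3682204084134804e-27), array([ 0.97802131,  0.27375314, -0.81724185,  0.13708279, -0.4461075 ,
       -2.70738927]))
row [-0.068, 0.0, -0.979, 0.0, 0.0, -0.0] rows>= 2
(np.float64(7.67661763756588e-27), array([ 0.97850118,  0.15875242, -0.73326706,  0.09841914, -0.64378081,
       -2.6628691 ]))
```

Request:
apply_moves(
  increments=[
    [[-0.01, 0, -0.1, 0, 0, 0, -1], [-0.02, 0, -0.3, 0, 0, 0, -1], [-0.034, 0, -0.5, 0, 0, 0, -1], [-0.05, 0, -0.7, 0, 0, 0, -1], [-0.05, 0, -0.7, 0, 0, 0, -1]],
  ],
)

```text
clock: 6.45
position: [352.4, 216.9, 148.6]
ee_rot: [0.018, 0.999, 0.002, 0.037]
contact_force: [0.6, 0.7, -3.5]
gripper_width: 19.6
```

```bash
python3 d.py "[-0.05, 0, -0.7,0,0,0]"; python3 - <<'E'
from h import *
shot('wrist','w2'); i=shot('scene','s3')['img'][:,:,::-1]; cv2.imwrite('pics/s3c.png',cv2.resize(i[120:280,80:280],None,fx=4,fy=4,interpolation=cv2.INTER_CUBIC)[:600])
E
```

```text
t 6.45 pos [352.4 216.9 148.6] cmd [351.6 215.8 146.6] roterr [-0.005 -0.003 -0.   ] F [ 0.6  0.7 -3.5] w 19.6
[ 0.98  0.21 -0.77  0.11 -0.55 -2.68]
```

View pics/w2.png

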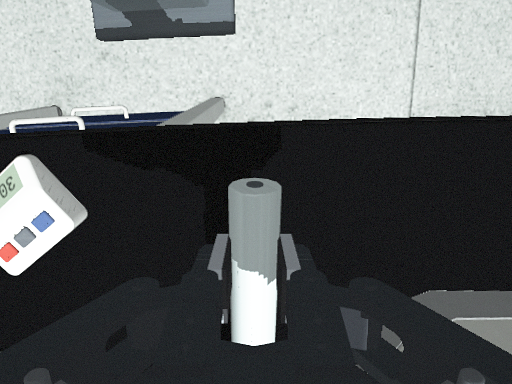

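View pics/s3c.png

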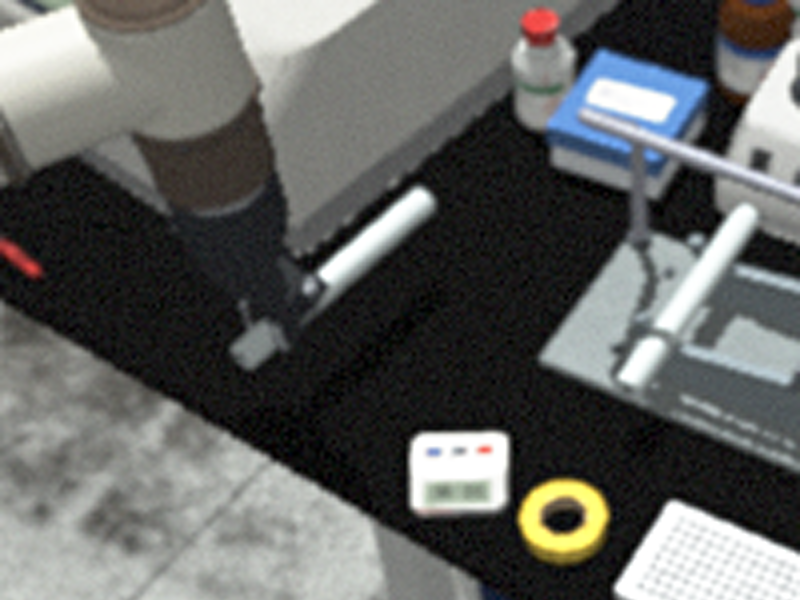

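```bash
cat > pitch.py <<'E'
from h import *
def ends(label,L,jawpt=None):
    "fit rod in vertical plane through tool: find end points with outlines from scene+top"
    s=arm.read_state(); M=R.from_quat(s['ee_rot']).as_matrix(); g=s['position']+M[:,2]*65
    n=M[:,1]-[0,0,M[2,1]]; n/=np.linalg.norm(n)   # plane normal (jaw dir)
    for nm in('scene','top'):
        p=shot(nm)
        o=arm.outline_of(label,p)
        if not o: print(nm,'none');continue
        v,u=np.nonzero(o[0]['pixels']); Q=[]
        for a,b in zip(u,v):
            O,d=ray(p,(a,b)); Q.append(O+d*((g-O)@n)/(d@n))
        Q=np.array(Q); f=np.cross([0,0,1],n); f*=np.sign(f[0]); t=(Q-g)@f
        A=np.polyfit(t,Q[:,2],1); print(nm,round(o[0]['conf'],2),'t',t.min().round(1),t.max().round(1),'slope',A[0].round(4),'z@0',A[1].round(1),'g',g.round(1),'far z',np.median(Q[t>t.max()-15,2]).round(1))
import sys
ends(sys.argv[1],200)
E
python3 pitch.py long_rod_mid
```

```text
scene 0.55 t -38.9 170.4 slope -0.0341 z@0 80.3 g [355.8 215.2  81.4] far z 71.7
top 0.71 t -33.2 171.3 slope 0.0156 z@0 68.7 g [355.8 215.2  81.4] far z 58.8
```

```bash
cat > tr1.py <<'E'
from ik import *
W=[([430,208,100],-.035,4),([465,130,130],.0,4.5),([480,40,135],.05,5),([483,-50,135],.092,5.5),
 (r2w([-50,10.4,130]),.092,6),(r2w([0,10.4,110]),.092,6),(r2w([0,10.4,75]),.092,6),(r2w([0,10.4,64]),.092,6)]
P=[pick(np.array(a,float),y,l,-68,8) for a,y,l in W]
if __name__=='__main__':
    import sys
    k=int(sys.argv[1]) if len(sys.argv)>1 else None
    if k is None:
        j=s['joints']
        for p,M in P:
            c,x=ik(p,M,j,0)[0]; print(p.round(0),round(c,2),x.round(2)); j=x
    else: show(*P[k])
E
python3 tr1.py; python3 tr1.py 0
```

```text
[357. 211. 166.] 0.0 [ 0.96  0.18 -0.74  0.1  -0.61 -2.65]
[392. 130. 196.] 0.0 [ 0.75  0.12 -0.71  0.08 -0.69 -2.38]
[406.  36. 201.] 0.0 [ 0.51  0.1  -0.71  0.06 -0.69 -2.08]
[409. -57. 201.] 0.0 [ 0.27  0.1  -0.69  0.03 -0.69 -1.77]
[454. -66. 196.] 0.0 [ 0.22  0.19 -0.59  0.02 -0.69 -1.71]
[504. -62. 176.] 0.0 [ 0.2   0.29 -0.51  0.02 -0.67 -1.7 ]
[504. -62. 141.] 0.0 [ 0.2   0.35 -0.55  0.02 -0.57 -1.7 ]
[504. -62. 130.] 0.0 [ 0.2   0.36 -0.56  0.02 -0.55 -1.7 ]
row [-0.073, -0.051, -0.185, 0.0, 0.0, -0.001] rows>= 1
```

```bash
python3 tr1.py 1
```

```text
row [-0.465, -0.843, -0.459, -0.005, -0.017, -0.071] rows>= 3
```

Request:
apply_moves(
  increments=[
    [[-0.05, -0.03, -0.15, 0, 0, 0, -1], [-0.15, -0.2, -0.3, 0, 0, -0.01, -1], [-0.27, -0.45, -0.4, 0, -0.01, -0.03, -1], [-0.37, -0.65, -0.46, -0.003, -0.01, -0.05, -1], [-0.465, -0.843, -0.46, -0.005, -0.017, -0.07, -1]],
  ],
)

```text
clock: 7.25
position: [392.1, 129.2, 195.7]
ee_rot: [-0.0, 0.999, 0.0, 0.039]
contact_force: [0.5, -0.3, -4.2]
gripper_width: 19.8
```

```bash
python3 d.py "[-0.465, -0.843, -0.46, -0.005, -0.017, -0.07]"; python3 tr1.py 2
```

```text
t 7.25 pos [392.1 129.2 195.7] cmd [391.8 130.  195.7] roterr [-0.    -0.    -0.001] F [ 0.5 -0.3 -4.2] w 19.8
[ 0.75  0.12 -0.71  0.08 -0.69 -2.38]
row [-0.149, -0.937, -0.038, -0.008, -0.018, -0.101] rows>= 2
```

Request:
apply_moves(
  increments=[
    [[-0.03, -0.22, -0.01, 0, 0, -0.02, -1], [-0.07, -0.47, -0.02, 0, -0.01, -0.05, -1], [-0.11, -0.7, -0.03, -0.005, -0.015, -0.075, -1], [-0.15, -0.94, -0.04, -0.008, -0.018, -0.1, -1]],
  ],
)

```text
clock: 7.65
position: [405.9, 34.8, 199.9]
ee_rot: [-0.025, 0.999, 0.0, 0.042]
contact_force: [0.4, -0.1, -3.5]
gripper_width: 19.8
```

```bash
python3 d.py "[-0.15, -0.94, -0.04, -0.008, -0.018, -0.1]"; python3 tr1.py 3
```

```text
t 7.65 pos [405.9  34.8 199.9] cmd [406.4  36.  200.9] roterr [ 0.001  0.003 -0.001] F [ 0.4 -0.1 -3.5] w 19.8
[ 0.51  0.1  -0.71  0.06 -0.69 -2.08]
row [0.02, -0.929, -0.0, -0.008, -0.017, -0.084] rows>= 2
```

Request:
apply_moves(
  increments=[
    [[0.0, -0.22, 0, 0, 0, -0.02, -1], [0.01, -0.47, 0, 0, -0.01, -0.04, -1], [0.015, -0.7, 0, -0.005, -0.015, -0.065, -1], [0.02, -0.93, 0, -0.008, -0.017, -0.084, -1]],
  ],
)

```text
clock: 8.05
position: [408.3, -58.0, 199.6]
ee_rot: [-0.046, 0.998, 0.002, 0.046]
contact_force: [0.5, 0.1, -3.3]
gripper_width: 19.6
```

```bash
python3 d.py "[0.02, -0.93, 0, -0.008, -0.017, -0.084]"; python3 tr1.py 4;python3 tr1.py 5; python3 pitch.py long_rod_mid
```

```text
t 8.05 pos [408.3 -58.  199.6] cmd [409.  -56.9 200.7] roterr [ 0.     0.003 -0.001] F [ 0.5  0.1 -3.3] w 19.6
[ 0.27  0.11 -0.69  0.03 -0.68 -1.76]
row [-0.433, -0.136, 0.091, 0.0, -0.018, -0.0] rows>= 1
row [-0.911, -0.136, 0.338, 0.0, -0.018, -0.0] rows>= 2
scene 0.84 t -51.6 184.3 slope -0.0578 z@0 140.2 g [414.3 -57.5 134.8] far z 117.2
top 0.68 t -885322.3 30983.0 slope -6.447 z@0 960.9 g [414.3 -57.5 134.8] far z -160627.7
```

Request:
apply_moves(
  increments=[
    [[-0.2, -0.06, 0.0, 0, 0, 0, -1], [-0.43, -0.136, 0.08, 0, -0.018, 0, -1], [-0.65, -0.136, 0.15, 0, -0.018, 0, -1], [-0.8, -0.136, 0.25, 0, -0.018, 0, -1], [-0.91, -0.136, 0.34, 0, -0.018, 0, -1], [-0.91, -0.136, 0.34, 0, -0.018, 0, -1]],
  ],
)

```text
clock: 8.85
position: [504.3, -61.1, 173.9]
ee_rot: [-0.046, 0.998, 0.002, 0.051]
contact_force: [-0.6, 0.3, -3.4]
gripper_width: 19.7
```

```bash
python3 d.py "[-0.91, -0.136, 0.34, 0, -0.018, 0]"; python3 tr1.py 6;python3 tr1.py 7; python3 - <<'E'
from h import *
i=shot('scene','s4')['img'][:,:,::-1]; cv2.imwrite('pics/s4c.png',cv2.resize(i[110:260,180:340],None,fx=5,fy=5,interpolation=cv2.INTER_CUBIC)[:600])
i=shot('top','t4')['img'][:,:,::-1]; cv2.imwrite('pics/t4c.png',cv2.resize(i[110:230,175:330],None,fx=5,fy=5,interpolation=cv2.INTER_CUBIC))
shot('wrist','w4')
E
```

```text
t 8.85 pos [504.3 -61.1 173.9] cmd [503.7 -61.9 175.6] roterr [ 0.     0.003 -0.001] F [-0.6  0.3 -3.4] w 19.7
[ 0.2   0.3  -0.51  0.02 -0.66 -1.7 ]
row [0.036, 0.0, 0.346, 0.0, 0.0, -0.0] rows>= 1
row [0.047, 0.0, 0.456, 0.0, 0.0, -0.0] rows>= 1
```

View pics/s4c.png

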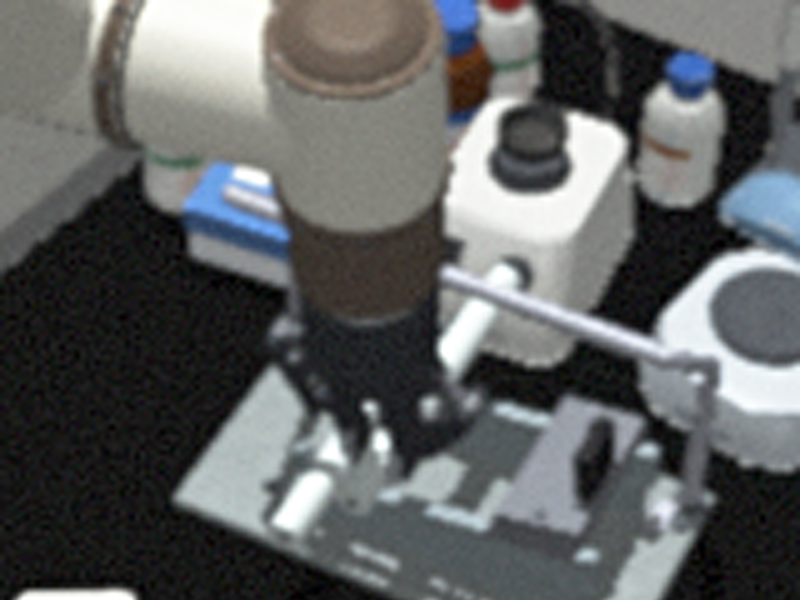

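View pics/t4c.png

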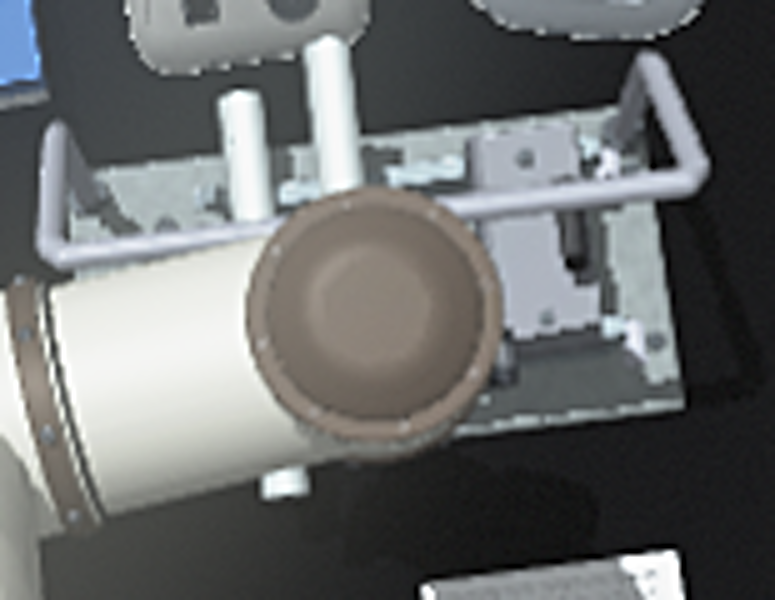

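View pics/w4.png

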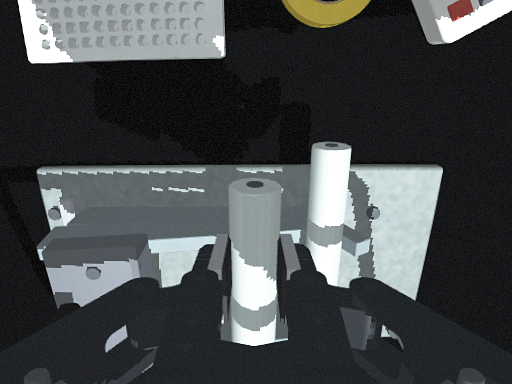

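```bash
cat > chk.py <<'E'
from h import *
p=shot('wrist')
for n,X in dict(FLt=(-80,150,10),FRt=(-80,-150,10),FLb=(-80,150,0),baseEndC=(-100,54.2,56.9),baseEndL=(-100,65.2,56.9),baseEndR=(-100,43.2,56.9),baseEndT=(-100,54.2,67.9)).items(): print(n,proj(p,r2w(X)).round(1))
E
python3 chk.py; python3 - <<'E'
import cv2
i=cv2.imread('pics/w4.png'); cv2.imwrite('pics/w4c.png',cv2.resize(i[130:260,20:460],None,fx=1.8,fy=1.8,interpolation=cv2.INTER_CUBIC))
cv2.imwrite('pics/w4d.png',cv2.resize(i[130:260,210:380],None,fx=4.5,fy=4.5,interpolation=cv2.INTER_CUBIC))
E
```

```text
FLt [445.6 170.7]
FRt [ 36.1 170.2]
FLb [438.7 166.7]
baseEndC [332.5 160.3]
baseEndL [351.8 160.4]
baseEndR [313.  160.2]
baseEndT [337.  165.9]
```

View pics/w4d.png

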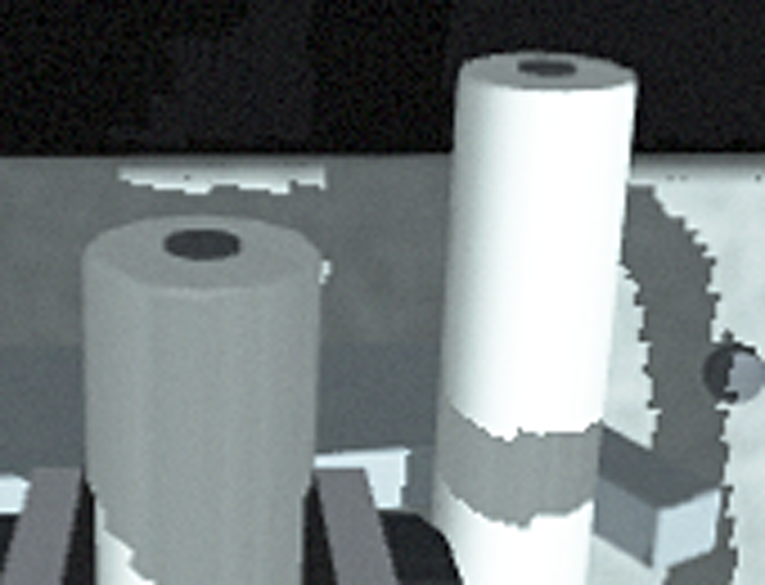

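View pics/w4c.png

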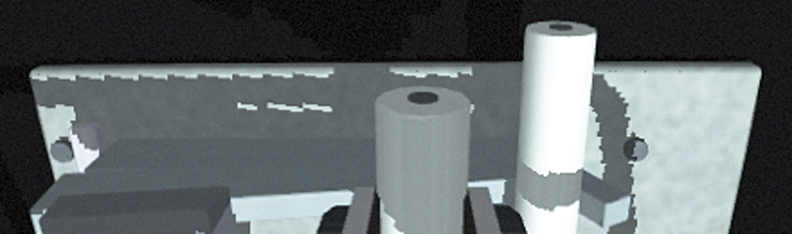

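```bash
python3 - <<'E'
from h import *
p=shot('wrist')
for z in (106,108.5,111):
  for x in(-105,-100,-95): print(z,x,proj(p,r2w((x,10.4,z))).round(1), proj(p,r2w((x,-.6,z))).round(1)[0], proj(p,r2w((x,21.4,z))).round(1)[0])
O,d=ray(p,(331.8,145.6)); X=O+d*(56.9-O[2])/d[2]; print('base end',w2r(X))
for z in (106,108.5,111):O,d=ray(p,(255,184.4)); X=O+d*(z-O[2])/d[2]; print('held end',z,w2r(X))
E
```

```text
106 -105 [255.2 179.2] 228.9 281.4
106 -100 [255.1 190.4] 229.2 281.1
106 -95 [255.1 201.3] 229.5 280.7
108.5 -105 [255.2 181.1] 228.5 281.9
108.5 -100 [255.2 192.5] 228.8 281.5
108.5 -95 [255.1 203.5] 229.1 281.1
111 -105 [255.2 183.1] 228.0 282.4
111 -100 [255.2 194.6] 228.4 282.0
111 -95 [255.1 205.9] 228.7 281.6
base end [-108.17987864   53.11038149   56.9       ]
held end 106 [-102.6811421    10.33603076  106.        ]
held end 108.5 [-103.56860214   10.32444257  108.5       ]
held end 111 [-104.45606219   10.31285439  111.        ]
```

```bash
python3 - <<'E'
from h import *
ps=shot('scene');pt=shot('top')
T=lambda u,v:np.array([u/5+175,v/5+110])-.4
S=lambda u,v:np.array([u/5+205,v/5+140])-.4
for n,p,uv,z in (('top far upper edge',pt,T(240,92),67),('top near',pt,T(285,494),56.9),('sc far',ps,S(305,160),60),('sc near',ps,S(166,370),56.9)): print(n,w2r(atz(p,uv,z)).round(1))
# held rod far end now in top (t4c) and scene (s4c crop 110,180)
print('held far top',w2r(atz(pt,T(325,42),112)).round(1), w2r(atz(pt,T(325,42),106)).round(1))
u=np.array([515/5+180,268/5+110])
O,d=ray(ps,u); n=yawR(.092)[:,1]; g=r2w((0,10.4,0)); X=O+d*((g-O)@n)/(d@n); print('held far scene',w2r(X).round(1))
E
```

```text
top far upper edge [92.8 53.8 67. ]
top near [-106.1   54.6   56.9]
sc far [93.5 59.6 60. ]
sc near [-95.8  56.6  56.9]
held far top [ 98.7  10.3 112. ] [100.7  10.2 106. ]
held far scene [114.6  10.4 101. ]
```

Request:
apply_moves(
  increments=[
    [[0.02, 0, 0.15, 0, -0.03, 0, -1], [0.035, 0, 0.3, 0, -0.06, 0, -1], [0.042, 0, 0.38, 0, -0.06, 0, -1], [0.044, 0, 0.41, 0, -0.06, 0, -1], [0.046, 0, 0.42, 0, -0.06, 0, -1], [0.046, 0, 0.42, 0, -0.06, 0, -1]],
  ],
)

```text
clock: 9.8
position: [504.1, -61.8, 133.8]
ee_rot: [-0.046, 0.997, 0.003, 0.068]
contact_force: [-1.0, 0.2, -2.5]
gripper_width: 19.7
```

```bash
python3 d.py "[0.046, 0, 0.42, 0, -0.06, 0]"; python3 - <<'E'
from h import *
shot('wrist','w5');i=shot('scene','s5')['img'][:,:,::-1]; cv2.imwrite('pics/s5c.png',cv2.resize(i[110:260,180:340],None,fx=5,fy=5,interpolation=cv2.INTER_CUBIC)[:600])
E
```

```text
t 9.8 pos [504.1 -61.8 133.8] cmd [503.5 -61.9 133.3] roterr [ 0.    -0.001 -0.   ] F [-1.   0.2 -2.5] w 19.7
[ 0.21  0.35 -0.58  0.03 -0.51 -1.71]
```

View pics/w5.png

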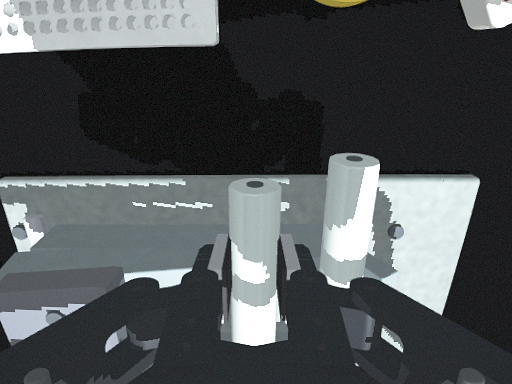

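View pics/s5c.png

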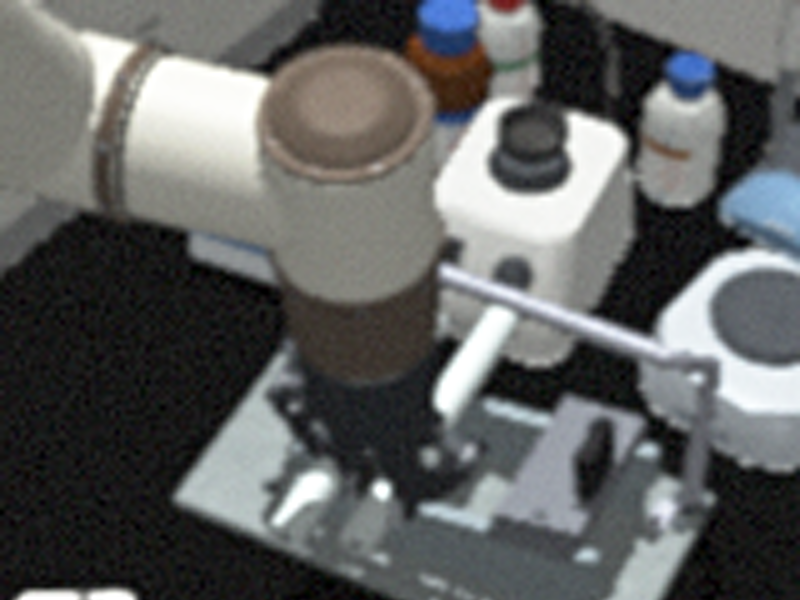

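Request:
apply_moves(
  increments=[
    [[0.002, 0, 0.015, 0, 0, 0, -1], [0.003, 0, 0.025, 0, 0, 0, -1], [0.003, 0, 0.025, 0, 0, 0, -1]],
  ],
)

```text
clock: 10.2
position: [503.6, -61.8, 130.7]
ee_rot: [-0.046, 0.997, 0.003, 0.067]
contact_force: [-0.8, 0.3, -3.2]
gripper_width: 19.4
```

```bash
python3 d.py "[0.003, 0, 0.025, 0, 0, 0]"; python3 - <<'E'
from h import *
p=shot('wrist','w6')
for z in(63,65,67): print(z,[ (x,proj(p,r2w((x,10.4,z))).round(1).tolist()) for x in (-105,-100,-95)])
i=p['img'][:,:,::-1];cv2.imwrite('pics/w6d.png',cv2.resize(i[130:260,210:400],None,fx=4,fy=4,interpolation=cv2.INTER_CUBIC))
E
```

```text
t 10.2 pos [503.6 -61.8 130.7] cmd [503.6 -61.9 130.8] roterr [-0.  0. -0.] F [-0.8  0.3 -3.2] w 19.4
[ 0.21  0.35 -0.58  0.03 -0.5  -1.71]
63 [(-105, [255.7, 175.4]), (-100, [255.6, 186.8]), (-95, [255.6, 197.8])]
65 [(-105, [255.7, 177.0]), (-100, [255.7, 188.6]), (-95, [255.6, 199.8])]
67 [(-105, [255.7, 178.8]), (-100, [255.7, 190.4]), (-95, [255.7, 201.8])]
```

View pics/w6d.png

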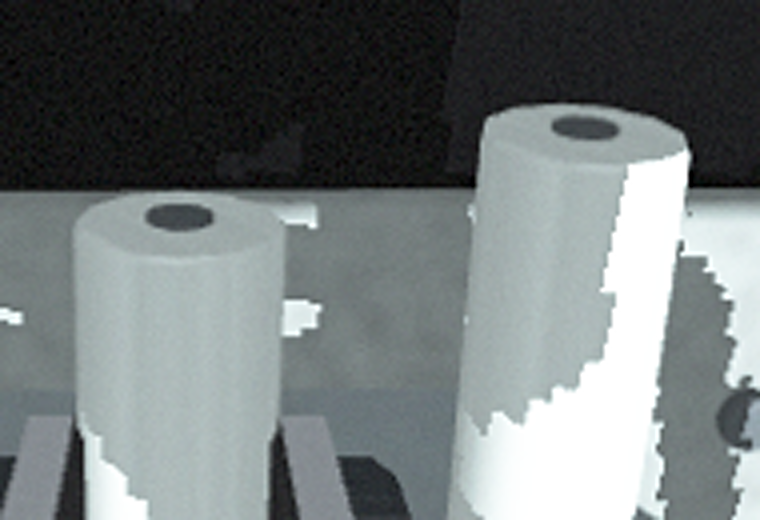

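Request:
apply_moves(
  increments=[
    [[0.001, 0, 0.01, 0, 0, 0, -1], [0.002, 0, 0.02, 0, 0, 0, -1]],
  ],
)

```text
clock: 10.45
position: [503.8, -61.8, 128.7]
ee_rot: [-0.046, 0.997, 0.003, 0.067]
contact_force: [0.2, 0.4, -3.1]
gripper_width: 19.6
```

```bash
python3 d.py "[0.002, 0, 0.02, 0, 0, 0]"
```

```text
t 10.45 pos [503.8 -61.8 128.7] cmd [503.6 -61.9 128.8] roterr [-0. -0. -0.] F [ 0.2  0.4 -3.1] w 19.6
[ 0.21  0.36 -0.58  0.03 -0.5  -1.71]
```

Request:
apply_moves(
  increments=[
    [[0.001, 0, 0.01, 0, 0, 0, -1], [0.001, 0, 0.015, 0, 0, 0, -1]],
  ],
)

```text
clock: 10.65
position: [503.8, -61.8, 127.8]
ee_rot: [-0.046, 0.997, 0.003, 0.067]
contact_force: [-4.3, 1.8, 6.1]
gripper_width: 19.5
```

```bash
python3 d.py "[0.001, 0, 0.015, 0, 0, 0]"
```

```text
t 10.65 pos [503.8 -61.8 127.8] cmd [503.7 -61.9 127.3] roterr [ 0.     0.    -0.001] F [-4.3  1.8  6.1] w 19.5
[ 0.21  0.36 -0.58  0.03 -0.49 -1.71]
```

Request:
apply_moves(
  increments=[
    [[0, 0, 0, 0, 0, 0, -0.3], [0, 0, 0, 0, 0, 0, -0.3], [0, 0, 0, 0, 0, 0, -0.3]],
  ],
)

```text
clock: 10.95
position: [504.7, -61.6, 127.7]
ee_rot: [-0.046, 0.997, 0.003, 0.068]
contact_force: [-0.3, 0.9, 0.7]
gripper_width: 29.7
```

```bash
python3 d.py "[0,0,0,0,0,0]"; python3 - <<'E'
from h import *
p=shot('wrist','w7')
i=p['img'][:,:,::-1];cv2.imwrite('pics/w7d.png',cv2.resize(i[130:260,210:400],None,fx=4,fy=4,interpolation=cv2.INTER_CUBIC))
E
```

```text
t 10.95 pos [504.7 -61.6 127.7] cmd [503.7 -61.9 127.3] roterr [-0.    -0.002 -0.   ] F [-0.3  0.9  0.7] w 29.7
[ 0.21  0.36 -0.58  0.03 -0.49 -1.71]
```

View pics/w7d.png

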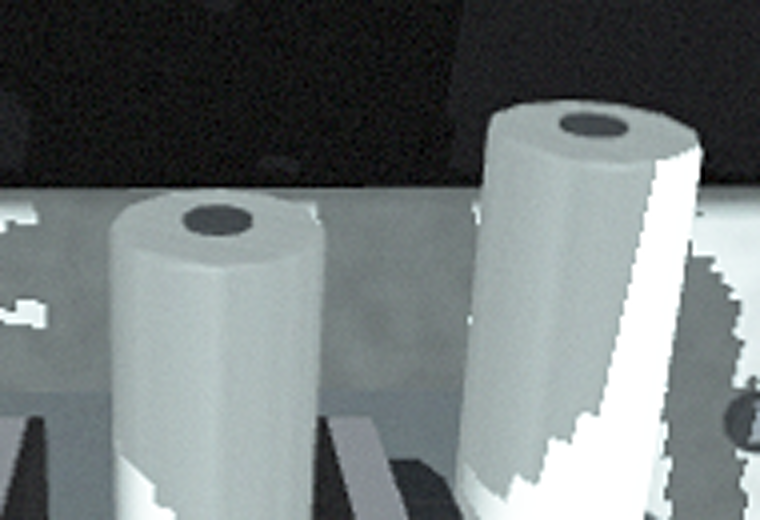

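Request:
apply_moves(
  increments=[
    [[0, 0, -0.08, 0, 0, 0, -0.3], [0, 0, -0.18, 0, 0, 0, -0.3], [0, 0, -0.35, 0, 0, 0, -0.3], [0, 0, -0.6, 0, 0, 0, -0.3], [0, 0, -0.6, 0, 0, 0, -0.3]],
  ],
)

```text
clock: 11.5
position: [497.3, -62.4, 190.8]
ee_rot: [-0.046, 0.996, 0.003, 0.071]
contact_force: [0.4, -0.7, 0.2]
gripper_width: 30.0
```

```bash
python3 d.py "[0,0,-.6,0,0,0]"; python3 - <<'E'
from h import *
p=shot('wrist','w8')
q=shot('top','t8');i=q['img'][:,:,::-1]; cv2.imwrite('pics/t8c.png',cv2.resize(i[110:230,175:330],None,fx=5,fy=5,interpolation=cv2.INTER_CUBIC))
for l in ('chock_grip','chock_toe'):
  for c in (p,q): print(l,[(m['at'],m['conf']) for m in arm.mark_of(l,c)][:2])
E
```

```text
t 11.5 pos [497.3 -62.4 190.8] cmd [495.7 -62.6 186.7] roterr [-0.    -0.008 -0.001] F [ 0.4 -0.7  0.2] w 30.0
[ 0.21  0.25 -0.53  0.03 -0.65 -1.71]
chock_grip [([81.5, 334.9], 0.78)]
chock_grip [([291.6, 154.4], 0.65), ([230.0, 164.3], 0.64)]
chock_toe [([163.7, 290.0], 0.69)]
chock_toe [([268.3, 161.6], 0.6)]
```

View pics/w8.png

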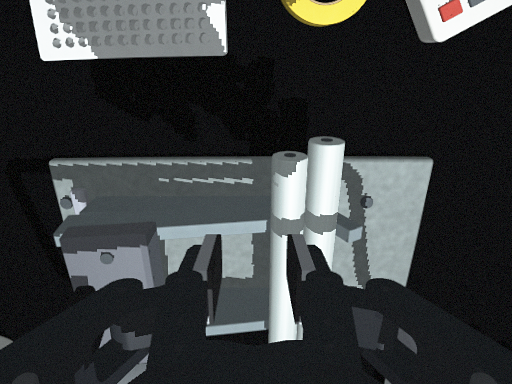

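View pics/t8c.png

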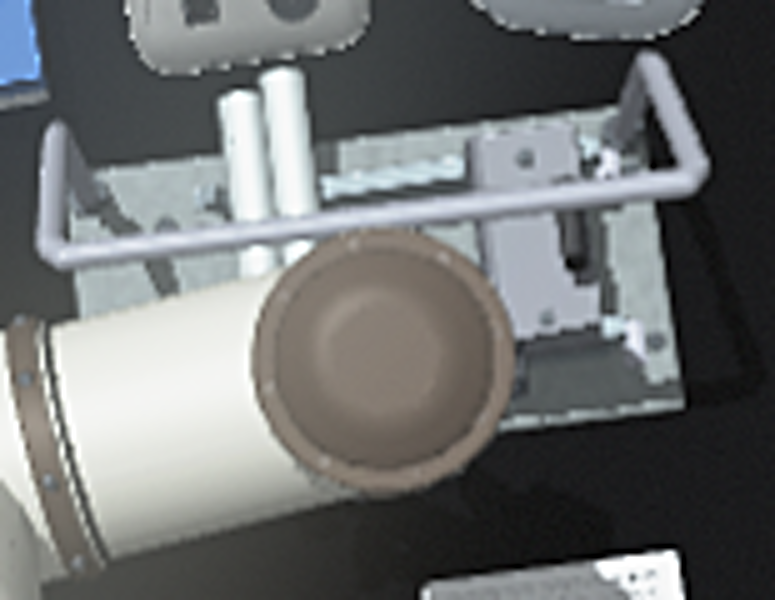

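```bash
cat > chock.py <<'E'
from h import *
c8,s8=np.cos(np.radians(8)),np.sin(np.radians(8))
def chk(x,y,z,s):  # chock coords rel. to toe; s = mm up the slope from tight
    return np.array([x,22.5+(y-s)*c8+z*s8,50-(y-s)*s8+z*c8])
E
python3 - <<'E'
from chock import *
pt=shot('top');T=lambda u,v:np.array([u/5+175,v/5+110])-.4
for s in (70,75,80):
    print(s,[( ((proj(pt,r2w(chk(x,y,z,s)))+.4-[175,110])*5).round(0).tolist()) for x,y,z in ((-55,-4.3,16),(55,-4.3,16),(-55,-56,16),(55,-56,16),(-20,-42,50),(20,-42,50),(-20,-54,50),(20,-54,50),(0,-48,36))])
print('long far',w2r(atz(pt,T(283,68),71)).round(1),'base far',w2r(atz(pt,T(240,92),67)).round(1))
pw=shot('wrist')
for s in (70,75,80):print(s,[proj(pw,r2w(chk(x,y,z,s))).round(0).tolist() for x,y,z in ((-55,-4.3,16),(-55,-56,16),(-55,0,0))])
for y,z in((32.4,60),(54.2,56.9)): print([proj(pw,r2w((x,y,z))).round(0).tolist() for x in (-110,-105,-100,-95)])
E
```

```text
70 [[487.0, 358.0], [458.0, 137.0], [594.0, 343.0], [563.0, 121.0], [550.0, 261.0], [539.0, 178.0], [576.0, 257.0], [565.0, 174.0], [559.0, 224.0]]
75 [[497.0, 357.0], [468.0, 135.0], [604.0, 341.0], [573.0, 119.0], [561.0, 260.0], [550.0, 177.0], [587.0, 256.0], [575.0, 173.0], [570.0, 223.0]]
80 [[507.0, 355.0], [478.0, 134.0], [615.0, 340.0], [584.0, 118.0], [572.0, 258.0], [560.0, 175.0], [597.0, 254.0], [586.0, 171.0], [580.0, 221.0]]
long far [101.2  31.5  71. ] base far [92.8 53.8 67. ]
70 [[156.0, 244.0], [67.0, 249.0], [166.0, 230.0]]
75 [[147.0, 244.0], [58.0, 250.0], [158.0, 231.0]]
80 [[139.0, 245.0], [49.0, 250.0], [150.0, 231.0]]
[[294.0, 147.0], [293.0, 155.0], [293.0, 163.0], [292.0, 171.0]]
[[330.0, 145.0], [330.0, 154.0], [329.0, 162.0], [328.0, 170.0]]
```

```bash
cat > cp.py <<'E'
from ik import *
from chock import *
def cpose(s,back,lean=48,x=-3,up=3):
    M=toolF(lean,.092,8); g=r2w(chk(x,-48,36+up,s)); return g-M[:,2]*(54+back),M
if __name__=='__main__':
  for lean in (46,48,50):
    for s_,b in ((76,0),(76,90),(0,0),(0,60),(-1,0)):
        for c,x in best(*cpose(s_,b,lean)): print(lean,s_,b,round(c,1),x.round(2))
E
python3 cp.py
```

```text
46 76 0 0.0 [-0.26  0.35 -0.37 -1.27 -0.16  0.04]
46 76 90 31.0 [-0.19  0.16 -0.51 -0.96 -0.16 -0.32]
46 0 0 10.1 [-0.25  0.35 -0.43 -1.71 -0.16  0.48]
46 0 60 139.2 [-0.23  0.22 -0.5  -1.56 -0.16  0.31]
46 -1 0 9.9 [-0.25  0.35 -0.43 -1.72 -0.16  0.49]
48 76 0 0.0 [-0.34  0.36 -0.37 -1.48 -0.23  0.31]
48 76 90 0.0 [-0.23  0.15 -0.5  -1.07 -0.16 -0.19]
48 0 0 0.0 [-0.32  0.35 -0.46 -1.86 -0.22  0.67]
48 0 60 17.7 [-0.24  0.21 -0.51 -1.58 -0.16  0.33]
48 -1 0 0.0 [-0.32  0.35 -0.46 -1.87 -0.22  0.68]
50 76 0 0.0 [-0.42  0.37 -0.39 -1.65 -0.3   0.52]
50 76 90 0.0 [-0.34  0.16 -0.48 -1.3  -0.25  0.11]
50 0 0 0.0 [-0.4   0.37 -0.5  -2.03 -0.32  0.91]
50 0 60 0.0 [-0.3   0.22 -0.52 -1.71 -0.22  0.51]
50 -1 0 0.0 [-0.4   0.37 -0.5  -2.04 -0.32  0.92]
```

```bash
cat > plan2.py <<'E'
from cp import *
def clear(j):
    P,A=fk(j,G); zs=np.linspace(-217,73,30); pts=[P+A[:,2]*z for z in zs]
    rk=np.array([w2r(x) for x in pts]); 
    by=np.clip(rk[:,1],-138,138); d=np.linalg.norm(rk-np.stack([np.full(30,-15),by,np.full(30,220)],1),axis=1)
    cam=w2r(P+A@[-80,0,-70]); dc=np.linalg.norm(cam-[-15,np.clip(cam[1],-138,138),220])
    k=d.argmin(); return d.min(),zs[k],dc,rk[-1],cam
if __name__=='__main__':
    j0=arm.read_state()['joints']
    jg=[x for c,x in best(*cpose(76,90,51)) if c<1][0]; jc=[x for c,x in best(*cpose(76,0,51)) if c<1][0]
    print(jg.round(2),jc.round(2))
    jr=j0+[0,-.3,-.1,0,-.1,0]
    jm=jg+[0,-.15,-.05,0,-.1,0]
    for a,b in ((j0,jr),(jr,jm),(jm,jg),(jg,jc)):
        for k in np.linspace(0,1,6):
            j=a+(b-a)*k; d,z,dc,tip,cam=clear(j); P,A=fk(j,G); print(j.round(2),P.round(0),'bar',round(d),round(z),'cam',round(dc),'tip',tip.round(0),'lean',np.degrees(np.arccos(-A[2,2])).round(0))
E
python3 plan2.py
```

```text
[-0.39  0.17 -0.49 -1.39 -0.29  0.23] [-0.45  0.37 -0.4  -1.72 -0.33  0.61]
[ 0.21  0.26 -0.54  0.03 -0.65 -1.71] [495. -63. 186.] bar 72 -27 cam 46 tip [-74.  10. 113.] lean 8.0
[ 0.21  0.2  -0.56  0.03 -0.67 -1.71] [479. -66. 206.] bar 87 3 cam 70 tip [-89.   8. 134.] lean 9.0
[ 0.21  0.14 -0.58  0.03 -0.69 -1.71] [461. -70. 225.] bar 101 23 cam 95 tip [-105.    6.  153.] lean 10.0
[ 0.21  0.08 -0.6   0.03 -0.71 -1.71] [443. -74. 242.] bar 115 43 cam 120 tip [-123.    4.  171.] lean 11.0
[ 0.21  0.02 -0.62  0.03 -0.73 -1.71] [424. -78. 258.] bar 130 63 cam 146 tip [-140.    2.  187.] lean 12.0
[ 0.21 -0.04 -0.64  0.03 -0.75 -1.71] [405. -82. 273.] bar 145 73 cam 171 tip [-159.   -0.  202.] lean 13.0
[ 0.21 -0.04 -0.64  0.03 -0.75 -1.71] [405. -82. 273.] bar 145 73 cam 171 tip [-159.   -0.  202.] lean 13.0
[ 0.09 -0.03 -0.62 -0.26 -0.67 -1.32] [392. -85. 247.] bar 156 73 cam 169 tip [-165.    9.  179.] lean 21.0
[-0.03 -0.02 -0.6  -0.54 -0.6  -0.93] [391. -84. 233.] bar 150 73 cam 177 tip [-156.   16.  170.] lean 31.0
[-0.15 -0.01 -0.58 -0.83 -0.53 -0.54] [401. -87. 229.] bar 129 73
[... 837 characters left out ...]
-158.  196.] bar 82 63 cam 132 tip [-58. -89. 150.] lean 51.0
[-0.39  0.17 -0.49 -1.39 -0.29  0.23] [ 472. -158.  196.] bar 82 63 cam 132 tip [-58. -89. 150.] lean 51.0
[-0.4   0.21 -0.47 -1.46 -0.3   0.31] [ 486. -157.  184.] bar 82 43 cam 114 tip [-45. -89. 139.] lean 51.0
[-0.41  0.25 -0.45 -1.52 -0.31  0.38] [ 500. -156.  173.] bar 82 23 cam 96 tip [-31. -89. 128.] lean 51.0
[-0.42  0.29 -0.43 -1.59 -0.32  0.46] [ 514. -156.  162.] bar 82 13 cam 78 tip [-17. -91. 116.] lean 51.0
[-0.44  0.33 -0.41 -1.65 -0.33  0.53] [ 528. -157.  151.] bar 82 -7 cam 60 tip [ -3. -93. 105.] lean 51.0
[-0.45  0.37 -0.4  -1.72 -0.33  0.61] [ 543. -159.  140.] bar 82 -27 cam 42 tip [ 12. -97.  94.] lean 51.0
```

```bash
cat > wp.py <<'E'
import sys
from plan2 import *
if sys.argv[1]=='make':
    j0=arm.read_state()['joints']
    jg=[x for c,x in best(*cpose(76,90,51)) if c<1][0]
    jr=j0+[0,-.3,-.1,0,-.1,0]; jm=jg+[0,-.15,-.05,0,-.1,0]
    L=[j0+(jr-j0)*.7, jr]+[jr+(jm-jr)*k for k in (.2,.4,.6,.8,1)]+[jg]
    W=[fk(j,G) for j in L]; json.dump([[p.tolist(),M.tolist()] for p,M in W],open('wp.json','w'))
    p0,M0=getc()
    for p,M in W:
        v=np.concatenate([M0.T@(p-p0)/100,R.from_matrix(M0.T@M).as_rotvec()/.5]); print(v.round(3).tolist()); p0,M0=p,M
else:
    p,M=json.load(open('wp.json'))[int(sys.argv[1])]; show(np.array(p),np.array(M))
E
python3 wp.py make
```

```text
[0.539, -0.075, -0.716, -0.013, -0.136, 0.004]
[0.245, -0.034, -0.276, -0.006, -0.06, 0.002]
[0.186, -0.02, 0.217, -0.295, -0.197, -0.114]
[0.057, -0.011, 0.132, -0.145, -0.327, -0.105]
[-0.064, -0.059, 0.07, 0.038, -0.373, -0.106]
[-0.154, -0.156, 0.034, 0.213, -0.334, -0.111]
[-0.195, -0.285, 0.027, 0.345, -0.228, -0.119]
[0.324, -0.326, 0.524, 0.118, 0.218, 0.065]
```

```bash
python3 wp.py 1
```

```text
row [0.802, -0.111, -0.975, -0.019, -0.196, 0.006] rows>= 3
```

Request:
apply_moves(
  increments=[
    [[0.1, -0.02, -0.3, 0, -0.03, 0, 0.0], [0.4, -0.06, -0.6, -0.01, -0.1, 0, 0.0], [0.6, -0.09, -0.8, -0.015, -0.15, 0, 0.0], [0.8, -0.11, -0.975, -0.02, -0.196, 0, 0.0]],
  ],
)

```text
clock: 12.3
position: [403.9, -82.3, 273.1]
ee_rot: [-0.046, 0.992, 0.01, 0.116]
contact_force: [0.4, 0.9, 0.2]
gripper_width: 42.6
```

```bash
python3 d.py "[0.8, -0.11, -0.975, -0.02, -0.196, 0]"; for k in 2 3 4 5 6; do python3 wp.py $k; done
```

```text
t 12.3 pos [403.9 -82.3 273.1] cmd [404.7 -82.  272.6] roterr [-0.    -0.001 -0.   ] F [0.4 0.9 0.2] w 42.6
[ 0.21 -0.04 -0.64  0.02 -0.74 -1.7 ]
row [0.188, -0.021, 0.217, -0.294, -0.197, -0.108] rows>= 2
row [0.231, -0.014, 0.354, -0.442, -0.527, -0.196] rows>= 3
row [0.145, -0.051, 0.414, -0.41, -0.912, -0.255] rows>= 4
row [-0.033, -0.184, 0.401, -0.197, -1.267, -0.282] rows>= 5
row [-0.251, -0.441, 0.321, 0.159, -1.52, -0.276] rows>= 6
```

Request:
apply_moves(
  increments=[
    [[0.1, -0.01, 0.11, -0.15, -0.1, -0.05, 0.0], [0.19, -0.02, 0.22, -0.29, -0.2, -0.11, -0.1], [0.22, -0.02, 0.3, -0.37, -0.36, -0.15, -0.1], [0.23, -0.015, 0.354, -0.44, -0.53, -0.2, -0.1], [0.2, -0.03, 0.39, -0.43, -0.72, -0.23, -0.1], [0.145, -0.05, 0.414, -0.41, -0.91, -0.255, -0.1]],
  ],
)

```text
clock: 12.9
position: [400.5, -86.9, 228.3]
ee_rot: [-0.117, 0.929, 0.113, 0.332]
contact_force: [-0.5, -0.4, -0.4]
gripper_width: 38.3
```

```bash
python3 d.py "[0.145, -0.05, 0.414, -0.41, -0.91, -0.255]"; for k in 5 6 7; do python3 wp.py $k; done
```

```text
t 12.9 pos [400.5 -86.9 228.3] cmd [400.6 -87.  228.9] roterr [ 0.    -0.002 -0.001] F [-0.5 -0.4 -0.4] w 38.3
[-0.16 -0.   -0.58 -0.83 -0.54 -0.53]
row [-0.154, -0.158, 0.034, 0.213, -0.336, -0.112] rows>= 2
row [-0.364, -0.431, -0.002, 0.562, -0.567, -0.214] rows>= 3
row [-0.228, -0.924, 0.471, 0.679, -0.366, -0.101] rows>= 3
```

Request:
apply_moves(
  increments=[
    [[-0.08, -0.08, 0.02, 0.1, -0.17, -0.05, -0.1], [-0.154, -0.16, 0.034, 0.21, -0.34, -0.11, -0.1], [-0.26, -0.3, 0.02, 0.39, -0.45, -0.16, -0.1], [-0.36, -0.43, 0, 0.56, -0.567, -0.21, -0.1], [-0.3, -0.67, 0.23, 0.62, -0.47, -0.16, -0.1], [-0.228, -0.924, 0.471, 0.68, -0.366, -0.1, -0.1], [-0.228, -0.924, 0.471, 0.68, -0.366, -0.1, -0.1]],
  ],
)

```text
clock: 13.6
position: [473.5, -158.8, 192.2]
ee_rot: [-0.07, 0.9, -0.043, 0.429]
contact_force: [-0.6, 0.1, 0.7]
gripper_width: 38.4
```

```bash
python3 d.py "[-0.228, -0.924, 0.471, 0.68, -0.366, -0.1]"; python3 - <<'E'
from cp import *
for b in (90,40,0): show(*cpose(76,b,51,-3,5))
p=shot('wrist','w9'); q=shot('scene','s9'); t=shot('top','t9')
print([(m['at'],m['conf']) for m in arm.mark_of('chock_grip',p)][:2])
print('pred s=72,76,80',[proj(p,r2w(chk(0,-48,36,a))).round(0).tolist() for a in(72,76,80)])
i=t['img'][:,:,::-1]; cv2.imwrite('pics/t9c.png',cv2.resize(i[110:230,175:330],None,fx=5,fy=5,interpolation=cv2.INTER_CUBIC))
E
```

```text
t 13.6 pos [ 473.5 -158.8  192.2] cmd [ 472.5 -157.7  195.6] roterr [-0.001  0.006  0.002] F [-0.6  0.1  0.7] w 38.4
[-0.4   0.18 -0.49 -1.39 -0.29  0.23]
row [-0.015, -0.0, -0.013, -0.001, 0.0, -0.001] rows>= 1
row [-0.015, 0.0, 0.487, -0.001, 0.0, -0.001] rows>= 1
row [-0.015, 0.0, 0.887, -0.001, 0.0, -0.001] rows>= 2
[([256.6, 211.8], 0.84)]
pred s=72,76,80 [[261.0, 209.0], [255.0, 209.0], [250.0, 210.0]]
```

View pics/w9.png

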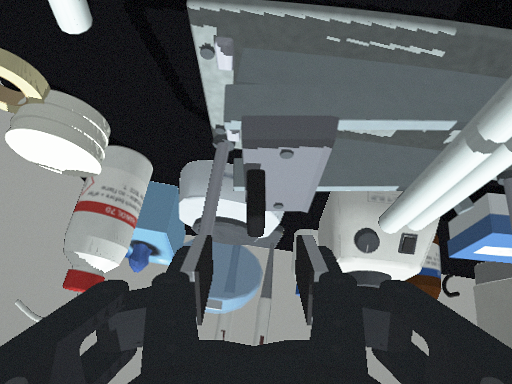

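View pics/t9c.png

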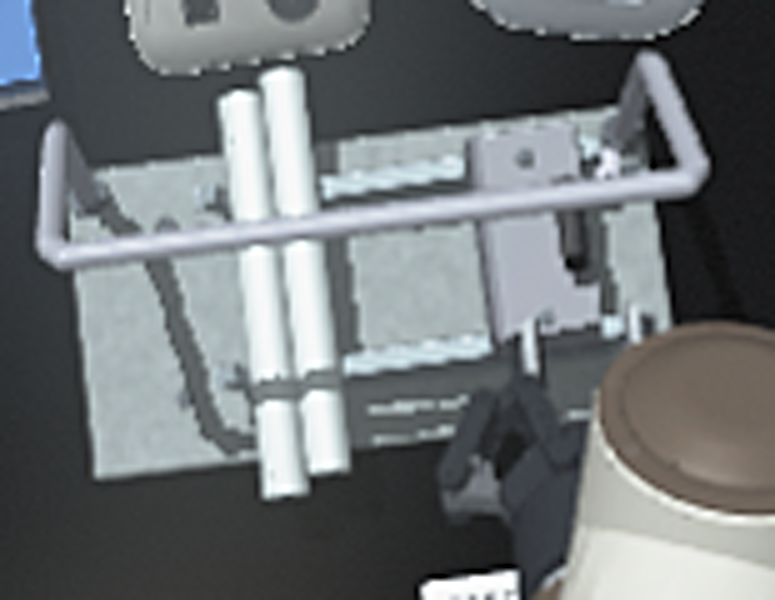

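```bash
python3 - <<'E'
from h import *
import cv2
pt=shot('top')
# bigger crop for precise edges
i=pt['img'][:,:,::-1]; cv2.imwrite('pics/t10.png',cv2.resize(i[118:212,212:276],None,fx=6,fy=6,interpolation=cv2.INTER_CUBIC))
T=lambda u,v:np.array([u/5+175,v/5+110])-.4
for n,uv,z in (('long near',(330,474),60),('long far',(283,68),71),('base near',(285,495),57),('base far',(240,92),67)): print(n,w2r(atz(pt,T(*uv),z)).round(1))
E
```

```text
long near [-99.4  31.9  60. ]
long far [101.2  31.5  71. ]
base near [-106.6   54.6   57. ]
base far [92.8 53.8 67. ]
```

View pics/t10.png

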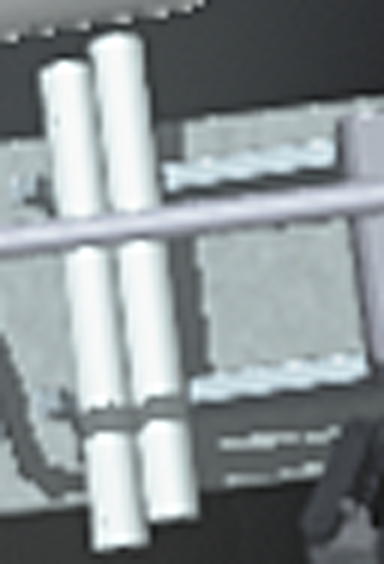

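```bash
python3 - <<'E'
from h import *
pt=shot('top')
T=lambda u,v:np.array([u/6+212,v/6+118])-.4
for uv in ((180,177),(320,154),(215,387),(345,365)):
    for z in (52,58): print(uv,z,w2r(atz(pt,T(*uv),z)).round(1))
E
```

```text
(180, 177) 52 [43.1 12.9 52. ]
(180, 177) 58 [41.6 13.  58. ]
(320, 154) 52 [ 46.  -45.6  52. ]
(320, 154) 58 [ 44.4 -45.2  58. ]
(215, 387) 52 [-45.9   9.   52. ]
(215, 387) 58 [-46.9   9.1  58. ]
(345, 365) 52 [-43.1 -44.6  52. ]
(345, 365) 58 [-44.2 -44.2  58. ]
```

Request:
apply_moves(
  increments=[
    [[-0.01, 0, 0.15, 0, 0, 0, -0.1], [-0.015, 0, 0.4, 0, 0, 0, -0.1], [-0.015, 0, 0.6, 0, 0, 0, -0.1], [-0.015, 0, 0.76, 0, 0, 0, -0.1], [-0.015, 0, 0.76, 0, 0, 0, -0.1]],
  ],
)

```text
clock: 14.4
position: [533.4, -158.8, 148.9]
ee_rot: [-0.071, 0.898, -0.043, 0.432]
contact_force: [-0.7, -0.2, 0.0]
gripper_width: 38.3
```

```bash
python3 d.py "[-0.015,0,0.76,0,0,0]"; python3 - <<'E'
from cp import *
show(*cpose(76,0,51,-3,5))
p=shot('wrist','w10'); i=shot('scene')['img'][:,:,::-1]; cv2.imwrite('pics/s10c.png',cv2.resize(i[130:250,220:340],None,fx=5,fy=5,interpolation=cv2.INTER_CUBIC))
E
```

```text
t 14.4 pos [ 533.4 -158.8  148.9] cmd [ 532.9 -158.7  149.4] roterr [-0.     0.001  0.001] F [-0.7 -0.2  0. ] w 38.3
[-0.45  0.34 -0.41 -1.66 -0.33  0.54]
row [-0.0, 0.0, 0.127, -0.001, 0.0, -0.001] rows>= 1
```

View pics/w10.png

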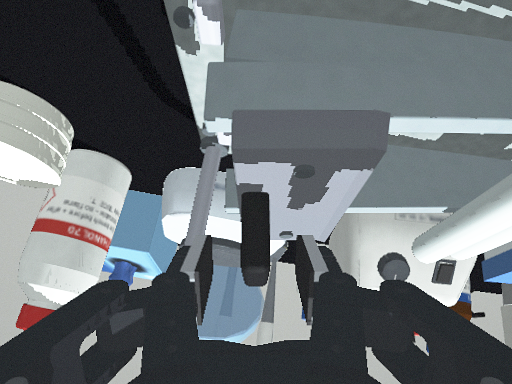

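View pics/s10c.png

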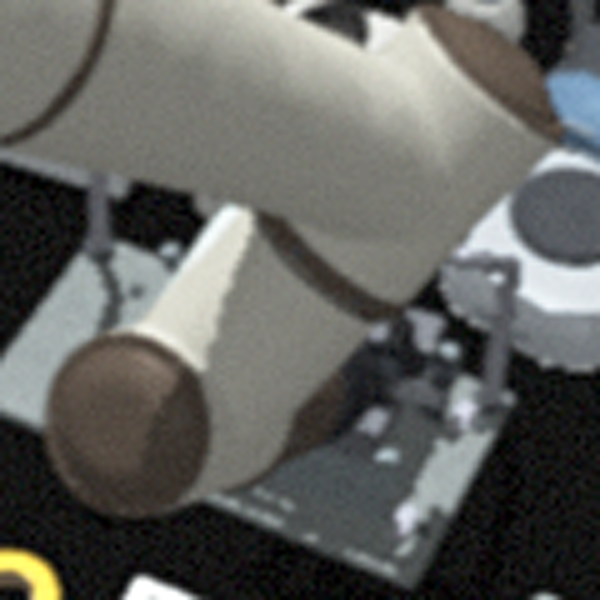

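```bash
cat > arms.py <<'E'
from cp import *
def chain(j):
    a0,h,L1,e,L2,D,dy,c0,dz,ey,c6,dv=G
    A=Z(j[0]+c0); p=A@[a0,dy,h]; A=A@Y(j[1]); p=p+A@[0,0,L1]; el=p; A=A@Y(-j[2]); p=p+A@[L2,0,e]; F=p; A=A@X(-j[3]); p=p+A@[0,ey,0]; C=p; return el,F,C
def bard(a,b):
    t=np.linspace(0,1,40)[:,None]; r=np.array([w2r(x) for x in a+(b-a)*t]); q=np.stack([np.full(40,-15),np.clip(r[:,1],-138,138),np.full(40,220)],1); d=np.linalg.norm(r-q,axis=1); return d.min().round(0)
if __name__=='__main__':
    j=arm.read_state()['joints']; el,F,C=chain(j); P,A=fk(j,G)
    print('rack frame F',w2r(F).round(0),'C',w2r(C).round(0),'bar d: forearm',bard(el,F),'offset',bard(F,C),'tool',bard(C,P))
    for s_ in (76,50,25,0):
        p,M=cpose(s_,0,51,-3,5); c,x=ik(p,M,j,0)[0]; j=x; el,F,C=chain(j); P,A=fk(j,G); print(s_,round(c,2),x.round(2),'F',w2r(F).round(0),'C',w2r(C).round(0),bard(el,F),bard(F,C),bard(C,P))
E
python3 arms.py
```

```text
rack frame F [-144. -136.  406.] C [-230.  -70.  290.] bar d: forearm 226.0 offset 214.0 tool 80.0
76 0.0 [-0.45  0.37 -0.4  -1.7  -0.33  0.59] F [-136. -144.  395.] C [-219.  -71.  281.] 213.0 201.0 80.0
50 0.0 [-0.44  0.36 -0.43 -1.81 -0.33  0.7 ] F [-143. -133.  386.] C [-219.  -45.  278.] 209.0 200.0 83.0
25 0.0 [-0.43  0.37 -0.47 -1.93 -0.34  0.82] F [-151. -124.  374.] C [-219.  -20.  274.] 205.0 199.0 86.0
0 0.0 [-0.43  0.37 -0.52 -2.06 -0.36  0.96] F [-162. -115.  359.] C [-220.    5.  271.] 202.0 199.0 88.0
```

Plenty of clearance. Advance the last 12.5 mm and close.

Request:
apply_moves(
  increments=[
    [[0, 0, 0.08, 0, 0, 0, -0.1], [0, 0, 0.127, 0, 0, 0, -0.1], [0, 0, 0.127, 0, 0, 0, -0.1]],
  ],
)

```text
clock: 14.8
position: [543.1, -158.9, 141.5]
ee_rot: [-0.071, 0.898, -0.043, 0.432]
contact_force: [0.3, 0.3, 0.1]
gripper_width: 38.5
```

```bash
python3 d.py "[0,0,0.127,0,0,0]"; python3 - <<'E'
from cp import *
p=shot('wrist','w11')
print([(m['at'],m['conf']) for m in arm.mark_of('chock_grip',p)][:2], [proj(p,r2w(chk(0,-48,36,a))).round(0).tolist() for a in(72,76,80)])
E
```

```text
t 14.8 pos [ 543.1 -158.9  141.5] cmd [ 542.8 -158.9  141.5] roterr [-0. -0. -0.] F [0.3 0.3 0.1] w 38.5
[-0.45  0.37 -0.4  -1.7  -0.33  0.59]
[] [[265.0, 261.0], [255.0, 261.0], [246.0, 261.0]]
```

View pics/w11.png

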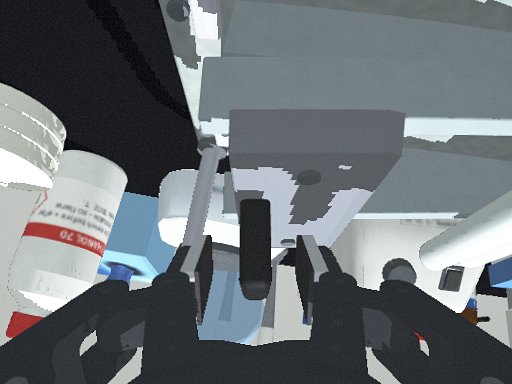

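Request:
apply_moves(
  increments=[
    [[0, 0, 0, 0, 0, 0, -0.5], [0, 0, 0, 0, 0, 0, -0.8], [0, 0, 0, 0, 0, 0, -1], [0, 0, 0, 0, 0, 0, -1], [0, 0, 0, 0, 0, 0, -1]],
  ],
)

```text
clock: 15.4
position: [542.9, -158.7, 141.7]
ee_rot: [-0.071, 0.898, -0.043, 0.432]
contact_force: [-2.4, 0.9, 2.2]
gripper_width: 11.5
```

```bash
python3 d.py "[0,0,0,0,0,0]"; python3 - <<'E'
from cp import *
for s_ in (56,36,16,6,0): show(*cpose(s_,0,51,-3,5))
E
```

```text
t 15.4 pos [ 542.9 -158.7  141.7] cmd [ 542.8 -158.9  141.5] roterr [-0. -0. -0.] F [-2.4  0.9  2.2] w 11.5
[-0.45  0.37 -0.4  -1.7  -0.34  0.59]
row [-0.0, 0.2, 0.0, -0.001, 0.0, -0.001] rows>= 1
row [-0.0, 0.4, 0.0, -0.001, 0.0, -0.001] rows>= 1
row [0.0, 0.6, 0.0, -0.001, 0.0, -0.001] rows>= 2
row [0.0, 0.7, -0.0, -0.001, 0.0, -0.001] rows>= 2
row [0.0, 0.76, -0.0, -0.001, 0.0, -0.001] rows>= 2
```

Request:
apply_moves(
  increments=[
    [[0, 0.05, 0, 0, 0, 0, -1], [0, 0.13, 0, 0, 0, 0, -1], [0, 0.23, 0, 0, 0, 0, -1], [0, 0.33, 0, 0, 0, 0, -1], [0, 0.43, 0, 0, 0, 0, -1], [0, 0.52, 0, 0, 0, 0, -1], [0, 0.58, 0, 0, 0, 0, -1], [0, 0.6, 0, 0, 0, 0, -1], [0, 0.6, 0, 0, 0, 0, -1]],
  ],
)

```text
clock: 16.3
position: [537.8, -99.8, 133.4]
ee_rot: [-0.071, 0.898, -0.043, 0.432]
contact_force: [1.1, -0.6, 1.1]
gripper_width: 10.9
```

```bash
python3 d.py "[0,0.6,0,0,0,0]"; python3 - <<'E'
from cp import *
p=shot('wrist','w12')
E
```

```text
t 16.3 pos [537.8 -99.8 133.4] cmd [537.4 -99.8 133.2] roterr [ 0.    -0.001  0.   ] F [ 1.1 -0.6  1.1] w 10.9
[-0.43  0.37 -0.49 -1.97 -0.34  0.87]
```

View pics/w12.png

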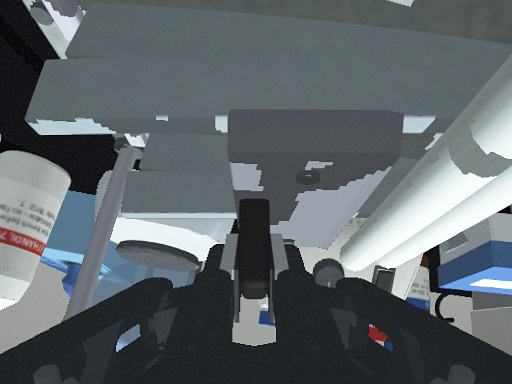

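Request:
apply_moves(
  increments=[
    [[0, 0.05, 0, 0, 0, 0, -1], [0, 0.09, 0, 0, 0, 0, -1], [0, 0.11, 0, 0, 0, 0, -1], [0, 0.11, 0, 0, 0, 0, -1]],
  ],
)

```text
clock: 16.75
position: [536.7, -88.6, 131.8]
ee_rot: [-0.071, 0.898, -0.043, 0.432]
contact_force: [0.3, -0.5, 1.6]
gripper_width: 10.8
```

```bash
python3 d.py "[0,0.11,0,0,0,0]"; python3 - <<'E'
from cp import *
p=shot('wrist','w13')
i=p['img'][:,:,::-1]; cv2.imwrite('pics/w13c.png',cv2.resize(i[90:300,200:512],None,fx=2.5,fy=2.5,interpolation=cv2.INTER_CUBIC))
E
```

```text
t 16.75 pos [536.7 -88.6 131.8] cmd [536.4 -88.9 131.6] roterr [-0.    -0.001  0.   ] F [ 0.3 -0.5  1.6] w 10.8
[-0.43  0.37 -0.51 -2.03 -0.35  0.93]
```

View pics/w13c.png

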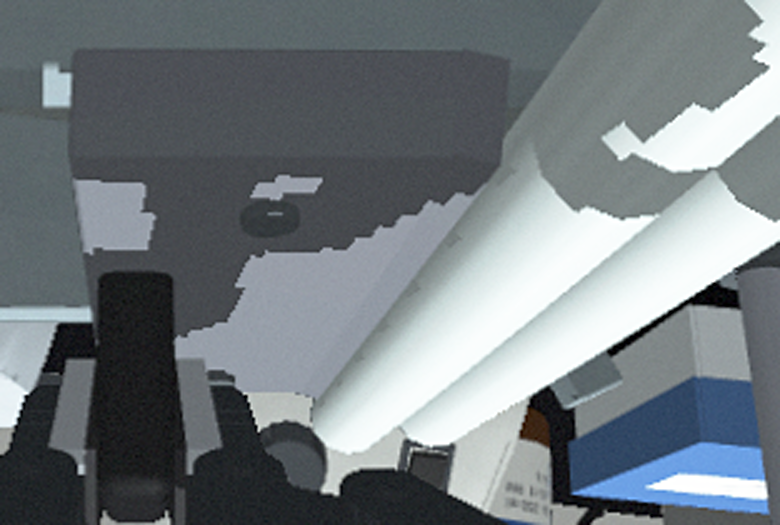

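Close to touching. Step on by about 1 mm per row.

Request:
apply_moves(
  increments=[
    [[0, 0.01, 0, 0, 0, 0, -1], [0, 0.02, 0, 0, 0, 0, -1], [0, 0.02, 0, 0, 0, 0, -1]],
  ],
)

```text
clock: 17.1
position: [536.5, -86.9, 131.6]
ee_rot: [-0.071, 0.898, -0.043, 0.432]
contact_force: [-0.1, -1.2, 2.7]
gripper_width: 11.3
```

Request:
apply_moves(
  increments=[
    [[0, 0.01, 0, 0, 0, 0, -1], [0, 0.015, 0, 0, 0, 0, -1], [0, 0.015, 0, 0, 0, 0, -1]],
  ],
)

```text
clock: 17.4
position: [536.4, -85.4, 131.4]
ee_rot: [-0.071, 0.898, -0.043, 0.432]
contact_force: [-0.4, -3.2, 4.5]
gripper_width: 11.3
```

Request:
apply_moves(
  increments=[
    [[0, 0.005, 0, 0, 0, 0, -1], [0, 0.01, 0, 0, 0, 0, -1], [0, 0.01, 0, 0, 0, 0, -1]],
  ],
)

```text
clock: 17.7
position: [536.3, -84.4, 131.2]
ee_rot: [-0.071, 0.898, -0.043, 0.432]
contact_force: [0.3, -3.0, 4.5]
gripper_width: 11.5
```

```bash
python3 d.py "[0,0.045,0,0,0,0]"; python3 - <<'E'
from cp import *
p=shot('wrist','w14')
i=p['img'][:,:,::-1]; cv2.imwrite('pics/w14c.png',cv2.resize(i[90:300,200:512],None,fx=2.5,fy=2.5,interpolation=cv2.INTER_CUBIC))
E
```

```text
t 17.7 pos [536.3 -84.4 131.2] cmd [536.  -84.5 131. ] roterr [-0.    -0.001 -0.   ] F [ 0.3 -3.   4.5] w 11.5
[-0.42  0.37 -0.52 -2.06 -0.36  0.95]
```

View pics/w14c.png

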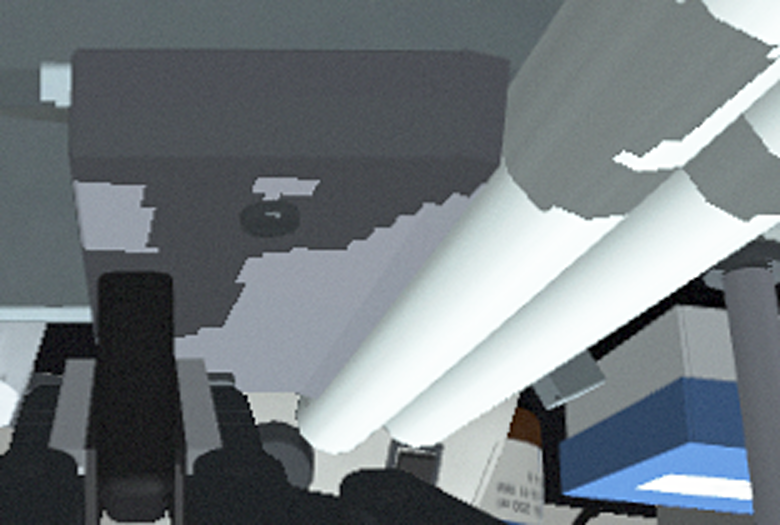

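Request:
apply_moves(
  increments=[
    [[0, 0.005, 0, 0, 0, 0, -1], [0, 0.01, 0, 0, 0, 0, -1], [0, 0.01, 0, 0, 0, 0, -1]],
  ],
)

```text
clock: 18.05
position: [536.3, -84.1, 131.2]
ee_rot: [-0.071, 0.898, -0.044, 0.432]
contact_force: [-0.7, -5.2, 5.0]
gripper_width: 10.9
```

Request:
apply_moves(
  increments=[
    [[0, 0.005, 0, 0, 0, 0, -1], [0, 0.01, 0, 0, 0, 0, -1], [0, 0.01, 0, 0, 0, 0, -1]],
  ],
)

```text
clock: 18.35
position: [536.3, -83.8, 131.2]
ee_rot: [-0.071, 0.898, -0.045, 0.432]
contact_force: [-0.9, -7.2, 7.2]
gripper_width: 11.4
```

Request:
apply_moves(
  increments=[
    [[0, 0.005, 0, 0, 0, 0, -1], [0, 0.008, 0, 0, 0, 0, -1], [0, 0.008, 0, 0, 0, 0, -1]],
  ],
)

```text
clock: 18.65
position: [536.3, -83.7, 131.3]
ee_rot: [-0.071, 0.898, -0.045, 0.432]
contact_force: [-0.9, -9.3, 6.8]
gripper_width: 11.3
```

```bash
python3 d.py "[0,0.028,0,0,0,0]"; python3 - <<'E'
from cp import *
p=shot('wrist','w15')
i=p['img'][:,:,::-1]; cv2.imwrite('pics/w15c.png',cv2.resize(i[90:300,200:512],None,fx=2.5,fy=2.5,interpolation=cv2.INTER_CUBIC))
s=arm.read_state(); M=R.from_quat(s['ee_rot']).as_matrix(); g=w2r(s['position']+M[:,2]*54); print('grip rack',g.round(1),'tight expected',chk(-3,-48,41,0).round(1))
E
```

```text
t 18.65 pos [536.3 -83.7 131.3] cmd [535.7 -81.7 130.6] roterr [ 0.004  0.    -0.001] F [-0.9 -9.3  6.8] w 11.3
[-0.43  0.37 -0.52 -2.07 -0.36  0.97]
grip rack [ -2.6 -19.3  97.7] tight expected [ -3.  -19.3  97.3]
```

View pics/w15c.png

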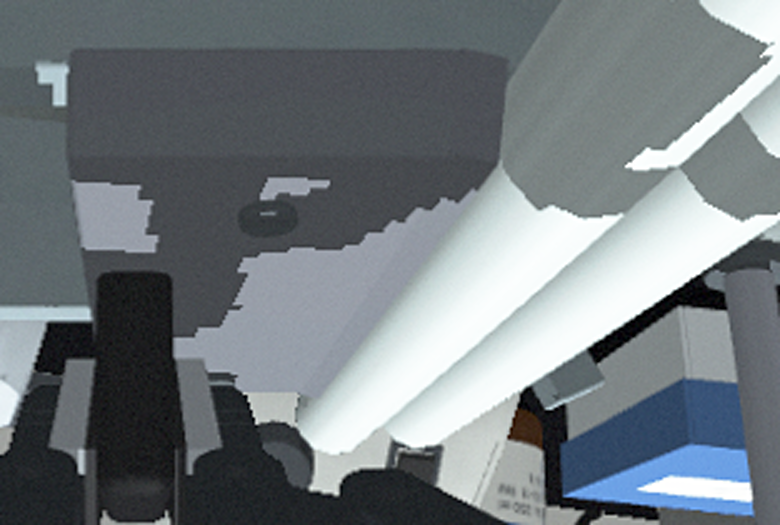

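Request:
apply_moves(
  increments=[
    [[0, 0, 0, 0, 0, 0, -0.4], [0, 0, 0, 0, 0, 0, -0.2], [0, 0, 0, 0, 0, 0, -0.1], [0, 0, 0, 0, 0, 0, -0.1], [0, 0, 0, 0, 0, 0, -0.1]],
  ],
)

```text
clock: 19.2
position: [535.5, -81.2, 130.2]
ee_rot: [-0.071, 0.898, -0.043, 0.432]
contact_force: [-0.1, -0.9, 0.3]
gripper_width: 38.5
```

```bash
python3 d.py "[0,0,0,0,0,0]"; python3 - <<'E'
from cp import *
p=shot('wrist','w16')
j=arm.read_state()['joints']
for b in (30,60,90):
    pp,M=cpose(0,b,51,-3,5); c,x=ik(pp,M,j,0)[0]; print(b,round(c,2),x.round(2))
E
```

```text
t 19.2 pos [535.5 -81.2 130.2] cmd [535.7 -81.7 130.6] roterr [-0.001  0.001 -0.   ] F [-0.1 -0.9  0.3] w 38.5
[-0.42  0.37 -0.52 -2.07 -0.36  0.97]
30 0.0 [-0.4   0.3  -0.53 -1.94 -0.31  0.81]
60 0.0 [-0.35  0.22 -0.54 -1.78 -0.26  0.61]
90 0.0 [-0.28  0.14 -0.56 -1.59 -0.2   0.37]
```

View pics/w16.png

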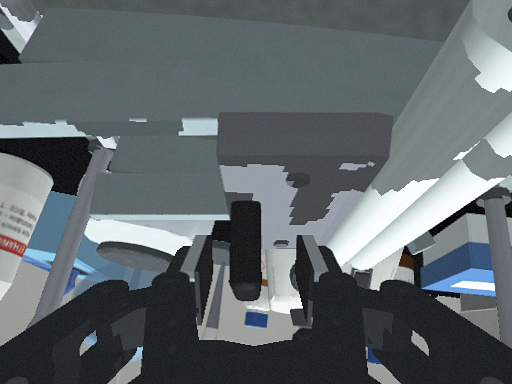

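```bash
cat > plan3.py <<'E'
from arms import *
from plan2 import clear
def chained(poses,j):
    for p,M in poses:
        c,x=ik(p,M,j,0)[0]; print(p.round(0),round(c,2),x.round(2)); j=x
    return j
if __name__=='__main__':
    j=arm.read_state()['joints']
    sp=lambda dz:pick(np.array([464,-292,11+dz]),-.06,15,-50,4.5)
    print('short pick'); 
    for dz in (0,40,80,120): rep(dz,*sp(dz))
    jt=[x for c,x in best(*sp(80)) if c<1]; print(jt)
E
python3 plan3.py
```

```text
short pick
0 [ 396. -288.   80.] 0.0 [-0.34  0.41 -0.61 -0.24 -0.3  -1.07]
40 [ 396. -288.  120.] 0.0 [-0.34  0.33 -0.6  -0.19 -0.39 -1.13]
80 [ 396. -288.  160.] 0.0 [-0.33  0.26 -0.57 -0.15 -0.49 -1.17]
120 [ 396. -288.  200.] 0.0 [-0.33  0.2  -0.53 -0.13 -0.59 -1.2 ]
[array([-0.3345996 ,  0.26276547, -0.57195773, -0.15009646, -0.48832558,
       -1.17247916])]
```

```bash
cat > wp3.py <<'E'
import sys
from plan3 import *
if sys.argv[1]=='make':
    j0=arm.read_state()['joints']
    p,M=cpose(0,70,51,-3,5); ja=ik(p,M,j0,0)[0][1]
    jb=ja+[-.03,-.15,-.05,.1,-.12,-.05]
    jt=[x for c,x in best(*pick(np.array([464,-292,11+80]),-.06,15,-50,4.5)) if c<1][0]
    L=[ja,jb]+[jb+(jt-jb)*k for k in (.2,.4,.6,.8,1)]
    a=j0
    for b in L:
        d,z,dc,tip,cam=clear(b); P,A=fk(b,G); el,F,C=chain(b); print(b.round(2),P.round(0),'bar',round(d),round(z),'tip',tip.round(0),'C',C.round(0),bard(el,F),bard(F,C))
    W=[fk(j,G) for j in L]; json.dump([[p.tolist(),M.tolist()] for p,M in W],open('wp3.json','w'))
else:
    for k in sys.argv[1:]:
        p,M=json.load(open('wp3.json'))[int(k)]; show(np.array(p),np.array(M))
E
python3 wp3.py make; python3 wp3.py 0 1 2 3
```

```text
[-0.33  0.19 -0.54 -1.73 -0.25  0.54] [481. -83. 175.] bar 88 33 tip [-43. -15. 129.] C [305. -79. 315.] 274.0 265.0
[-0.36  0.04 -0.59 -1.63 -0.37  0.49] [443. -73. 225.] bar 69 73 tip [-75.   4. 185.] C [254. -87. 346.] 343.0 330.0
[-0.36  0.09 -0.59 -1.33 -0.39  0.16] [ 419. -108.  192.] bar 120 73 tip [-108.  -25.  145.] C [ 250. -134.  338.] 322.0 320.0
[-0.35  0.13 -0.59 -1.04 -0.41 -0.18] [ 400. -150.  170.] bar 163 73 tip [-139.  -62.  115.] C [ 255. -180.  340.] 302.0 302.0
[-0.35  0.17 -0.58 -0.74 -0.44 -0.51] [ 388. -196.  158.] bar 193 43 tip [-165. -107.   96.] C [ 272. -223.  349.] 281.0 281.0
[-0.34  0.22 -0.58 -0.45 -0.46 -0.84] [ 386. -243.  155.] bar 205 13 tip [-181. -157.   88.] C [ 299. -259.  363.] 260.0 260.0
[-0.33  0.26 -0.57 -0.15 -0.49 -1.17] [ 396. -288.  160.] bar 208 -17 tip [-185. -208.   89.] C [ 337. -284.  377.] 239.0 239.0
row [0.0, -0.023, -0.7, -0.001, 0.0, -0.001] rows>= 2
row [-0.167, 0.042, -1.312, -0.116, -0.232, -0.117] rows>= 3
row [0.289, -0.239, -1.292, -0.27, 0.034, 0.003] rows>= 3
row [0.649, -0.605, -1.299, -0.352, 0.342, 0.124] rows>= 4
```

Request:
apply_moves(
  increments=[
    [[0, 0.0, -0.1, 0, 0, 0, -0.1], [0, 0.0, -0.3, 0, 0, 0, -0.1], [0, 0, -0.5, 0, 0, 0, -0.1], [0, 0, -0.7, 0, 0, 0, -0.1]],
  ],
)

```text
clock: 19.65
position: [480.4, -80.8, 174.4]
ee_rot: [-0.071, 0.898, -0.043, 0.432]
contact_force: [-0.4, 0.1, 0.2]
gripper_width: 38.4
```

```bash
python3 d.py "[0,0,-0.7,0,0,0]"; python3 wp3.py 1 2 3 4 5 6; python3 - <<'E'
from h import *
shot('wrist','w17')
i=shot('top')['img'][:,:,::-1]; cv2.imwrite('pics/t17c.png',cv2.resize(i[110:230,175:330],None,fx=5,fy=5,interpolation=cv2.INTER_CUBIC))
E
```

```text
t 19.65 pos [480.4 -80.8 174.4] cmd [481.  -80.6 174.3] roterr [0.    0.001 0.001] F [-0.4  0.1  0.2] w 38.4
[-0.33  0.19 -0.55 -1.74 -0.24  0.55]
row [-0.167, 0.042, -0.612, -0.116, -0.232, -0.117] rows>= 2
row [0.289, -0.239, -0.592, -0.27, 0.034, 0.003] rows>= 2
row [0.649, -0.605, -0.599, -0.352, 0.342, 0.124] rows>= 3
row [0.891, -1.033, -0.61, -0.348, 0.67, 0.238] rows>= 3
row [1.002, -1.493, -0.599, -0.254, 0.991, 0.336] rows>= 4
row [0.979, -1.948, -0.544, -0.07, 1.274, 0.412] rows>= 5
```

View pics/t17c.png

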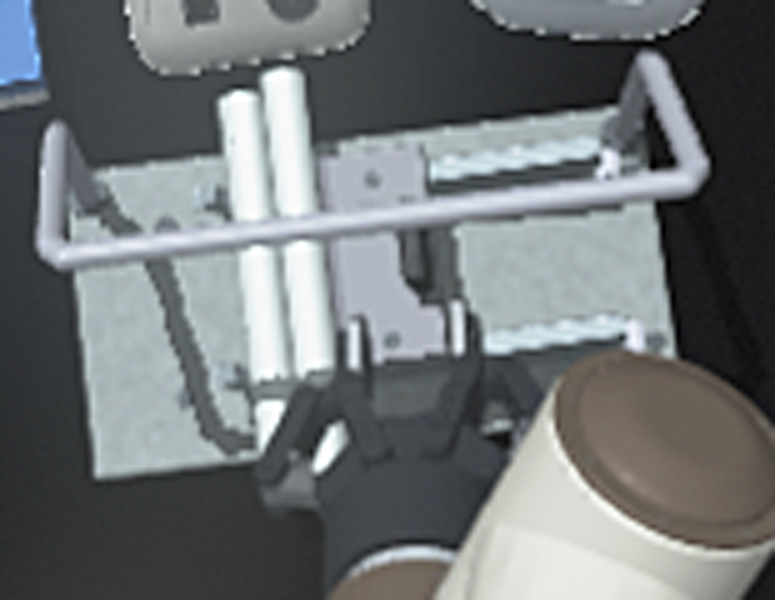

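View pics/w17.png

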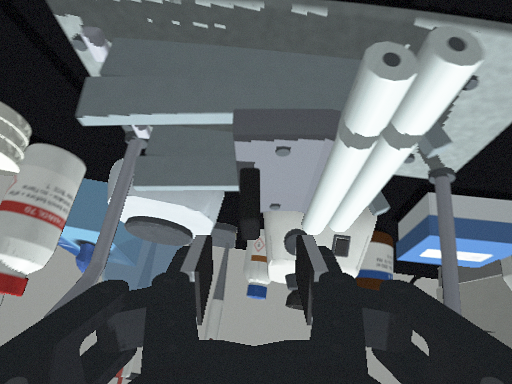

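Request:
apply_moves(
  increments=[
    [[-0.08, 0.02, -0.3, -0.06, -0.12, -0.06, -0.1], [-0.167, 0.04, -0.61, -0.116, -0.232, -0.117, -0.1], [0.06, -0.1, -0.6, -0.2, -0.1, -0.06, -0.1], [0.289, -0.24, -0.59, -0.27, 0.034, 0, -0.1], [0.47, -0.42, -0.595, -0.31, 0.19, 0.06, -0.1], [0.65, -0.605, -0.6, -0.35, 0.34, 0.124, -0.1], [0.77, -0.82, -0.6, -0.35, 0.5, 0.18, -0.1], [0.89, -1.0, -0.61, -0.348, 0.67, 0.238, -0.1]],
  ],
)

```text
clock: 20.55
position: [387.4, -193.6, 156.6]
ee_rot: [-0.046, 0.961, 0.05, 0.268]
contact_force: [-0.1, -0.2, 0.1]
gripper_width: 38.3
```

```bash
python3 d.py "[0.89, -1.0, -0.61, -0.348, 0.67, 0.238]"; python3 wp3.py 5 6
```

```text
t 20.55 pos [ 387.4 -193.6  156.6] cmd [ 387.4 -192.9  157.7] roterr [-0.001  0.004  0.002] F [-0.1 -0.2  0.1] w 38.3
[-0.34  0.18 -0.59 -0.74 -0.43 -0.52]
row [0.058, -0.5, -0.048, 0.09, 0.304, 0.14] rows>= 2
row [-0.022, -0.95, -0.09, 0.267, 0.569, 0.271] rows>= 3
```

Request:
apply_moves(
  increments=[
    [[0.03, -0.25, -0.02, 0.05, 0.15, 0.07, -0.1], [0.058, -0.5, -0.048, 0.09, 0.3, 0.14, -0.1], [0.02, -0.72, -0.07, 0.18, 0.44, 0.2, -0.1], [-0.022, -0.95, -0.09, 0.267, 0.569, 0.271, -0.1], [-0.022, -0.95, -0.09, 0.267, 0.569, 0.271, -0.1]],
  ],
)

```text
clock: 21.05
position: [396.9, -288.8, 158.8]
ee_rot: [0.029, 0.991, -0.004, 0.129]
contact_force: [0.5, 0.5, -0.9]
gripper_width: 38.5
```

```bash
python3 d.py "[-0.022, -0.95, -0.09, 0.267, 0.569, 0.271]"; python3 - <<'E'
from ik import *
p=shot('wrist','w18'); t=shot('top','t18'); sc=shot('scene')
for q in (p,t,sc):
    o=arm.outline_of('short_rod_mid',q)
    if o:
        v,u=np.nonzero(o[0]['pixels']); P=np.array([atz(q,(a,b),11)[:2] for a,b in zip(u,v)]);c=P.mean(0);V=np.linalg.svd(P-c,full_matrices=False)[2][0];V*=np.sign(V[0]);tt=(P-c)@V;print(o[0]['conf'],c.round(1),np.arctan(V[1]/V[0]).round(3),tt.min().round(1),tt.max().round(1),(c+V*(tt.min()+tt.max())/2).round(1))
print([proj(p,[x,-292-.06*(x-464),11]).round(0).tolist() for x in (389,414,440,464)])
show(*pick(np.array([464,-292,11]),-.06,15,-50,4.5))
# precise rack-pose check with new bits
E
```

```text
t 21.05 pos [ 396.9 -288.8  158.8] cmd [ 395.7 -287.9  159.9] roterr [ 0.     0.002 -0.001] F [ 0.5  0.5 -0.9] w 38.5
[-0.33  0.27 -0.57 -0.15 -0.49 -1.17]
0.91 [ 453.1 -294.4] -0.061 -68.1 97.4 [ 467.7 -295.3]
0.53 [ 498.2 -294.3] -0.072 -40.7 43.9 [ 499.9 -294.4]
0.63 [ 456.4 -292. ] -0.063 -70.6 87.4 [ 464.7 -292.6]
[[256.0, 139.0], [256.0, 174.0], [256.0, 207.0], [256.0, 235.0]]
row [0.207, 0.0, 0.773, 0.0, -0.0, -0.0] rows>= 2
```

View pics/w18.png

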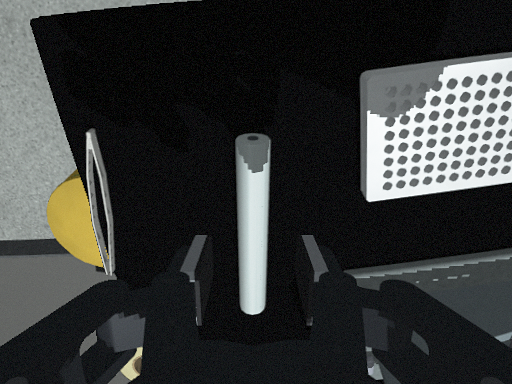

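Request:
apply_moves(
  increments=[
    [[0.06, 0, 0.22, 0, 0, 0, -0.1], [0.14, 0, 0.5, 0, 0, 0, -0.1], [0.19, 0, 0.7, 0, 0, 0, -0.1], [0.207, 0, 0.773, 0, 0, 0, -0.1], [0.207, 0, 0.773, 0, 0, 0, -0.1]],
  ],
)

```text
clock: 21.85
position: [395.6, -287.7, 79.2]
ee_rot: [0.03, 0.991, -0.003, 0.13]
contact_force: [-1.1, -0.3, 0.2]
gripper_width: 38.6
```

```bash
python3 d.py "[0.207,0,0.773,0,0,0]"
```

```text
t 21.85 pos [ 395.6 -287.7   79.2] cmd [ 395.7 -287.9   79.9] roterr [-0.001  0.002  0.   ] F [-1.1 -0.3  0.2] w 38.6
[-0.34  0.42 -0.61 -0.24 -0.3  -1.07]
```

Request:
apply_moves(
  increments=[
    [[-0.004, 0, -0.015, 0, 0, 0, -0.4], [-0.004, 0, -0.015, 0, 0, 0, -0.7], [-0.004, 0, -0.015, 0, 0, 0, -1], [-0.004, 0, -0.015, 0, 0, 0, -1], [-0.004, 0, -0.015, 0, 0, 0, -1]],
  ],
)

```text
clock: 22.35
position: [396.4, -288.2, 83.1]
ee_rot: [0.029, 0.991, -0.004, 0.132]
contact_force: [-2.8, 0.3, 6.6]
gripper_width: 17.8
```

```bash
python3 d.py "[-0.004,0,-0.015,0,0,0]"; python3 - <<'E'
from h import *
p=shot('wrist','w19');i=p['img'][:,:,::-1]; cv2.imwrite('pics/w19c.png',cv2.resize(i[120:340,170:340],None,fx=2.7,fy=2.7,interpolation=cv2.INTER_CUBIC))
E
```

```text
t 22.35 pos [ 396.4 -288.2   83.1] cmd [ 395.7 -287.9   81.4] roterr [ 0.001 -0.003 -0.001] F [-2.8  0.3  6.6] w 17.8
[-0.34  0.41 -0.61 -0.24 -0.31 -1.07]
```

View pics/w19c.png

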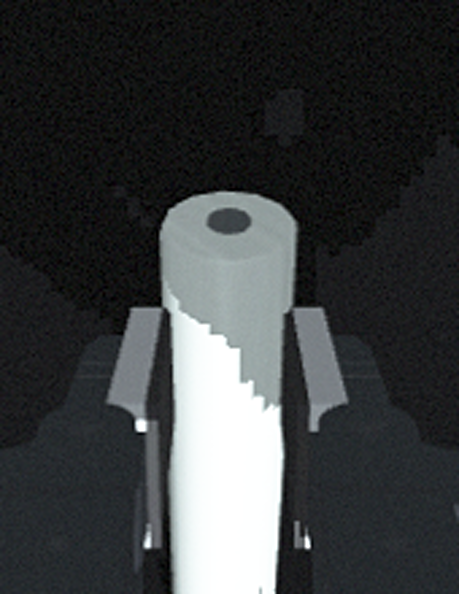

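Request:
apply_moves(
  increments=[
    [[-0.01, 0, -0.04, 0, 0, 0, -1], [-0.026, 0, -0.1, 0, 0, 0, -1], [-0.026, 0, -0.1, 0, 0, 0, -1]],
  ],
)

```text
clock: 22.7
position: [396.0, -287.9, 92.7]
ee_rot: [0.029, 0.991, -0.004, 0.131]
contact_force: [-0.9, -0.1, -1.6]
gripper_width: 18.2
```

```bash
python3 d.py "[-0.026,0,-0.1,0,0,0]"; python3 - <<'E'
from h import *
p=shot('wrist','w20');i=p['img'][:,:,::-1]; cv2.imwrite('pics/w20c.png',cv2.resize(i[120:340,170:340],None,fx=2.7,fy=2.7,interpolation=cv2.INTER_CUBIC))
i=shot('scene')['img'][:,:,::-1]; cv2.imwrite('pics/s20c.png',cv2.resize(i[180:330,240:400],None,fx=4,fy=4,interpolation=cv2.INTER_CUBIC))
E
```

```text
t 22.7 pos [ 396.  -287.9   92.7] cmd [ 395.6 -287.9   91.8] roterr [ 0.    -0.001 -0.001] F [-0.9 -0.1 -1.6] w 18.2
[-0.34  0.39 -0.61 -0.22 -0.33 -1.09]
```

View pics/w20c.png

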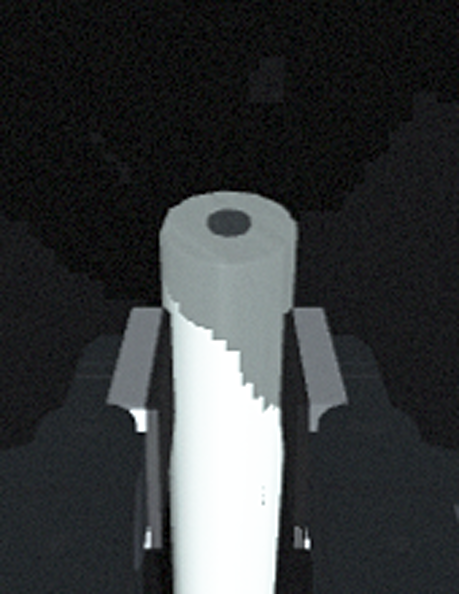

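View pics/s20c.png

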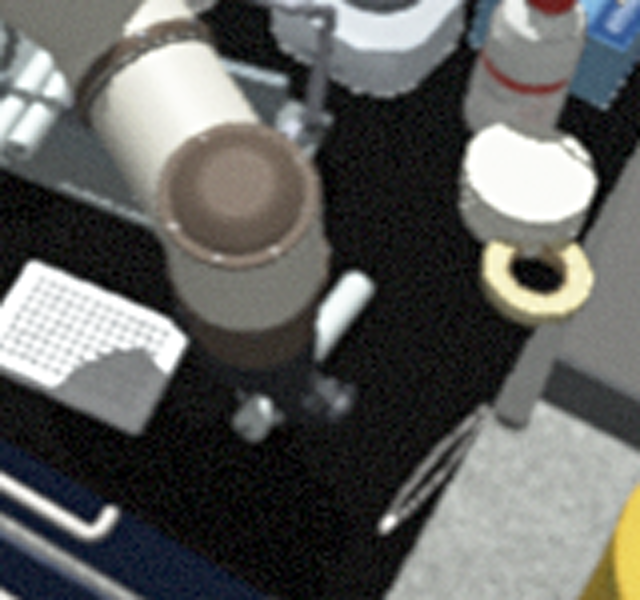

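Request:
apply_moves(
  increments=[
    [[0.012, 0, 0.05, 0, 0, 0, -1], [0.024, 0, 0.09, 0, 0, 0, -1], [0.025, 0, 0.094, 0, 0, 0, -1], [0.025, 0, 0.094, 0, 0, 0, -0.4], [0.025, 0, 0.094, 0, 0, 0, -0.3], [0.03, 0, 0.115, 0, 0, 0, -0.3], [0.034, 0, 0.13, 0, 0, 0, -0.3], [0.034, 0, 0.13, 0, 0, 0, -0.3]],
  ],
)

```text
clock: 23.6
position: [395.8, -287.8, 77.8]
ee_rot: [0.03, 0.991, -0.004, 0.13]
contact_force: [0.1, 0.3, -0.4]
gripper_width: 29.7
```

```bash
python3 d.py "[0.034,0,0.13,0,0,0]"
```

```text
t 23.6 pos [ 395.8 -287.8   77.8] cmd [ 395.7 -287.9   78.3] roterr [-0.     0.001 -0.   ] F [ 0.1  0.3 -0.4] w 29.7
[-0.34  0.42 -0.61 -0.25 -0.3  -1.06]
```

Request:
apply_moves(
  increments=[
    [[0, 0, 0, 0, 0, 0, -0.5], [0, 0, 0, 0, 0, 0, -0.7], [0, 0, 0, 0, 0, 0, -1], [0, 0, 0, 0, 0, 0, -1], [0, 0, 0, 0, 0, 0, -1]],
  ],
)

```text
clock: 24.1
position: [395.7, -287.9, 78.3]
ee_rot: [0.03, 0.991, -0.004, 0.13]
contact_force: [-0.7, -0.8, -0.4]
gripper_width: 19.3
```

```bash
python3 d.py "[0,0,0,0,0,0]"
```

```text
t 24.1 pos [ 395.7 -287.9   78.3] cmd [ 395.7 -287.9   78.3] roterr [-0.  0. -0.] F [-0.7 -0.8 -0.4] w 19.3
[-0.34  0.42 -0.61 -0.25 -0.3  -1.06]
```

```bash
cat > tr2.py <<'E'
from ik import *
W=[([464,-290,100],-.06,15),([466,-205,145],-.01,15),([470,-115,145],.04,15),(r2w([-100,45.9,145]),.092,15),
 (r2w([-50,45.9,135]),.092,15),(r2w([0,45.9,115]),.092,15),(r2w([0,45.9,85]),.092,15),(r2w([0,45.9,78.5]),.092,15)]
P=[pick(np.array(a,float),y,l,-50,6.1) for a,y,l in W]
if __name__=='__main__':
    import sys
    if len(sys.argv)<2:
        j=s['joints']
        for p,M in P:
            c,x=ik(p,M,j,0)[0]; print(p.round(0),round(c,2),x.round(2)); j=x
    else:
        for k in sys.argv[1:]: show(*P[int(k)])
E
python3 tr2.py; python3 tr2.py 0 1
```

```text
[ 396. -286.  167.] 0.0 [-0.33  0.25 -0.57 -0.14 -0.5  -1.19]
[ 398. -204.  212.] 0.0 [-0.13  0.1  -0.64 -0.06 -0.57 -1.41]
[ 402. -118.  212.] 0.0 [ 0.12  0.05 -0.74  0.04 -0.52 -1.68]
[408. -35. 212.] 0.0 [ 0.35  0.02 -0.81  0.14 -0.49 -1.94]
[458. -30. 202.] 0.0 [ 0.32  0.13 -0.71  0.13 -0.48 -1.9 ]
[507. -26. 182.] 0.0 [ 0.29  0.24 -0.63  0.12 -0.45 -1.87]
[507. -26. 152.] 0.0 [ 0.29  0.29 -0.67  0.15 -0.36 -1.9 ]
[507. -26. 146.] 0.0 [ 0.29  0.3  -0.68  0.15 -0.34 -1.91]
row [-0.233, 0.02, -0.858, 0.0, -0.0, -0.0] rows>= 2
row [-0.32, 0.836, -1.301, -0.026, -0.0, -0.097] rows>= 4
```

Request:
apply_moves(
  increments=[
    [[-0.03, 0, -0.12, 0, 0, 0, -1], [-0.1, 0.01, -0.35, 0, 0, 0, -1], [-0.17, 0.015, -0.63, 0, 0, 0, -1], [-0.23, 0.02, -0.86, 0, 0, 0, -1], [-0.23, 0.02, -0.86, 0, 0, 0, -1]],
  ],
)

```text
clock: 24.6
position: [397.4, -286.4, 171.3]
ee_rot: [0.029, 0.991, -0.005, 0.134]
contact_force: [0.4, -0.4, -1.8]
gripper_width: 19.4
```

```bash
python3 d.py "[-0.23,0.02,-0.86,0,0,0]"; python3 tr2.py 1 2;python3 - <<'E'
from h import *
p=shot('wrist','w21');i=p['img'][:,:,::-1]; cv2.imwrite('pics/w21c.png',cv2.resize(i[120:340,170:340],None,fx=2.7,fy=2.7,interpolation=cv2.INTER_CUBIC))
i=shot('scene')['img'][:,:,::-1]; cv2.imwrite('pics/s21c.png',cv2.resize(i[180:330,240:400],None,fx=4,fy=4,interpolation=cv2.INTER_CUBIC))
E
```

```text
t 24.6 pos [ 397.4 -286.4  171.3] cmd [ 395.8 -285.9  167.4] roterr [ 0.003 -0.007 -0.002] F [ 0.4 -0.4 -1.8] w 19.4
[-0.33  0.24 -0.57 -0.14 -0.51 -1.19]
row [-0.09, 0.816, -0.441, -0.026, -0.0, -0.097] rows>= 2
row [-0.079, 1.683, -0.444, -0.052, -0.0, -0.193] rows>= 4
```

View pics/w21c.png

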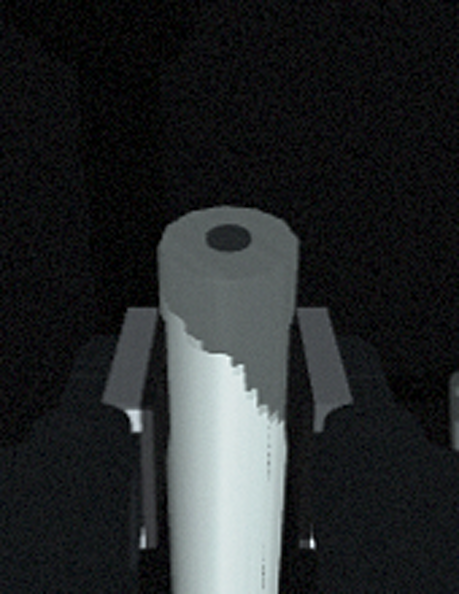

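View pics/s21c.png

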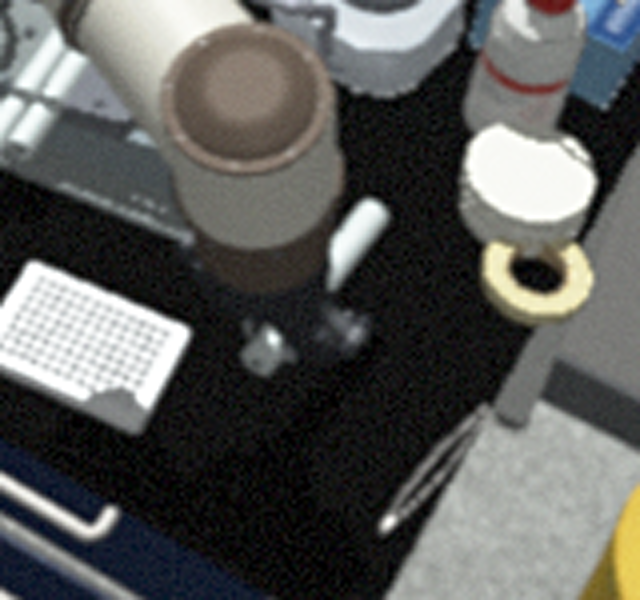

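Held well. Transport.

Request:
apply_moves(
  increments=[
    [[-0.04, 0.05, -0.2, 0, 0, -0.01, -1], [-0.08, 0.2, -0.38, -0.01, 0, -0.03, -1], [-0.09, 0.42, -0.44, -0.015, 0, -0.05, -1], [-0.09, 0.62, -0.44, -0.02, 0, -0.075, -1], [-0.09, 0.82, -0.44, -0.026, 0, -0.097, -1]],
  ],
)

```text
clock: 25.2
position: [397.2, -203.0, 210.9]
ee_rot: [0.005, 0.992, -0.0, 0.129]
contact_force: [0.3, -0.1, -0.9]
gripper_width: 19.0
```

```bash
python3 d.py "[-0.09, 0.82, -0.44, -0.026, 0, -0.097]"; python3 tr2.py 2
```

```text
t 25.2 pos [ 397.2 -203.   210.9] cmd [ 398.  -203.9  212.2] roterr [-0.001  0.003  0.   ] F [ 0.3 -0.1 -0.9] w 19.0
[-0.12  0.1  -0.64 -0.06 -0.57 -1.42]
row [-0.031, 0.862, 0.008, -0.026, -0.0, -0.096] rows>= 2
```

Request:
apply_moves(
  increments=[
    [[-0.01, 0.2, 0, -0.006, 0, -0.02, -1], [-0.015, 0.42, 0, -0.012, 0, -0.05, -1], [-0.02, 0.64, 0, -0.02, 0, -0.07, -1], [-0.03, 0.86, 0.01, -0.026, 0, -0.096, -1]],
  ],
)

```text
clock: 25.6
position: [401.1, -117.1, 210.6]
ee_rot: [-0.02, 0.991, 0.003, 0.129]
contact_force: [0.6, 0.4, -1.4]
gripper_width: 19.4
```

```bash
python3 d.py "[-0.03, 0.86, 0.01, -0.026, 0, -0.096]"; python3 tr2.py 3
```

```text
t 25.6 pos [ 401.1 -117.1  210.6] cmd [ 402. -118.  212.] roterr [-0.     0.004 -0.   ] F [ 0.6  0.4 -1.4] w 19.4
[ 0.12  0.05 -0.75  0.04 -0.52 -1.68]
row [-0.089, 0.826, 0.021, -0.027, -0.0, -0.101] rows>= 2
```

Request:
apply_moves(
  increments=[
    [[-0.02, 0.2, 0, -0.006, 0, -0.02, -1], [-0.04, 0.42, 0.01, -0.012, 0, -0.05, -1], [-0.07, 0.64, 0.015, -0.02, 0, -0.075, -1], [-0.09, 0.826, 0.02, -0.027, 0, -0.1, -1]],
  ],
)

```text
clock: 26.0
position: [407.2, -34.3, 211.0]
ee_rot: [-0.046, 0.991, 0.006, 0.129]
contact_force: [0.1, -0.3, -1.5]
gripper_width: 19.4
```

```bash
python3 d.py "[-0.09, 0.826, 0.02, -0.027, 0, -0.1]"; python3 tr2.py 4 5
```

```text
t 26.0 pos [407.2 -34.3 211. ] cmd [407.9 -35.1 212.4] roterr [ 0.     0.004 -0.001] F [ 0.1 -0.3 -1.5] w 19.4
[ 0.35  0.02 -0.81  0.14 -0.49 -1.95]
row [-0.456, 0.001, 0.227, 0.0, -0.0, -0.001] rows>= 2
row [-0.887, 0.001, 0.55, 0.0, -0.0, -0.001] rows>= 3
```

Request:
apply_moves(
  increments=[
    [[-0.15, 0, 0.07, 0, 0, 0, -1], [-0.35, 0, 0.17, 0, 0, 0, -1], [-0.55, 0, 0.29, 0, 0, 0, -1], [-0.72, 0, 0.42, 0, 0, 0, -1], [-0.84, 0, 0.52, 0, 0, 0, -1], [-0.887, 0, 0.55, 0, 0, 0, -1], [-0.887, 0, 0.55, 0, 0, 0, -1]],
  ],
)

```text
clock: 26.7
position: [507.2, -26.0, 180.7]
ee_rot: [-0.045, 0.991, 0.006, 0.129]
contact_force: [-0.5, 0.4, -1.2]
gripper_width: 19.5
```

```bash
python3 d.py "[-0.887,0,0.55,0,0,0]"; python3 tr2.py 6 7; python3 - <<'E'
from h import *
p=shot('wrist','w22');i=p['img'][:,:,::-1]; cv2.imwrite('pics/w22c.png',cv2.resize(i[100:300,150:400],None,fx=3,fy=3,interpolation=cv2.INTER_CUBIC))
for n,y,z,xs in (('short',45.9,115,(-80,-75,-70)),('long',32.4,60,(-105,-100,-95)),('base',54.2,56.9,(-112,-107,-102))): print(n,[proj(p,r2w((x,y,z))).round(1).tolist() for x in xs])
i=shot('top')['img'][:,:,::-1]; cv2.imwrite('pics/t22c.png',cv2.resize(i[110:230,175:330],None,fx=5,fy=5,interpolation=cv2.INTER_CUBIC))
E
```

```text
t 26.7 pos [507.2 -26.  180.7] cmd [507.4 -25.9 182.2] roterr [0.001 0.003 0.   ] F [-0.5  0.4 -1.2] w 19.5
[ 0.29  0.24 -0.63  0.12 -0.45 -1.87]
row [0.078, 0.001, 0.289, 0.0, -0.0, -0.001] rows>= 1
row [0.095, 0.001, 0.352, 0.0, -0.0, -0.001] rows>= 1
short [[256.0, 202.0], [255.9, 212.3], [255.9, 222.2]]
long [[229.4, 105.1], [229.7, 114.6], [230.0, 123.8]]
base [[271.7, 90.1], [271.4, 99.7], [271.2, 109.2]]
```

View pics/w22c.png

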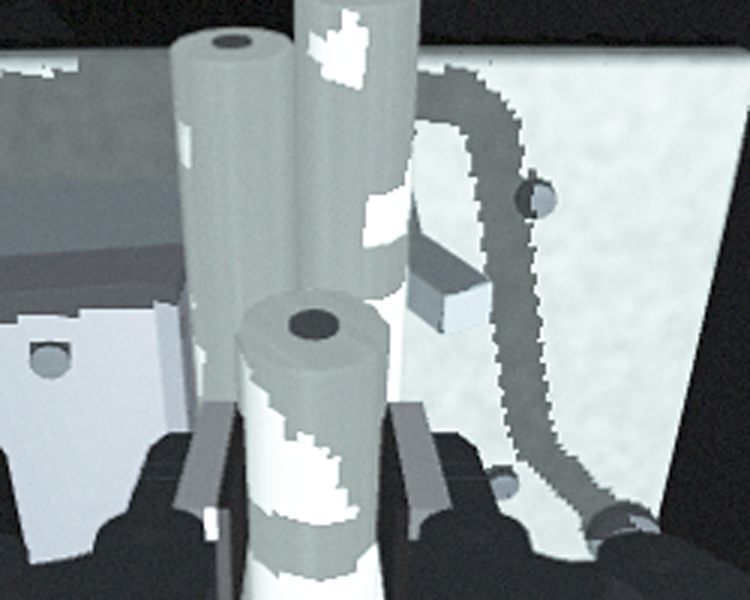

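View pics/t22c.png

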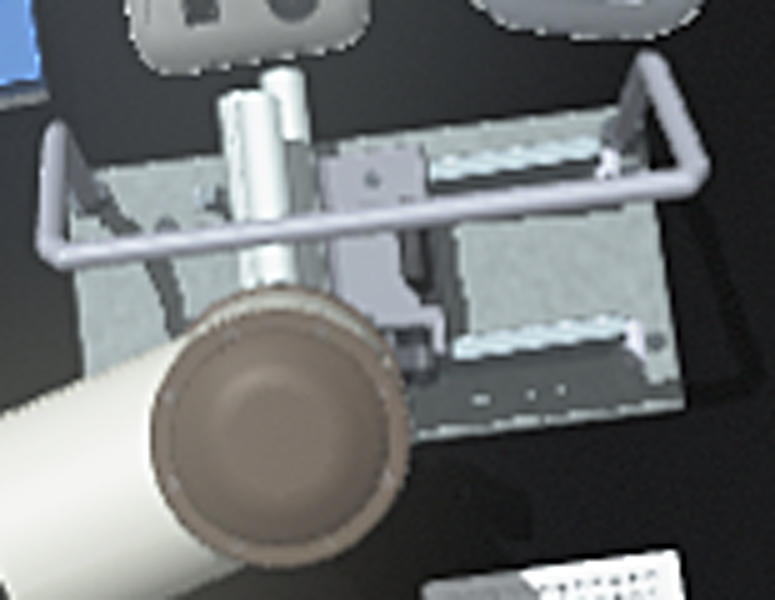

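```bash
python3 - <<'E'
import cv2
i=cv2.imread('pics/w22.png'); cv2.imwrite('pics/w22d.png',cv2.resize(i[70:250,200:310],None,fx=4,fy=4,interpolation=cv2.INTER_CUBIC)[:600])
E
```

```text
(no output)
```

View pics/w22d.png

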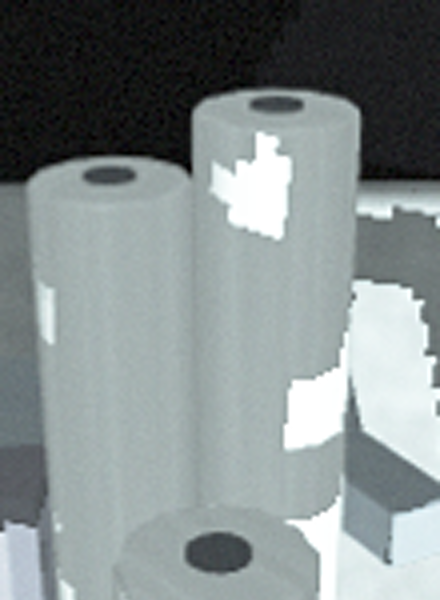

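Request:
apply_moves(
  increments=[
    [[0.02, -0.003, 0.1, 0, 0, 0, -1], [0.04, -0.006, 0.19, 0, 0, 0, -1], [0.055, -0.006, 0.25, 0, 0, 0, -1], [0.065, -0.006, 0.28, 0, 0, 0, -1], [0.069, -0.006, 0.295, 0, 0, 0, -1], [0.069, -0.006, 0.295, 0, 0, 0, -1]],
  ],
)

```text
clock: 27.4
position: [508.5, -26.4, 151.8]
ee_rot: [-0.046, 0.99, 0.006, 0.13]
contact_force: [-0.3, 0.0, -1.1]
gripper_width: 19.6
```

```bash
python3 d.py "[0.069,-0.006,0.295,0,0,0]"; python3 - <<'E'
from h import *
p=shot('wrist','w23');i=p['img'][:,:,::-1]; cv2.imwrite('pics/w23c.png',cv2.resize(i[90:300,150:400],None,fx=2.8,fy=2.8,interpolation=cv2.INTER_CUBIC))
E
```

```text
t 27.4 pos [508.5 -26.4 151.8] cmd [508.4 -26.4 152. ] roterr [ 0.  0. -0.] F [-0.3  0.  -1.1] w 19.6
[ 0.29  0.29 -0.67  0.14 -0.36 -1.89]
```

View pics/w23c.png

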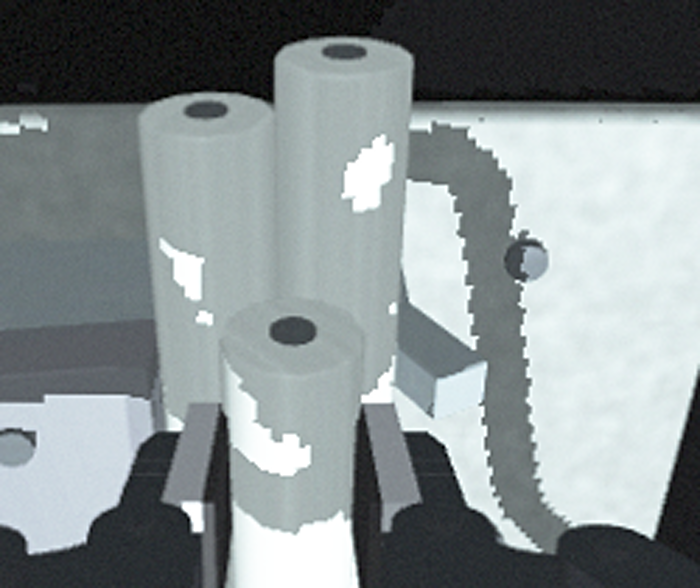

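Request:
apply_moves(
  increments=[
    [[0.005, 0, 0.02, 0, 0, 0, -1], [0.01, 0, 0.04, 0, 0, 0, -1], [0.01, 0, 0.04, 0, 0, 0, -1]],
  ],
)

```text
clock: 27.75
position: [508.5, -26.4, 147.6]
ee_rot: [-0.045, 0.99, 0.006, 0.13]
contact_force: [-1.2, 0.3, -1.2]
gripper_width: 19.5
```

Request:
apply_moves(
  increments=[
    [[0.0026, 0, 0.01, 0, 0, 0, -1], [0.004, 0, 0.015, 0, 0, 0, -1], [0.004, 0, 0.015, 0, 0, 0, -1]],
  ],
)

```text
clock: 28.05
position: [508.7, -26.3, 146.3]
ee_rot: [-0.046, 0.99, 0.006, 0.13]
contact_force: [-0.6, -0.4, -1.8]
gripper_width: 19.3
```

Request:
apply_moves(
  increments=[
    [[0.0026, 0, 0.01, 0, 0, 0, -1], [0.0026, 0, 0.01, 0, 0, 0, -1]],
  ],
)

```text
clock: 28.25
position: [508.8, -26.2, 145.3]
ee_rot: [-0.046, 0.99, 0.006, 0.131]
contact_force: [-0.9, 0.2, -0.7]
gripper_width: 19.5
```

Request:
apply_moves(
  increments=[
    [[0.0026, 0, 0.008, 0, 0, 0, -1], [0.0026, 0, 0.008, 0, 0, 0, -1]],
  ],
)

```text
clock: 28.45
position: [508.8, -26.2, 144.7]
ee_rot: [-0.046, 0.99, 0.006, 0.131]
contact_force: [-0.9, 0.6, 1.0]
gripper_width: 19.5
```

Request:
apply_moves(
  increments=[
    [[0.002, 0, 0.008, 0, 0, 0, -1], [0.002, 0, 0.008, 0, 0, 0, -1]],
  ],
)

```text
clock: 28.65
position: [508.8, -26.3, 144.5]
ee_rot: [-0.046, 0.99, 0.006, 0.131]
contact_force: [-4.2, 0.7, 6.9]
gripper_width: 19.4
```

```bash
python3 d.py "[0.0212,0,0.081,0,0,0]"; python3 - <<'E'
from h import *
p=shot('wrist','w24');i=p['img'][:,:,::-1]; cv2.imwrite('pics/w24c.png',cv2.resize(i[90:300,150:400],None,fx=2.8,fy=2.8,interpolation=cv2.INTER_CUBIC))
i=shot('scene')['img'][:,:,::-1]; cv2.imwrite('pics/s24c.png',cv2.resize(i[130:250,210:330],None,fx=5,fy=5,interpolation=cv2.INTER_CUBIC))
E
```

```text
t 28.65 pos [508.8 -26.3 144.5] cmd [508.5 -26.4 143.6] roterr [-0.    -0.001 -0.001] F [-4.2  0.7  6.9] w 19.4
[ 0.29  0.3  -0.68  0.15 -0.33 -1.9 ]
```

View pics/w24c.png

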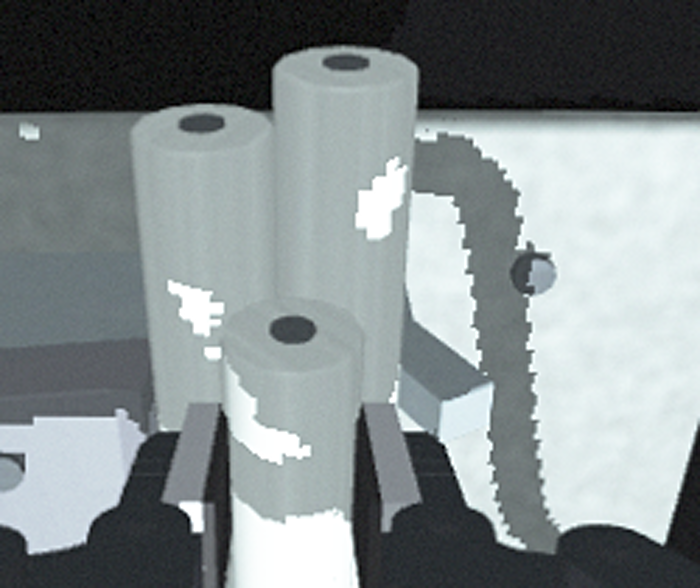

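View pics/s24c.png

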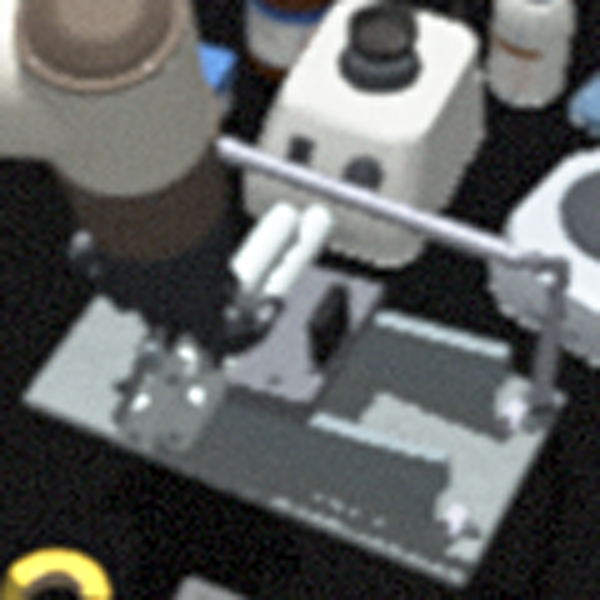

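Request:
apply_moves(
  increments=[
    [[-0.002, 0, -0.007, 0, 0, 0, -1], [-0.002, 0, -0.007, 0, 0, 0, -0.5], [-0.002, 0, -0.007, 0, 0, 0, -0.4], [-0.002, 0, -0.007, 0, 0, 0, -0.38], [-0.002, 0, -0.007, 0, 0, 0, -0.38]],
  ],
)

```text
clock: 29.25
position: [508.7, -26.3, 144.2]
ee_rot: [-0.045, 0.99, 0.006, 0.13]
contact_force: [-0.0, 0.8, -0.2]
gripper_width: 26.4
```

```bash
python3 d.py "[-0.002,0,-0.007,0,0,0]"; python3 - <<'E'
from h import *
p=shot('wrist','w25');i=p['img'][:,:,::-1]; cv2.imwrite('pics/w25c.png',cv2.resize(i[90:300,150:400],None,fx=2.8,fy=2.8,interpolation=cv2.INTER_CUBIC))
E
```

```text
t 29.25 pos [508.7 -26.3 144.2] cmd [508.5 -26.4 144.3] roterr [-0.  0. -0.] F [-0.   0.8 -0.2] w 26.4
[ 0.29  0.3  -0.68  0.15 -0.33 -1.9 ]
```

View pics/w25c.png

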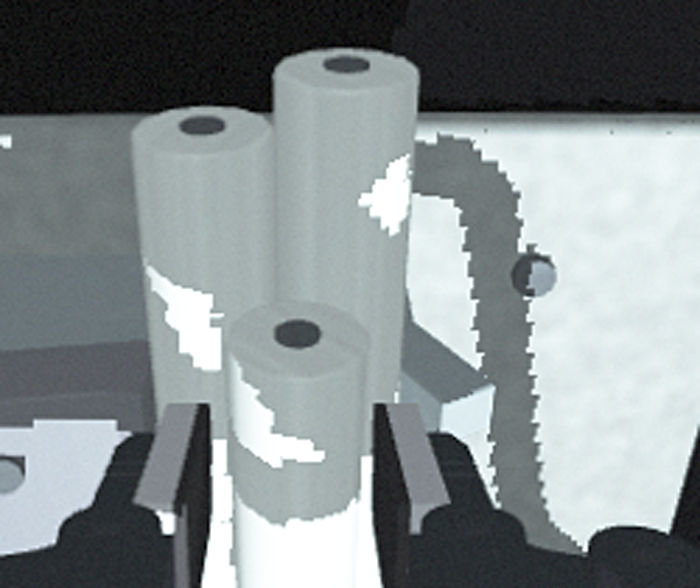

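Request:
apply_moves(
  increments=[
    [[0, 0, -0.05, 0, 0, 0, -0.38], [0, 0, -0.12, 0, 0, 0, -0.38], [0, 0, -0.25, 0, 0, 0, -0.38], [0, 0, -0.45, 0, 0, 0, -0.38], [0, 0, -0.7, 0, 0, 0, -0.38], [0, 0, -0.7, 0, 0, 0, -0.38]],
  ],
)

```text
clock: 29.9
position: [491.6, -27.7, 215.8]
ee_rot: [-0.046, 0.99, 0.007, 0.134]
contact_force: [1.0, 0.3, 1.0]
gripper_width: 26.7
```

```bash
python3 d.py "[0,0,-0.7,0,0,0]"; python3 - <<'E'
from ik import *
j=arm.read_state()['joints']+np.array([0,-.35,-.05,0,-.1,0]); show(*fk(j,G))
j=arm.read_state()['joints']+np.array([.5,-.35,-.05,0,-.1,0]); show(*fk(j,G))
E
```

```text
t 29.9 pos [491.6 -27.7 215.8] cmd [490.5 -28.1 211.9] roterr [-0.001 -0.008 -0.001] F [1.  0.3 1. ] w 26.7
[ 0.3   0.16 -0.62  0.11 -0.53 -1.86]
row [0.466, -0.188, -1.387, -0.066, -0.411, 0.033] rows>= 3
row [0.521, 1.866, -1.401, -0.421, -0.384, -0.903] rows>= 5
```

Back away up and to the left to clear the top view.

Request:
apply_moves(
  increments=[
    [[0.15, 0, -0.25, -0.02, -0.1, 0, -0.38], [0.3, -0.05, -0.6, -0.04, -0.2, 0, -0.38], [0.4, -0.1, -0.95, -0.05, -0.3, 0, -0.38], [0.5, 0.2, -1, -0.05, -0.3, 0, -0.38], [0.5, 0.6, -1, -0.05, -0.3, 0, -0.38], [0.5, 1.0, -1, -0.05, -0.3, 0, -0.38], [0.5, 1.0, -1, -0.05, -0.3, 0, -0.38]],
  ],
)

```text
clock: 30.6
position: [407.0, 67.8, 296.0]
ee_rot: [-0.05, 0.977, 0.023, 0.204]
contact_force: [-0.1, 0.3, -0.6]
gripper_width: 26.3
```

```bash
python3 d.py "[0.5,1,-1,-0.05,-0.3,0]"; python3 - <<'E'
from h import *
p=shot('top','t26');i=p['img'][:,:,::-1]; cv2.imwrite('pics/t26c.png',cv2.resize(i[110:230,175:330],None,fx=5,fy=5,interpolation=cv2.INTER_CUBIC))
i=shot('scene','s26')['img'][:,:,::-1]; cv2.imwrite('pics/s26c.png',cv2.resize(i[130:250,205:335],None,fx=5,fy=5,interpolation=cv2.INTER_CUBIC))
E
```

```text
t 30.6 pos [407.   67.8 296. ] cmd [407.5  64.7 295.6] roterr [-0.003 -0.002 -0.007] F [-0.1  0.3 -0.6] w 26.3
[ 0.65 -0.14 -0.81  0.36 -0.56 -2.39]
```

View pics/t26c.png

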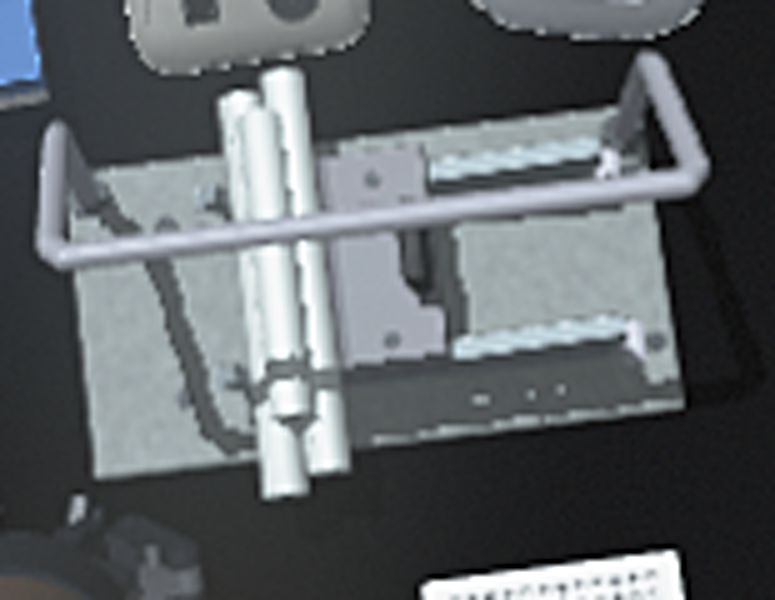

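View pics/s26c.png

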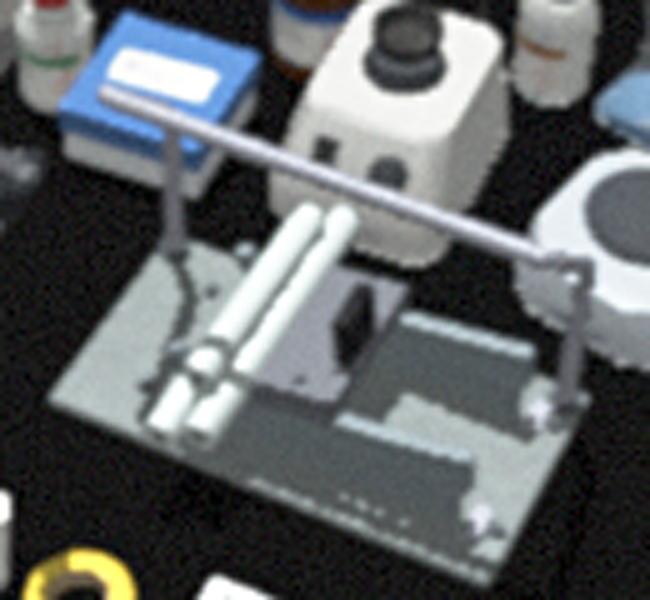

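```bash
python3 - <<'E'
from h import *
pt=shot('top');T=lambda u,v:np.array([u/5+175,v/5+110])-.4
for n,uv,z in (('short near',(292,417),77),('short far',(258,108),87),('long near',(330,474),60),('long far',(283,68),71),('base near',(285,495),57),('base far',(240,90),67),('chock front-left',(325,160),66),('chock near corner',(345,368),66),('plate near',(540,337),63),('plate far',(520,155),63)): print(n,w2r(atz(pt,T(*uv),z)).round(1))
stat()
E
```

```text
short near [-72.4  46.7  77. ]
short far [77.7 45.7 87. ]
long near [-99.4  31.9  60. ]
long far [101.2  31.5  71. ]
base near [-106.6   54.6   57. ]
base far [93.8 53.7 67. ]
chock front-left [53.8 16.3 66. ]
chock near corner [-50.   18.7  66. ]
plate near [-45.5 -76.9  63. ]
plate far [ 45.9 -79.   63. ]
t 30.75 pos [407.2  64.6 295.3] cmd [407.5  64.7 295.6] roterr [-0.     0.001 -0.   ] F [ 1.1 -0.4  0.4] w 26.5
```

```bash
python3 -c "
from h import *
print(arm.job_done()); stat()"
```

```text
the job is handed in; nothing more can be done
None
the job is handed in; nothing more can be done
```

I finished the stack and handed the job in at about 31 s, in the order you asked. No verdict came back.

- **Long rod:** I picked it up near its front end with an almost upright gripper, because the lean you suggested was out of reach at that spot. I let it go up the slope and it rolled home against the first rod. In the last top view it is 1 mm off centre along its length and within 1 mm of home sideways.
- **Chock:** I gripped it by the rib and slid it down until the force rose, ending at about 9 to 10 N. It stopped within half a millimetre of where tight should be, and the pictures show it against the rod.
- **Short rod:** I gripped it again once because the first hold was too shallow. It settled into the groove at the expected height, with about 7 N upward on the tool as it touched. It ends about 2.6 mm off centre in the top view, within about 1 mm sideways.
- **Arm and timer:** The arm ended well clear with the gripper empty. I never went near the timer.

**Checks that disagreed:**
- The wrist and top cameras differ by a few millimetres along the rods. The wrist camera put the short rod, while still in the gripper, almost exactly on centre.
- The rod that was already there sits about 7 mm towards the robot from centre, as it did at the start, and I left it alone.

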